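Set up the decanting carafe

ROBOT

A 6-joint arm with a two-finger parallel gripper is mounted at the origin on a cart in front of the work surface, level with it; the furniture and walls round the work are solid. World frame = base frame: x ahead of the robot, y to its left, z up, the work surface at z = 0. Lengths are in mm, angles in rad, forces in N, time in s.
With the tool pointing down it reaches from about 275 to 975 mm from the base axis. Payload 8.4 kg.
Tool frame: the origin (TCP) lies on the centre line of the jaws, within the pads' length; the fingertips stand 25 mm ahead of it and the grasp point (between the pads) lies 6 mm ahead of it; z points along the fingers, y is the direction in which the jaws open and shut (so a half turn about z gives the same grasp; the last joint's range is limited). The gripper opens to 92 mm and grips with 3 to 60 N. Pads are 20 mm wide; open, the fingers measure 128 mm over their backs; the gripper's body (75 mm by 189 mm) begins 69 mm behind the grasp point.
Start: joints at [-1.335, 0.353, 1.633, -0, 1.155, -0.002], TCP at [147.227, -607.414, 239.583] pointing down, gripper open.
Joint ranges: [-2.63, 2.63], [-0.92, 2.1], [0.06, 2.66], [-1.3, 4.44], [0, 2.69], [-3.02, 3.02]. Speed limits (rad/s): [2.22, 2.22, 2.79, 3.14, 3.14, 3.14].

INTERFACE

Orientations are given as a unit quaternion [w, x, y, z].
In Python, from cell import state, grab_frame, calibration, job_done gives the robot as it stands.
- The arm moves only by the tool arm_command, never from a script. Its argument "steps" is a list of rows, each an object of numbers: "rx", "ry", "rz": the turn, a rotation vector about the tool's x, y, z in rad; "tx", "ty", "tz": the shift along the tool's x, y, z in m; "gripper": the finger opening in m, from 0 to 0.0919. A call has 1 to 12 rows; each row shifts and turns the pose as measured when the row begins, along the tool's axes as they then stand; what a row does not reach is not made up. A row lasts 1/12 s, in which the tool goes at most 41.7 mm and 7.16 degrees, less where a joint would pass 70% of its speed; a pose out of reach is approached as far as the arm can. A call with a gripper value outside its range is refused whole. The fingers move at their own pace and stop on an object; "newtons" is the grip in N (left out, the last holds). Time passes only in rows, so rows that do not move let the fingers close. It gives the time, the measured TCP pose, the force and the opening at its end, in the units of the state.
- state(): the state, without advancing time (a new reading comes with each control period).
- grab_frame(name): name is "scene" or "top" or "wrist"; returns the picture (400x640x3 uint8, red, green, blue); there is no depth.
- calibration(name): a dict with "fx", "fy", "cx", "cy" (pixels), "R" (3x3) and "t" (3): a world point X has camera coordinates R X + t. Camera axes: x right, y down, z forward; pixel columns grow to the right and rows downward; lengths in mm; the calibration is good to about 2 mm. A picture is of the moment at which its call begins: read the wrist's pose just before it. calibration takes no time and is no camera call; for the wrist camera it gives the pose at the moment of the call.
- job_done(): hands the job in, once; it reports no verdict.
The state is a dict: "time": time; "qpos": joint angles; "qvel": joint speeds; "effort": joint torques, N m; "tool_pos": TCP position; "tool_rot": TCP orientation; "wrist_force": force on the tool from outside, world axes, zero at the start; "wrist_torque": the same for the moment, N m; "grip_width": opening from 0.0 (shut) to 1.0 (fully open).
Only numpy, scipy, OpenCV 4.12 (cv2) and the standard library are available. Lean on these libraries where they do the work, as an engineer would, in place of code of your own. Each camera call takes 0.05 s, during which the arm holds its last target.

TASK

Set up for decanting: stand the glass carafe in the middle of the empty slate coaster, then slip the wide steel drip ring over its neck, then seat the funnel in its mouth, then the strainer in the funnel, building it up on the coaster in that order. At any time, also slip the tall brass drip collar over the neck of the half-bottle that stands on the other coaster. Put the pieces down gently, fully home, upright and let go; never tip the carafe, and leave the bottle and the other things on the bar where they are.

Things in the scene. Friction and masses are not known exactly. Their poses are not given: they have to be found in the camera images.
- carafe: Clear glass carafe, loose, upright, empty, about 0.35 kg, 155 mm tall. Round: foot 60 mm, belly 92 mm across at 34 mm height. The shoulder ends at 100 mm height in a level bead 55 mm across; above it a straight neck, 40 mm outside, 34 mm inside, up to the mouth at 155 mm (lip 43 mm). Lift it by the neck. Origin: centre of its underside, z up.
- empty_coaster: Slate coaster, dark, about 67 x 67 mm, 6 mm thick, stuck to the bar, nothing on it: the place for the carafe (dark slates at the far left end of the bar, out of reach, are not it). Origin: centre of its underside on the bar, so its top is 6 mm above the origin.
- wide_ring: Wide drip ring: a steel band with a dark felt lining, loose, lying flat; 62 mm outside, 48 mm inside, 18 mm high, 0.06 kg. It slips over the carafe's neck down to the bead (underside 100 mm above the carafe's underside). Origin: centre of its underside, z up.
- funnel: Steel funnel, loose, 0.14 kg, upright in a fixed dark drip stand (76 mm dish, 60 mm high tube); lift straight up by over 45 mm. From the tip up: stem 25 mm thick, 45 mm long; flat collar 48 mm wide, flaring to a straight-walled cup from 61 to 85 mm (rim), 62 mm outside, 56 inside. Seated, the collar is on the carafe's mouth, origin 110 mm above the carafe's underside. Origin: centre of stem tip, z up.
- strainer: Steel strainer, loose, standing flat, 0.07 kg: mesh basket 49 mm across and 14 mm deep, a flange 70 mm across from 14 to 17 mm height, a black centre knob 14 mm thick from 21 to 43 mm height. The basket goes into the funnel's cup, the flange rests on the cup's rim: origin then 71 mm above the funnel's origin. Origin: centre of the basket's underside, z up.
- bottle_collar: Tall brass drip collar with a dark felt lining, loose, standing upright, open at both ends; 52 mm outside, 40 mm inside, 40 mm high, 0.06 kg; too narrow for the carafe. It slips over the bottle's neck down to the shoulder (underside 146 mm above the bottle's underside). Origin: centre of its underside, z up.
- bottle: Half-bottle of red wine with a red capsule, the only bottle that stands on a slate coaster (67 mm, 6 mm thick); loose, full, 0.66 kg, 58 mm across, 235 mm tall, neck 31 mm thick. Stays where it is. Origin: centre of its underside, on the coaster's top, z up.
- votive: Bystander: low pink votive glass with a tealight, loose, 74 mm across, 43 mm high. Leave it alone. Origin: centre of its underside.
- steel_cup: Bystander: small steel cup with a handle, loose, 58 x 79 mm, 92 mm high. Leave it alone. Origin: underside.
There are look-alikes about, which are no part of the job. Leave any blue, orange or turquoise look-alike of the carafe alone.

How it is judged:
By the outcome, as a careful person would: the job done as asked, in the order asked, and still so for the second after the job is handed in, with the robot touching nothing.
It also fails if it takes over 144 s, if anything falls off the work surface, if the arm or the gripper's body presses on something with over 40 N, if the wrist force passes 120 N, or if a joint passes its speed limit or range.

## Working session

There is one attempt and no reset: what is moved stays moved. The work goes in short steps, Python scripts to look and compute and a tool call to move; the robot and the scene stay as the last step left them, time stands still between calls to the robot, and variables do not carry over. Pictures are saved under pics/ and viewed, and the job is handed in when it is done.

Besides the shell and the picture viewer there is one more tool, called after "Emit:" as name([rows], argument=value, ...), one row to a line, values as JSON. arm_command: Moves the arm, as the interface text tells. Its arguments: {"type":"object","properties":{"steps":{"type":"array"},"newtons":{"type":"number"}},"required":["steps"]}

```bash
ls; mkdir -p pics; python3 - <<'E'
from cell import *
import cv2
print(state())
for n in ["scene","top","wrist"]:
    c=calibration(n); print(n,c)
    cv2.imwrite(f"pics/{n}0.png",grab_frame(n)[:,:,::-1])
E
```

```text
pics
{'time': 0.0, 'qpos': array([-1.33541673e+00,  3.53603201e-01,  1.63412137e+00, -1.36481004e-05,
        1.15519489e+00, -2.37381318e-03]), 'qvel': array([-0.00038048,  0.00040803, -0.00041588, -0.00068898, -0.0016816 ,
        0.00016959]), 'effort': array([-1.47206989e-03, -5.93844938e+01, -3.34221947e+01,  6.93806028e-02,
        2.33956065e-02, -1.55130624e-04]), 'tool_pos': array([ 147.10610357, -606.97511538,  238.89720397]), 'tool_rot': array([-6.58178031e-04,  9.92941936e-01,  1.18599627e-01, -8.33123708e-05]), 'wrist_force': array([-0.25711397,  0.85062226, -0.06242609]), 'wrist_torque': array([-0.00206563,  0.02625144,  0.00960181]), 'grip_width': 0.9984293239890163}
scene {'fx': 470.3355439771307, 'fy': 470.3355439771307, 'cx': 324.2075289891796, 'cy': 195.0397968795582, 'R': array([[-0.78135819, -0.62405227, -0.00617582],
       [-0.31100074,  0.39793664, -0.86309036],
       [ 0.54107108, -0.67246204, -0.50501178]]), 't': array([ 540.4909785 ,  185.89622671, 1195.25122756])}
top {'fx': 468.93657061965786, 'fy': 468.93657061965786, 'cx': 325.5718070366125, 'cy': 203.2223401214478, 'R': array([[-0.02399236, -0.99957187, -0.01674624],
       [-0.99358695,  0.02569347, -0.11011278],
       [ 0.11049591,  0.01399698, -0.99377801]]), 't': array([ 136.41694762,  612.14173936, 1666.43438455])}
wrist {'fx': 334.3866643325548, 'fy': 334.3866643325548, 'cx': 322.88605008829387, 'cy': 198.24642028027642, 'R': array([[ 0.2358699 , -0.9717832 , -0.00167504],
       [-0.94076967, -0.22877365,  0.25022998],
       [-0.2435525 , -0.05744589, -0.96818498]]), 't': array([-624.54616168,  -27.94645877,  390.88752644])}
```

View pics/scene0.png

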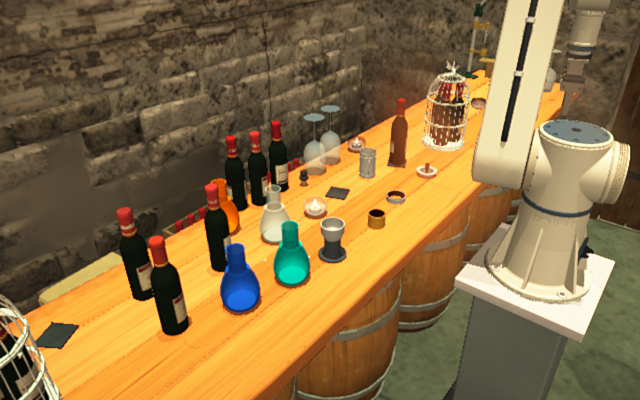

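View pics/top0.png

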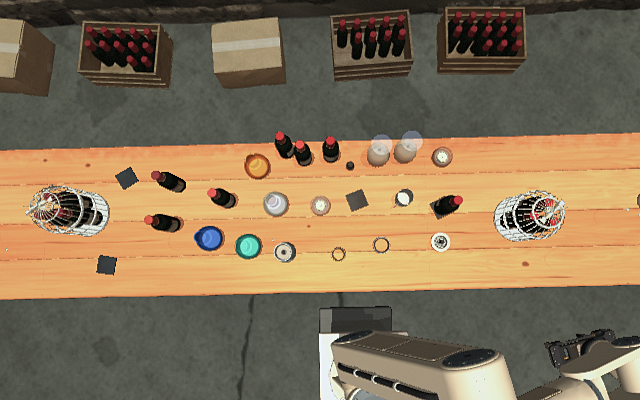

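View pics/wrist0.png

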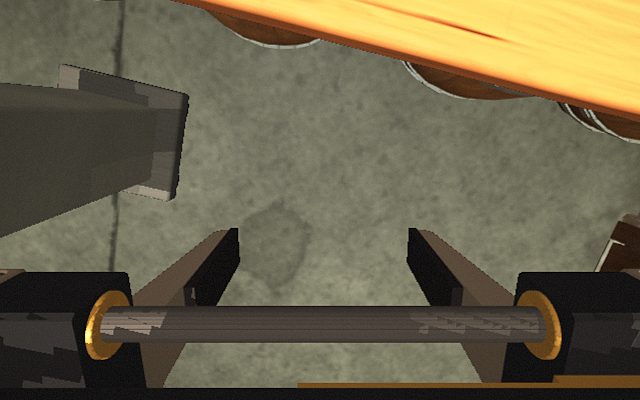

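```bash
python3 - <<'E'
import cv2
t=cv2.imread('pics/top0.png'); s=cv2.imread('pics/scene0.png')
cv2.imwrite('pics/t1.png',cv2.resize(t[180:270,230:390],None,fx=5,fy=5,interpolation=cv2.INTER_CUBIC))
cv2.imwrite('pics/t2.png',cv2.resize(t[180:270,330:490],None,fx=5,fy=5,interpolation=cv2.INTER_CUBIC))
cv2.imwrite('pics/s1.png',cv2.resize(s[90:290,240:450],None,fx=3.5,fy=2.9,interpolation=cv2.INTER_CUBIC))
E
```

```text
(no output)
```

View pics/t1.png

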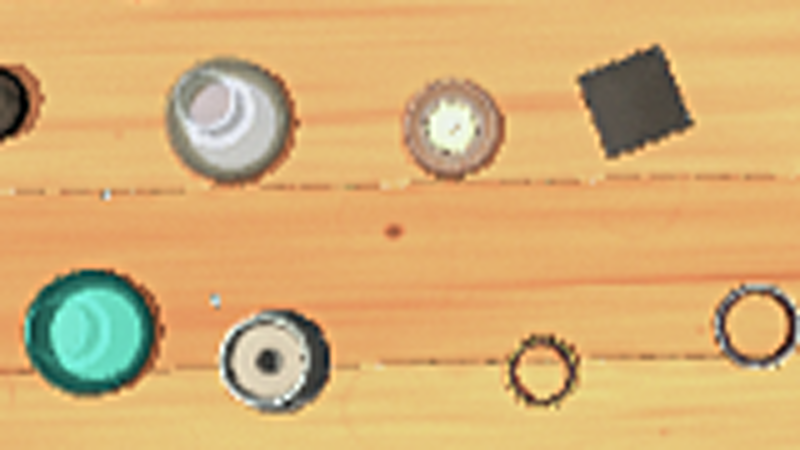

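View pics/t2.png

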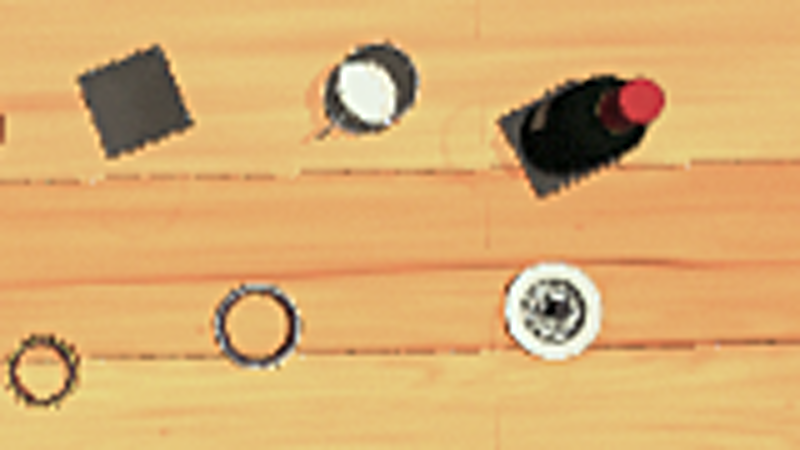

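View pics/s1.png

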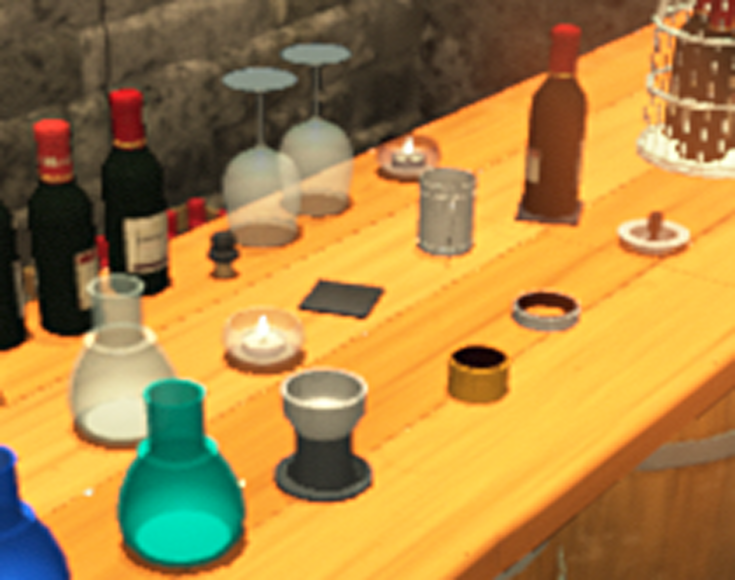

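```bash
cat > h.py <<'E'
from cell import *
import numpy as np, cv2
from scipy.spatial.transform import Rotation as Ro
def ray(c,u,v,z):
    R=np.array(c['R']);t=np.array(c['t']);o=-R.T@t
    d=R.T@np.array([(u-c['cx'])/c['fx'],(v-c['cy'])/c['fy'],1]); return o+d*(z-o[2])/d[2]
def proj(c,X):
    p=np.array(c['R'])@np.array(X,float)+c['t']; return c['fx']*p[0]/p[2]+c['cx'],c['fy']*p[1]/p[2]+c['cy']
def tool(tgt):
    s=state(); w,x,y,z=s['tool_rot']; R=Ro.from_quat([x,y,z,w]).as_matrix()
    return R.T@(np.array(tgt)-s['tool_pos'])/1000
def st():
    s=state(); w,x,y,z=s['tool_rot']; R=Ro.from_quat([x,y,z,w]).as_matrix()
    print('t',round(s['time'],2),'pos',s['tool_pos'].round(1),'q',s['qpos'].round(3),'grip',round(s['grip_width']*91.9,1),'F',s['wrist_force'].round(1)); print('R',R.round(3).tolist())
E
python3 - <<'E'
from h import *
st()
c=calibration('top'); s=calibration('scene')
A=dict(carafe=(1,207,100,155),coaster=(1,635,101,6),funnel=(1,267,360,100),votive=(1,454,128,43),ring=(2,258,326,18),collar=(2,42,370,40),strainer=(2,553,312,17),bottle=(2,642,102,241),cup=(2,370,88,92),carafebelly=(1,231,120,34))
for k,(n,u,v,z) in A.items():
    x0=230 if n==1 else 330
    P=ray(c,x0+(u+.5)/5-.5,180+(v+.5)/5-.5,z)
    print(k,P.round(1),'scenecrop',((np.array(proj(s,P))-[240,90])*[3.5,2.9]).round(0), 'r',np.hypot(*P[:2]).round())
E
```

```text
t 0.15 pos [ 147.1 -607.1  239.1] q [-1.335  0.353  1.634 -0.     1.155 -0.002] grip 91.5 F [ 0.3 -0.4  0.3]
R [[0.972, 0.236, -0.0], [0.236, -0.972, 0.001], [-0.0, -0.001, -1.0]]
carafe [619.1 303.6 155. ] scenecrop [118. 283.] r 690.0
coaster [628.3   6.8   6. ] scenecrop [344. 294.] r 628.0
funnel [443.8 271.3 100. ] scenecrop [327. 383.] r 520.0
votive [607.8 139.8  43. ] scenecrop [269. 320.] r 624.0
ring [460.6 -76.4  18. ] scenecrop [547. 302.] r 467.0
collar [432.6  81.   40. ] scenecrop [479. 354.] r 440.0
strainer [ 465.5 -290.    17. ] scenecrop [655. 230.] r 548.0
bottle [ 591.9 -302.2  241. ] scenecrop [568.  26.] r 665.0
cup [ 623.2 -153.3   92. ] scenecrop [449. 177.] r 642.0
carafebelly [618.8 302.1  34. ] scenecrop [129. 392.] r 689.0
```

```bash
python3 - <<'E'
from h import *
c=calibration('wrist'); s=state(); w,x,y,z=s['tool_rot']; R=Ro.from_quat([x,y,z,w]).as_matrix()
o=-np.array(c['R']).T@c['t']
print('cam in tool',R.T@(o-s['tool_pos']));print('cam axes in tool',(np.array(c['R'])@R).round(3))
t=calibration('top')
print('cage edge',ray(t,497,225,0),'cage',ray(t,515,215,0),'bott',ray(t,215,192,290),ray(t,333,143,290),ray(t,303,145,290))
print(tool([560,303,320]))
E
```

```text
cam in tool [  70.97418881    0.38411588 -145.43851018]
cam axes in tool [[ 0.     1.     0.   ]
 [-0.968  0.    -0.25 ]
 [-0.25  -0.     0.968]]
cage edge [ 522.79786723 -504.07555539    0.        ] cage [ 557.82089629 -572.03610374    0.        ] bott [630.8677727  459.55329159 290.        ] [775.6560808   89.77961242 290.        ] [771.90762407 183.68871859 290.        ]
[ 0.61564925 -0.78730913 -0.08015862]
```

Emit:
arm_command([
  {"rz": 0.119, "tz": -0.03},
  {"rz": 0.119, "tz": -0.03},
  {"tx": 0.0182, "ty": -0.035},
  {"tx": 0.0182, "ty": -0.035},
  {"tx": 0.0182, "ty": -0.035},
  {"tx": 0.0182, "ty": -0.035},
  {"tx": 0.0182, "ty": -0.035},
  {"tx": 0.0182, "ty": -0.035},
  {"tx": 0.0182, "ty": -0.035},
  {"tx": 0.0182, "ty": -0.035},
  {"tx": 0.0182, "ty": -0.035},
  {"tx": 0.0182, "ty": -0.035},
])

```text
validation failed for argument at $.st...
```

Emit:
arm_command([
  {"tx": 0.0182, "ty": -0.035},
  {"tx": 0.0182, "ty": -0.035},
  {"tx": 0.0182, "ty": -0.035},
  {"tx": 0.0182, "ty": -0.035},
  {"tx": 0.0182, "ty": -0.035},
  {"tx": 0.0182, "ty": -0.035},
])

```text
validation failed for argument at $.st...
```

```bash
python3 - <<'E'
from h import *
st();print(tool([619,303,290]))
E
```

```text
t 0.15 pos [ 147.1 -607.1  239.1] q [-1.335  0.353  1.634 -0.     1.155 -0.002] grip 91.5 F [ 0.3 -0.4  0.3]
R [[0.972, 0.236, -0.0], [0.236, -0.972, 0.001], [-0.0, -0.001, -1.0]]
[ 0.67298934 -0.77337978 -0.05017383]
```

Emit:
arm_command([
  {"rx": 0, "ry": 0, "rz": 0.119, "tx": 0, "ty": 0, "tz": -0.03, "gripper": 0.0919},
])

```text
time: 0.23
tool_pos: [146.4, -604.1, 263.6]
tool_rot: [-0.005, 0.998, 0.06, -0.001]
wrist_force: [-0.1, 0.2, -0.7]
grip_width: 1.0
```

Emit:
arm_command([
  {"rx": 0, "ry": 0, "rz": 0.12, "tx": 0, "ty": 0, "tz": -0.03, "gripper": 0.0919},
  {"rx": 0, "ry": 0, "rz": 0, "tx": 0.0182, "ty": -0.035, "tz": 0, "gripper": 0.0919},
  {"rx": 0, "ry": 0, "rz": 0, "tx": 0.0182, "ty": -0.035, "tz": 0, "gripper": 0.0919},
  {"rx": 0, "ry": 0, "rz": 0, "tx": 0.0182, "ty": -0.035, "tz": 0, "gripper": 0.0919},
  {"rx": 0, "ry": 0, "rz": 0, "tx": 0.0182, "ty": -0.035, "tz": 0, "gripper": 0.0919},
  {"rx": 0, "ry": 0, "rz": 0, "tx": 0.0182, "ty": -0.035, "tz": 0, "gripper": 0.0919},
  {"rx": 0, "ry": 0, "rz": 0, "tx": 0.0182, "ty": -0.035, "tz": 0, "gripper": 0.0919},
  {"rx": 0, "ry": 0, "rz": 0, "tx": 0.0182, "ty": -0.035, "tz": 0, "gripper": 0.0919},
  {"rx": 0, "ry": 0, "rz": 0, "tx": 0.0182, "ty": -0.035, "tz": 0, "gripper": 0.0919},
  {"rx": 0, "ry": 0, "rz": 0, "tx": 0.0182, "ty": -0.035, "tz": 0, "gripper": 0.0919},
  {"rx": 0, "ry": 0, "rz": 0, "tx": 0.0182, "ty": -0.035, "tz": 0, "gripper": 0.0919},
  {"rx": 0, "ry": 0, "rz": 0, "tx": 0.0182, "ty": -0.035, "tz": 0, "gripper": 0.0919},
])

```text
time: 1.23
tool_pos: [355.1, -213.5, 299.2]
tool_rot: [-0.001, 1.0, -0.012, -0.0]
wrist_force: [1.5, -1.2, -0.6]
grip_width: 0.994
```

```bash
python3 - <<'E'
from h import *
st();print(tool([619,303,290]))
E
```

```text
t 1.23 pos [ 355.1 -213.5  299.2] q [-0.547 -0.049  1.977  0.002  1.215  1.048] grip 91.3 F [ 1.5 -1.2 -0.6]
R [[1.0, -0.025, -0.0], [-0.025, -1.0, 0.002], [-0.0, -0.002, -1.0]]
[ 0.25109524 -0.52283654  0.01043265]
```

Emit:
arm_command([
  {"rx": 0, "ry": 0, "rz": -0.025, "tx": 0.018, "ty": -0.037, "tz": 0, "gripper": 0.0919},
  {"rx": 0, "ry": 0, "rz": 0, "tx": 0.018, "ty": -0.037, "tz": 0, "gripper": 0.0919},
  {"rx": 0, "ry": 0, "rz": 0, "tx": 0.018, "ty": -0.037, "tz": 0, "gripper": 0.0919},
  {"rx": 0, "ry": 0, "rz": 0, "tx": 0.018, "ty": -0.037, "tz": 0, "gripper": 0.0919},
  {"rx": 0, "ry": 0, "rz": 0, "tx": 0.018, "ty": -0.037, "tz": 0, "gripper": 0.0919},
  {"rx": 0, "ry": 0, "rz": 0, "tx": 0.018, "ty": -0.037, "tz": 0, "gripper": 0.0919},
  {"rx": 0, "ry": 0, "rz": 0, "tx": 0.018, "ty": -0.037, "tz": 0, "gripper": 0.0919},
  {"rx": 0, "ry": 0, "rz": 0, "tx": 0.018, "ty": -0.037, "tz": 0, "gripper": 0.0919},
  {"rx": 0, "ry": 0, "rz": 0, "tx": 0.018, "ty": -0.037, "tz": 0, "gripper": 0.0919},
  {"rx": 0, "ry": 0, "rz": 0, "tx": 0.018, "ty": -0.037, "tz": 0, "gripper": 0.0919},
  {"rx": 0, "ry": 0, "rz": 0, "tx": 0.018, "ty": -0.037, "tz": 0, "gripper": 0.0919},
  {"rx": 0, "ry": 0, "rz": 0, "tx": 0.018, "ty": -0.037, "tz": 0, "gripper": 0.0919},
])

```text
time: 2.23
tool_pos: [567.3, 239.4, 300.4]
tool_rot: [-0.0, 1.0, 0.002, 0.001]
wrist_force: [0.1, 0.6, -0.3]
grip_width: 1.003
```

```bash
python3 - <<'E'
from h import *
st();print(tool([619,303,290]))
E
```

```text
t 2.23 pos [567.3 239.4 300.4] q [ 0.397  0.287  1.588 -0.     1.264  1.964] grip 92.2 F [ 0.1  0.6 -0.3]
R [[1.0, 0.004, 0.002], [0.004, -1.0, 0.001], [0.002, -0.001, -1.0]]
[ 0.05186197 -0.06341031  0.01053932]
```

Emit:
arm_command([
  {"rx": 0, "ry": 0, "rz": 0, "tx": 0.024, "ty": -0.03, "tz": 0.005, "gripper": 0.0919},
  {"rx": 0, "ry": 0, "rz": 0, "tx": 0.022, "ty": -0.027, "tz": 0.004, "gripper": 0.0919},
  {"rx": 0, "ry": 0, "rz": 0, "tx": 0.005, "ty": -0.006, "tz": 0, "gripper": 0.0919},
  {"rx": 0, "ry": 0, "rz": 0, "tx": 0, "ty": 0, "tz": 0, "gripper": 0.0919},
])

```text
time: 2.57
tool_pos: [620.7, 313.8, 288.5]
tool_rot: [-0.001, 1.0, 0.005, 0.001]
wrist_force: [-0.6, -0.3, 0.5]
grip_width: 1.003
```

```bash
python3 - <<'E'
from h import *
st();print(tool([619,303,290]))
c=calibration('wrist');cv2.imwrite('pics/w1.png',grab_frame('wrist')[:,:,::-1]);st()
print(proj(c,[619.1,303.6,155]),proj(c,[619,303,0]))
np.save('w1.npy',c)
E
```

```text
t 2.57 pos [620.7 313.8 288.5] q [4.660e-01 4.250e-01 1.417e+00 1.000e-03 1.298e+00 2.026e+00] grip 92.2 F [-0.6 -0.3  0.5]
R [[1.0, 0.01, 0.001], [0.01, -1.0, 0.002], [0.001, -0.002, -1.0]]
[-0.00179537  0.01075853 -0.00149152]
t 2.62 pos [620.1 313.1 288.4] q [4.650e-01 4.240e-01 1.419e+00 1.000e-03 1.298e+00 2.026e+00] grip 92.0 F [-0.4 -0.  -0.6]
R [[1.0, 0.01, 0.001], [0.009, -1.0, 0.002], [0.001, -0.001, -1.0]]
(np.float64(334.81762244574065), np.float64(199.11962611113378)) (np.float64(331.46859172879624), np.float64(169.46873083417503))
```

View pics/w1.png

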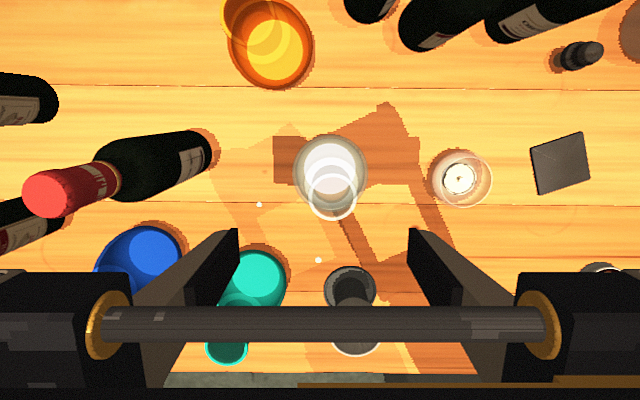

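```bash
python3 - <<'E'
import cv2
t=cv2.imread('pics/w1.png')
cv2.imwrite('pics/w1c.png',cv2.resize(t[125:230,280:385],None,fx=6,fy=5.7,interpolation=cv2.INTER_CUBIC))
E
```

```text
(no output)
```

View pics/w1c.png

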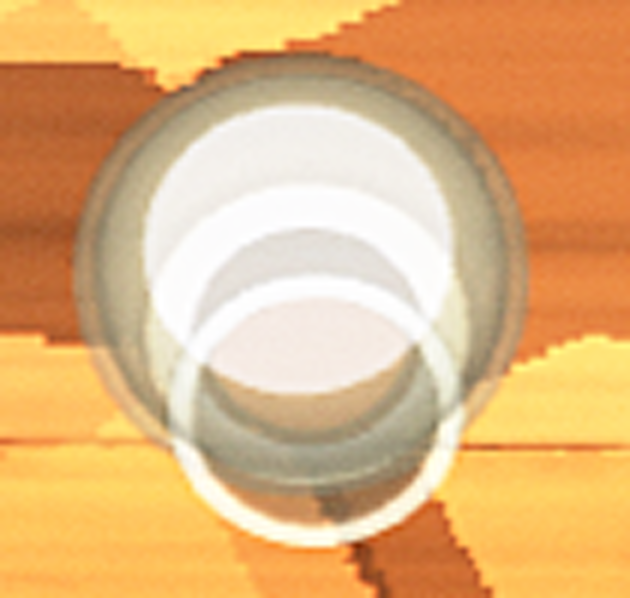

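```bash
python3 - <<'E'
from h import *
c=np.load('w1.npy',allow_pickle=True).item()
print(ray(c,332.4,196.4,155), ray(c,280+300.5/6-.5,125+249.5/5.7-.5,3), ray(c,280+301/6-.5,125+266/5.7-.5,34))
P=ray(c,332.4,196.4,155)
# lip width check
print([proj(c,P+np.array([0,s*21.5,0])) for s in(-1,1)])
t=calibration('top')
for k,(u,v,z) in dict(a=(332.4,196.4,155)).items(): print(proj(t,ray(c,u,v,z)))
# coaster seen in wrist: corners
print([ray(c,u,v,6).round(1) for u,v in((530,149),(583,132),(591,180),(540,194))])
print('votive',ray(c,459,178,3))
print(tool([619,305,290]))
E
```

```text
[621.49528736 305.72603636 155.        ] [621.04816919 305.55433092   3.        ] [622.58167766 306.00463803  34.        ]
[(np.float64(357.3833476945266), np.float64(196.65966885158514)), (np.float64(307.4158016539264), np.float64(196.1403223070153))]
(np.float64(270.3515809527584), np.float64(198.90961504766102))
[array([649. ,  51.1,   6. ]), array([670.8, -11.8,   6. ]), array([609.7, -34.7,   6. ]), array([590.3,  28.3,   6. ])]
votive [609.97391569 135.91262261   3.        ]
[-0.00113882  0.00804384 -0.001662  ]
```

Emit:
arm_command([
  {"rx": 0, "ry": 0, "rz": 0.01, "tx": 0.001, "ty": 0.008, "tz": 0.01, "gripper": 0.0919},
  {"rx": 0, "ry": 0, "rz": 0, "tx": 0, "ty": 0, "tz": 0.02, "gripper": 0.0919},
  {"rx": 0, "ry": 0, "rz": 0, "tx": 0, "ty": 0, "tz": 0.02, "gripper": 0.0919},
  {"rx": 0, "ry": 0, "rz": 0, "tx": 0, "ty": 0, "tz": 0, "gripper": 0.0919},
])

```text
time: 2.95
tool_pos: [619.0, 298.3, 237.0]
tool_rot: [-0.0, 1.0, -0.002, 0.001]
wrist_force: [-1.0, -1.1, -0.2]
grip_width: 1.0
```

```bash
python3 - <<'E'
from h import *
st();print(tool([621,305.5,134]))
c=calibration('wrist');im=grab_frame('wrist')[:,:,::-1];st()
print(proj(c,[621.5,305.7,155]))
np.save('w2.npy',c)
cv2.imwrite('pics/w2.png',im[100:400])
cv2.imwrite('pics/w2c.png',cv2.resize(im[140:280,260:400],None,fx=4,fy=4,interpolation=cv2.INTER_CUBIC))
E
```

```text
t 2.95 pos [619.  298.3 237. ] q [ 0.447  0.451  1.492 -0.     1.198  2.023] grip 91.9 F [-1.  -1.1 -0.2]
R [[1.0, -0.005, 0.001], [-0.005, -1.0, 0.0], [0.001, -0.0, -1.0]]
[ 0.00186234 -0.00718683  0.10302175]
t 3.0 pos [619.6 298.4 239. ] q [ 4.470e-01  4.490e-01  1.489e+00 -1.000e-03  1.200e+00  2.023e+00] grip 92.1 F [ 0.2 -0.5  1. ]
R [[1.0, -0.005, 0.003], [-0.005, -1.0, 0.001], [0.003, -0.001, -1.0]]
(np.float64(312.29918647432925), np.float64(211.6271697060593))
```

View pics/w2c.png

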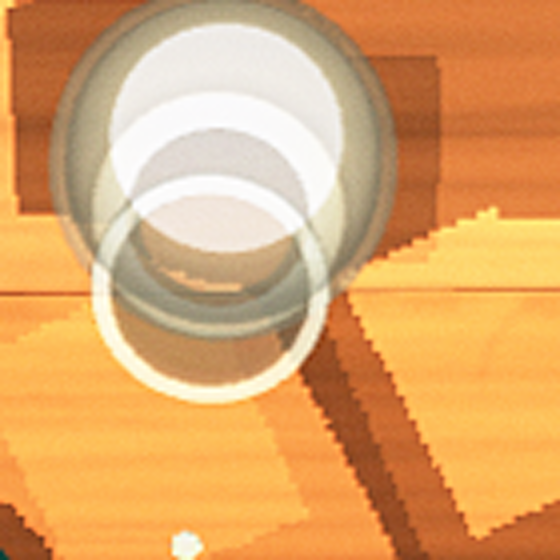

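Emit:
arm_command([
  {"rx": 0, "ry": 0, "rz": -0.005, "tx": 0.002, "ty": -0.006, "tz": 0.01, "gripper": 0.0919},
  {"rx": 0, "ry": 0, "rz": 0, "tx": 0, "ty": 0, "tz": 0.02, "gripper": 0.0919},
  {"rx": 0, "ry": 0, "rz": 0, "tx": 0, "ty": 0, "tz": 0.01, "gripper": 0.0919},
  {"rx": 0, "ry": 0, "rz": 0, "tx": 0, "ty": 0, "tz": 0, "gripper": 0.0919},
])

```text
time: 3.33
tool_pos: [623.3, 302.4, 202.0]
tool_rot: [-0.002, 1.0, -0.002, 0.004]
wrist_force: [0.3, -0.6, -0.8]
grip_width: 1.0
```

```bash
python3 - <<'E'
from h import *
st();print(tool([621.4,305.7,134]))
E
```

```text
t 3.33 pos [623.3 302.4 202. ] q [ 4.500e-01  4.860e-01  1.516e+00 -1.000e-03  1.130e+00  2.024e+00] grip 91.9 F [ 0.3 -0.6 -0.8]
R [[1.0, -0.003, 0.008], [-0.003, -1.0, 0.003], [0.008, -0.003, -1.0]]
[-0.00248704 -0.0030317   0.06800643]
```

```bash
cat >> h.py <<'E'
def go(tgt,yaw=0.0):
    "correction in tool axes for target TCP, tool down, tool x at world angle yaw"
    s=state(); w,x,y,z=s['tool_rot']; R=Ro.from_quat([x,y,z,w]).as_matrix()
    cy,sy=np.cos(yaw),np.sin(yaw); D=np.array([[cy,sy,0],[sy,-cy,0],[0,0,-1]])
    rv=Ro.from_matrix(R.T@D).as_rotvec()
    print('t',round(s['time'],2),'pos',s['tool_pos'].round(1),'grip',round(s['grip_width']*91.9,1),'F',s['wrist_force'].round(1),'q',s['qpos'].round(2))
    print('  rot',rv.round(4),'shift',(R.T@(np.array(tgt)-s['tool_pos'])/1000).round(4))
E
```

Emit:
arm_command([
  {"rx": -0.003, "ry": -0.008, "rz": -0.003, "tx": -0.0025, "ty": -0.003, "tz": 0.02, "gripper": 0.0919},
  {"rx": 0, "ry": 0, "rz": 0, "tx": 0, "ty": 0, "tz": 0.02, "gripper": 0.0919},
  {"rx": 0, "ry": 0, "rz": 0, "tx": 0, "ty": 0, "tz": 0.01, "gripper": 0.0919},
  {"rx": 0, "ry": 0, "rz": 0, "tx": 0, "ty": 0, "tz": 0, "gripper": 0.0919},
])

```text
time: 3.67
tool_pos: [623.0, 306.1, 154.6]
tool_rot: [-0.001, 1.0, -0.0, 0.002]
wrist_force: [0.1, 0.0, -0.3]
grip_width: 0.998
```

```bash
python3 - <<'E'
from h import *
go([621.4,305.7,134])
E
```

```text
t 3.67 pos [623.  306.1 154.6] grip 91.7 F [ 0.1  0.  -0.3] q [0.45 0.54 1.55 0.   1.05 2.03]
  rot [-0.0025 -0.005  -0.0005] shift [-0.0017  0.0005  0.0206]
```

Emit:
arm_command([
  {"rx": -0.002, "ry": -0.005, "rz": 0, "tx": -0.0017, "ty": 0, "tz": 0.012, "gripper": 0.0919},
  {"rx": 0, "ry": 0, "rz": 0, "tx": 0, "ty": 0, "tz": 0.005, "gripper": 0.0919},
  {"rx": 0, "ry": 0, "rz": 0, "tx": 0, "ty": 0, "tz": 0, "gripper": 0.0919},
])

```text
time: 3.92
tool_pos: [622.5, 306.7, 138.8]
tool_rot: [-0.001, 1.0, -0.0, 0.001]
wrist_force: [0.1, 0.2, -0.8]
grip_width: 0.993
```

```bash
python3 - <<'E'
from h import *
go([621.4,305.7,134])
cv2.imwrite('pics/w3.png',grab_frame('wrist')[150:,:,::-1])
go([621.4,305.7,134])
E
```

```text
t 3.92 pos [622.5 306.7 138.8] grip 91.3 F [ 0.1  0.2 -0.8] q [0.46 0.55 1.56 0.   1.03 2.03]
  rot [-0.0015 -0.0021 -0.0005] shift [-0.0011  0.001   0.0048]
t 3.97 pos [622.4 306.7 139. ] grip 92.0 F [ 0.1  0.8 -0.4] q [0.46 0.55 1.56 0.   1.03 2.03]
  rot [-0.0015 -0.002  -0.0005] shift [-0.001  0.001  0.005]
```

View pics/w3.png

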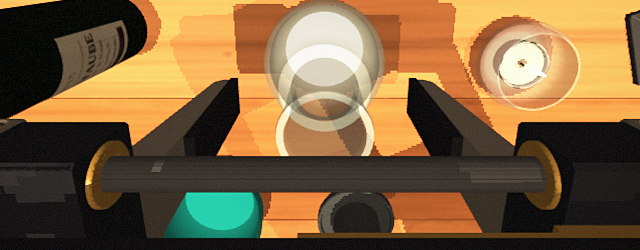

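Emit:
arm_command([
  {"rx": -0.001, "ry": -0.002, "rz": 0, "tx": -0.001, "ty": 0.0008, "tz": 0.004, "gripper": 0.0919},
  {"rx": 0, "ry": 0, "rz": 0, "tx": 0, "ty": 0, "tz": 0, "gripper": 0.05},
  {"rx": 0, "ry": 0, "rz": 0, "tx": 0, "ty": 0, "tz": 0, "gripper": 0.05},
  {"rx": 0, "ry": 0, "rz": 0, "tx": 0, "ty": 0, "tz": 0, "gripper": 0.05},
  {"rx": 0, "ry": 0, "rz": 0, "tx": 0, "ty": 0, "tz": 0, "gripper": 0.05},
], newtons=8)

```text
time: 4.38
tool_pos: [622.5, 306.3, 137.0]
tool_rot: [-0.001, 1.0, -0.0, 0.001]
wrist_force: [-0.0, 0.5, -0.2]
grip_width: 0.736
```

```bash
python3 - <<'E'
from h import *
go([621.4,305.7,134])
cv2.imwrite('pics/w4.png',grab_frame('wrist')[100:,:,::-1])
E
```

```text
t 4.38 pos [622.5 306.3 137. ] grip 67.7 F [-0.   0.5 -0.2] q [0.45 0.56 1.56 0.   1.03 2.03]
  rot [-0.0017 -0.0026 -0.0005] shift [-0.0011  0.0006  0.0029]
```

View pics/w4.png

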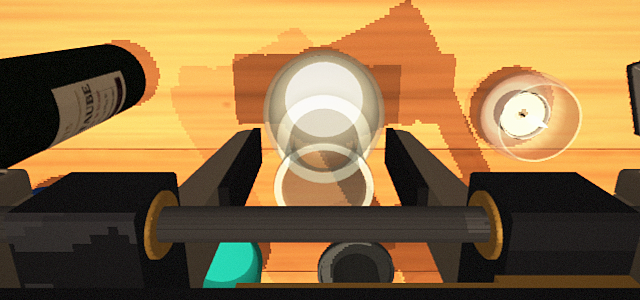

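Emit:
arm_command([
  {"rx": -0.001, "ry": -0.002, "rz": 0, "tx": -0.0011, "ty": 0.0006, "tz": 0.003, "gripper": 0.05},
  {"rx": 0, "ry": 0, "rz": 0, "tx": 0, "ty": 0, "tz": 0, "gripper": 0.046},
  {"rx": 0, "ry": 0, "rz": 0, "tx": 0, "ty": 0, "tz": 0, "gripper": 0.046},
  {"rx": 0, "ry": 0, "rz": 0, "tx": 0, "ty": 0, "tz": 0, "gripper": 0.046},
], newtons=8)

```text
time: 4.77
tool_pos: [621.4, 305.7, 133.9]
tool_rot: [-0.0, 1.0, -0.0, 0.0]
wrist_force: [-1.3, 0.9, -0.3]
grip_width: 0.499
```

```bash
python3 - <<'E'
from h import *
go([621.4,305.7,134])
cv2.imwrite('pics/w5.png',grab_frame('wrist')[100:,:,::-1])
E
```

```text
t 4.77 pos [621.4 305.7 133.9] grip 45.9 F [-1.3  0.9 -0.3] q [0.45 0.56 1.56 0.   1.02 2.03]
  rot [-0.0008 -0.0008 -0.0005] shift [ 0.     -0.     -0.0001]
```

View pics/w5.png

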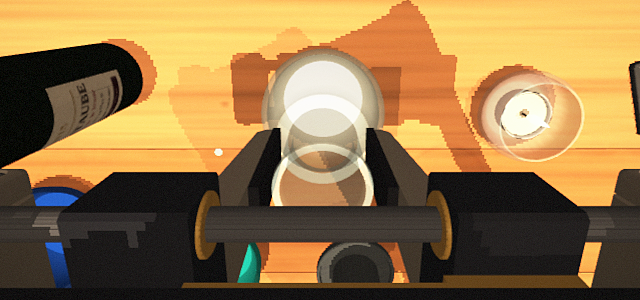

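Emit:
arm_command([
  {"rx": 0, "ry": 0, "rz": 0, "tx": 0, "ty": 0, "tz": 0, "gripper": 0.034},
  {"rx": 0, "ry": 0, "rz": 0, "tx": 0, "ty": 0, "tz": 0, "gripper": 0.034},
  {"rx": 0, "ry": 0, "rz": 0, "tx": 0, "ty": 0, "tz": 0, "gripper": 0.034},
  {"rx": 0, "ry": 0, "rz": 0, "tx": 0, "ty": 0, "tz": 0, "gripper": 0.034},
], newtons=8)

```text
time: 5.15
tool_pos: [621.4, 305.9, 134.0]
tool_rot: [-0.001, 1.0, -0.0, 0.0]
wrist_force: [-0.7, -0.4, 0.3]
grip_width: 0.431
```

Emit:
arm_command([
  {"rx": 0, "ry": 0, "rz": 0, "tx": 0, "ty": 0, "tz": 0, "gripper": 0.03},
  {"rx": 0, "ry": 0, "rz": 0, "tx": 0, "ty": 0, "tz": 0, "gripper": 0.03},
], newtons=30)

```text
time: 5.32
tool_pos: [621.5, 305.9, 134.0]
tool_rot: [-0.0, 1.0, -0.0, 0.001]
wrist_force: [0.2, -0.5, -0.3]
grip_width: 0.429
```

```bash
python3 - <<'E'
from h import *
go([621.4,305.7,134])
E
```

```text
t 5.32 pos [621.5 305.9 134. ] grip 39.4 F [ 0.2 -0.5 -0.3] q [0.45 0.56 1.56 0.   1.02 2.03]
  rot [-0.001  -0.001  -0.0004] shift [-0.0001  0.0002  0.    ]
```

Emit:
arm_command([
  {"rx": 0, "ry": 0, "rz": 0, "tx": 0, "ty": 0, "tz": -0.01, "gripper": 0.03},
  {"rx": 0, "ry": 0, "rz": 0, "tx": 0, "ty": 0, "tz": -0.02, "gripper": 0.03},
  {"rx": 0, "ry": 0, "rz": 0, "tx": 0, "ty": 0, "tz": -0.02, "gripper": 0.03},
  {"rx": 0, "ry": 0, "rz": 0, "tx": 0, "ty": 0, "tz": -0.02, "gripper": 0.03},
  {"rx": 0, "ry": 0, "rz": 0, "tx": 0, "ty": 0, "tz": -0.01, "gripper": 0.03},
  {"rx": 0, "ry": 0, "rz": 0, "tx": 0, "ty": 0.01, "tz": 0, "gripper": 0.03},
  {"rx": 0, "ry": 0, "rz": 0, "tx": 0, "ty": 0.025, "tz": 0, "gripper": 0.03},
  {"rx": 0, "ry": 0, "rz": 0, "tx": 0, "ty": 0.03, "tz": 0, "gripper": 0.03},
  {"rx": 0, "ry": 0, "rz": 0, "tx": 0, "ty": 0.03, "tz": 0, "gripper": 0.03},
  {"rx": 0, "ry": 0, "rz": 0, "tx": 0, "ty": 0.03, "tz": 0, "gripper": 0.03},
  {"rx": 0, "ry": 0, "rz": 0, "tx": 0, "ty": 0.015, "tz": 0, "gripper": 0.03},
  {"rx": 0, "ry": 0, "rz": 0, "tx": 0, "ty": 0.005, "tz": 0, "gripper": 0.03},
])

```text
time: 6.32
tool_pos: [614.7, 151.5, 210.7]
tool_rot: [0.003, 1.0, 0.002, -0.006]
wrist_force: [-0.0, 0.4, -5.2]
grip_width: 0.428
```

```bash
python3 - <<'E'
from h import *
go([629.8,8,230])
c=calibration('wrist');im=grab_frame('wrist')[:,:,::-1]
np.save('w6.npy',c);cv2.imwrite('pics/w6.png',im)
go([629.8,8,230])
E
```

```text
t 6.32 pos [614.7 151.5 210.7] grip 39.3 F [-0.   0.4 -5.2] q [ 0.24  0.4   1.63 -0.    1.12  1.81]
  rot [0.0053 0.0125 0.0042] shift [ 0.0142  0.1436 -0.0187]
t 6.37 pos [614.6 151.2 210.6] grip 39.2 F [-0.6 -1.1 -4.9] q [ 0.24  0.4   1.63 -0.    1.12  1.81]
  rot [0.0058 0.0129 0.0039] shift [ 0.0144  0.1434 -0.0187]
```

View pics/w6.png

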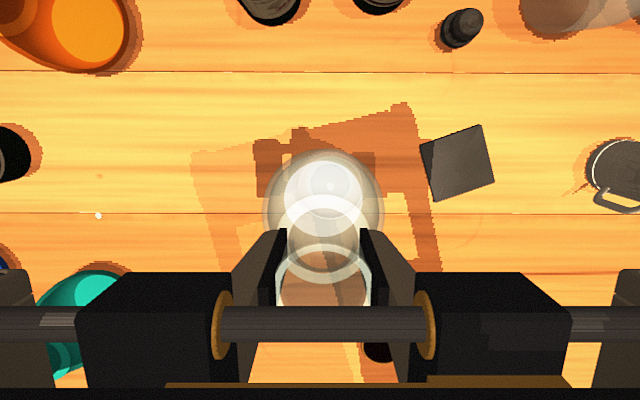

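```bash
python3 - <<'E'
from h import *
c=np.load('w6.npy',allow_pickle=True).item()
im=cv2.imread('pics/w6.png')
cv2.imwrite('pics/w6c.png',cv2.resize(im[110:215,405:510],None,fx=6,fy=5.7,interpolation=cv2.INTER_CUBIC))
P=np.array([ray(c,u,v,6) for u,v in((420,144),(480,125),(495,183),(434,201))]);print(P.round(1),P.mean(0), np.linalg.norm(P-np.roll(P,1,0),axis=1))
E
```

```text
[[651.3  49.6   6. ]
 [670.8 -10.3   6. ]
 [610.1 -34.2   6. ]
 [589.9  29.4   6. ]] [630.519176     8.64566208   6.        ] [64.63725444 63.0586466  65.23865877 66.79027189]
```

View pics/w6c.png

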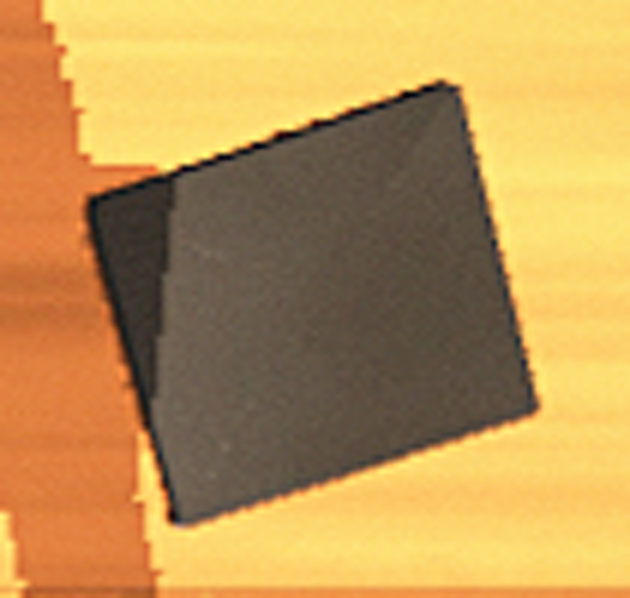

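Emit:
arm_command([
  {"rx": 0.003, "ry": 0.006, "rz": 0.002, "tx": 0.003, "ty": 0.015, "tz": 0, "gripper": 0.03},
  {"rx": 0.003, "ry": 0.006, "rz": 0.002, "tx": 0.003, "ty": 0.025, "tz": 0, "gripper": 0.03},
  {"rx": 0, "ry": 0, "rz": 0, "tx": 0.003, "ty": 0.03, "tz": 0, "gripper": 0.03},
  {"rx": 0, "ry": 0, "rz": 0, "tx": 0.003, "ty": 0.03, "tz": 0, "gripper": 0.03},
  {"rx": 0, "ry": 0, "rz": 0, "tx": 0.002, "ty": 0.02, "tz": 0, "gripper": 0.03},
  {"rx": 0, "ry": 0, "rz": 0, "tx": 0, "ty": 0.01, "tz": 0, "gripper": 0.03},
  {"rx": 0, "ry": 0, "rz": 0, "tx": 0, "ty": 0, "tz": 0, "gripper": 0.03},
  {"rx": 0, "ry": 0, "rz": 0, "tx": 0, "ty": 0, "tz": 0, "gripper": 0.03},
])

```text
time: 7.03
tool_pos: [627.5, 21.5, 206.0]
tool_rot: [-0.002, 1.0, 0.001, -0.003]
wrist_force: [-0.2, -0.1, -6.4]
grip_width: 0.425
```

```bash
python3 - <<'E'
from h import *
go([630.3,8.3,140])
E
```

```text
t 7.03 pos [627.5  21.5 206. ] grip 39.1 F [-0.2 -0.1 -6.4] q [0.03 0.39 1.65 0.   1.1  1.6 ]
  rot [-0.0037  0.0051  0.002 ] shift [0.0031 0.0135 0.066 ]
```

Emit:
arm_command([
  {"rx": -0.003, "ry": 0.005, "rz": 0.002, "tx": 0.003, "ty": 0.01, "tz": 0.01, "gripper": 0.03},
  {"rx": 0, "ry": 0, "rz": 0, "tx": 0, "ty": 0.002, "tz": 0.015, "gripper": 0.03},
  {"rx": 0, "ry": 0, "rz": 0, "tx": 0, "ty": 0, "tz": 0.01, "gripper": 0.03},
  {"rx": 0, "ry": 0, "rz": 0, "tx": 0, "ty": 0, "tz": 0.005, "gripper": 0.03},
  {"rx": 0, "ry": 0, "rz": 0, "tx": 0, "ty": 0, "tz": 0, "gripper": 0.03},
])

```text
time: 7.45
tool_pos: [631.1, 13.5, 162.2]
tool_rot: [-0.001, 1.0, 0.002, 0.001]
wrist_force: [-0.3, -0.9, -4.3]
grip_width: 0.43
```

```bash
python3 - <<'E'
from h import *
go([630.3,8.3,140])
E
```

```text
t 7.45 pos [631.1  13.5 162.2] grip 39.5 F [-0.3 -0.9 -4.3] q [0.02 0.44 1.69 0.   1.01 1.58]
  rot [-0.0015 -0.0011  0.0042] shift [-0.0008  0.0053  0.0222]
```

Emit:
arm_command([
  {"rx": -0.001, "ry": -0.001, "rz": 0.004, "tx": -0.001, "ty": 0.005, "tz": 0.006, "gripper": 0.03},
  {"rx": 0, "ry": 0, "rz": 0, "tx": 0, "ty": 0.001, "tz": 0.005, "gripper": 0.03},
  {"rx": 0, "ry": 0, "rz": 0, "tx": 0, "ty": 0, "tz": 0, "gripper": 0.03},
  {"rx": 0, "ry": 0, "rz": 0, "tx": 0, "ty": 0, "tz": 0, "gripper": 0.03},
])

```text
time: 7.78
tool_pos: [630.1, 8.2, 149.9]
tool_rot: [-0.0, 1.0, 0.001, -0.0]
wrist_force: [0.1, 0.0, -5.0]
grip_width: 0.427
```

```bash
python3 - <<'E'
from h import *
go([630.3,8.3,140])
cv2.imwrite('pics/s2.png',cv2.resize(grab_frame('scene')[150:280,230:410,::-1],None,fx=4,fy=4))
cv2.imwrite('pics/w7.png',grab_frame('wrist')[100:,:,::-1])
E
```

```text
t 7.78 pos [630.1   8.2 149.9] grip 39.2 F [ 0.1  0.  -5. ] q [0.01 0.45 1.7  0.   0.99 1.58]
  rot [-0.0004  0.0003  0.0014] shift [ 0.0002 -0.0001  0.0099]
```

View pics/s2.png

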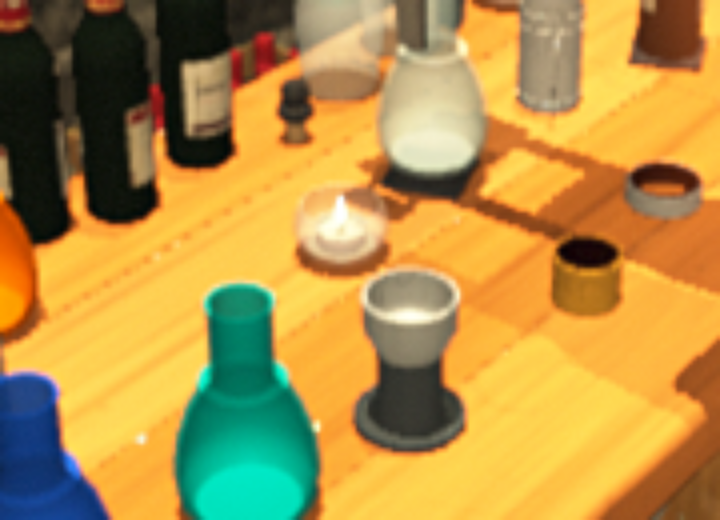

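View pics/w7.png

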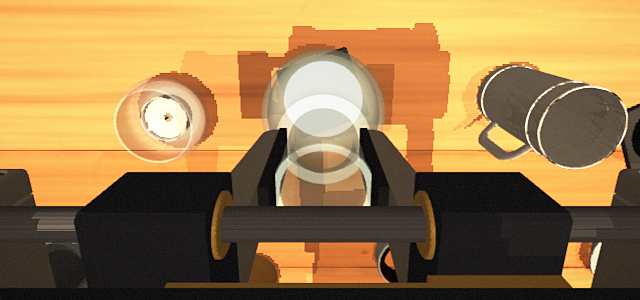

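Consistent in all views; lower the last 10 mm slowly, watching force.

Emit:
arm_command([
  {"rx": 0, "ry": 0, "rz": 0.001, "tx": 0, "ty": 0, "tz": 0.004, "gripper": 0.03},
  {"rx": 0, "ry": 0, "rz": 0, "tx": 0, "ty": 0, "tz": 0.003, "gripper": 0.03},
  {"rx": 0, "ry": 0, "rz": 0, "tx": 0, "ty": 0, "tz": 0.001, "gripper": 0.03},
  {"rx": 0, "ry": 0, "rz": 0, "tx": 0, "ty": 0, "tz": 0, "gripper": 0.03},
])

```text
time: 8.22
tool_pos: [631.0, 8.2, 142.7]
tool_rot: [-0.0, 1.0, 0.0, 0.001]
wrist_force: [0.1, 0.1, -4.8]
grip_width: 0.427
```

```bash
python3 - <<'E'
from h import *
go([630.3,8.3,140])
E
```

```text
t 8.22 pos [631.    8.2 142.7] grip 39.3 F [ 0.1  0.1 -4.8] q [0.01 0.46 1.7  0.   0.97 1.58]
  rot [-0.0005 -0.0024  0.0002] shift [-0.0008 -0.0001  0.0027]
```

Emit:
arm_command([
  {"rx": 0, "ry": -0.002, "rz": 0, "tx": -0.0007, "ty": 0, "tz": 0.0015, "gripper": 0.03},
  {"rx": 0, "ry": 0, "rz": 0, "tx": 0, "ty": 0, "tz": 0, "gripper": 0.03},
])

```text
time: 8.38
tool_pos: [630.3, 8.2, 141.0]
tool_rot: [-0.0, 1.0, 0.0, 0.0]
wrist_force: [-0.4, -0.5, -5.2]
grip_width: 0.424
```

Emit:
arm_command([
  {"rx": 0, "ry": 0, "rz": 0, "tx": 0, "ty": 0, "tz": 0.001, "gripper": 0.03},
  {"rx": 0, "ry": 0, "rz": 0, "tx": 0, "ty": 0, "tz": 0, "gripper": 0.03},
])

```text
time: 8.55
tool_pos: [630.6, 8.3, 140.3]
tool_rot: [-0.0, 1.0, 0.0, 0.0]
wrist_force: [0.4, 0.5, -4.8]
grip_width: 0.425
```

```bash
python3 - <<'E'
from h import *
go([630.3,8.3,140])
E
```

```text
t 8.55 pos [630.6   8.3 140.3] grip 39.1 F [ 0.4  0.5 -4.8] q [0.01 0.47 1.7  0.   0.97 1.58]
  rot [-0.0006 -0.0009  0.0002] shift [-0.0003 -0.      0.0003]
```

Emit:
arm_command([
  {"rx": 0, "ry": -0.001, "rz": 0, "tx": 0, "ty": 0, "tz": 0.001, "gripper": 0.03},
  {"rx": 0, "ry": 0, "rz": 0, "tx": 0, "ty": 0, "tz": 0, "gripper": 0.03},
])

```text
time: 8.72
tool_pos: [631.2, 8.3, 140.5]
tool_rot: [-0.0, 1.0, 0.0, 0.001]
wrist_force: [-0.9, -0.0, -4.2]
grip_width: 0.424
```

Emit:
arm_command([
  {"rx": 0, "ry": -0.001, "rz": 0, "tx": -0.0005, "ty": 0, "tz": 0.0015, "gripper": 0.03},
  {"rx": 0, "ry": 0, "rz": 0, "tx": 0, "ty": 0, "tz": 0.0005, "gripper": 0.03},
])

```text
time: 8.88
tool_pos: [631.8, 8.3, 140.2]
tool_rot: [-0.0, 1.0, 0.0, 0.001]
wrist_force: [-2.7, -0.8, 0.8]
grip_width: 0.425
```

Emit:
arm_command([
  {"rx": 0, "ry": 0, "rz": 0, "tx": 0, "ty": 0, "tz": 0, "gripper": 0.046},
  {"rx": 0, "ry": 0, "rz": 0, "tx": 0, "ty": 0, "tz": 0, "gripper": 0.055},
  {"rx": 0, "ry": 0, "rz": 0, "tx": 0, "ty": 0, "tz": 0, "gripper": 0.08},
  {"rx": 0, "ry": 0, "rz": 0, "tx": 0, "ty": 0, "tz": 0, "gripper": 0.08},
  {"rx": 0, "ry": 0, "rz": 0, "tx": 0, "ty": 0, "tz": 0, "gripper": 0.08},
])

```text
time: 9.3
tool_pos: [633.0, 8.3, 141.0]
tool_rot: [-0.0, 1.0, 0.0, 0.003]
wrist_force: [-0.4, 0.0, -0.6]
grip_width: 0.764
```

```bash
python3 - <<'E'
from h import *
go([631,8.3,270])
cv2.imwrite('pics/w8.png',grab_frame('wrist')[100:,:,::-1])
E
```

```text
t 9.3 pos [633.    8.3 141. ] grip 70.3 F [-0.4  0.  -0.6] q [0.01 0.47 1.7  0.   0.97 1.58]
  rot [-0.0007 -0.0057  0.0002] shift [-0.0013 -0.     -0.1291]
```

View pics/w8.png

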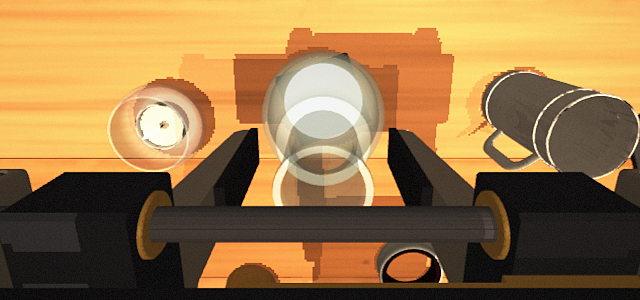

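Emit:
arm_command([
  {"rx": 0, "ry": -0.005, "rz": 0, "tx": 0, "ty": 0, "tz": -0.015, "gripper": 0.09},
  {"rx": 0, "ry": 0, "rz": 0, "tx": 0, "ty": 0, "tz": -0.035, "gripper": 0.09},
  {"rx": 0, "ry": 0, "rz": 0, "tx": 0, "ty": 0, "tz": -0.035, "gripper": 0.09},
  {"rx": 0, "ry": 0, "rz": 0, "tx": 0, "ty": 0, "tz": -0.03, "gripper": 0.09},
  {"rx": 0, "ry": 0, "rz": 0, "tx": 0, "ty": 0, "tz": -0.01, "gripper": 0.09},
  {"rx": 0, "ry": 0, "rz": 0, "tx": 0, "ty": 0, "tz": 0, "gripper": 0.09},
])

```text
time: 9.85
tool_pos: [631.3, 8.2, 268.0]
tool_rot: [-0.0, 1.0, 0.0, -0.003]
wrist_force: [0.5, 0.2, -0.9]
grip_width: 0.979
```

```bash
python3 - <<'E'
from h import *
go([460.6,-76.4,200])
c=calibration('wrist');im=grab_frame('wrist')[:,:,::-1]
np.save('w9.npy',c);cv2.imwrite('pics/w9.png',im)
go([460.6,-76.4,200])
u,v=proj(c,[631,8.3,161]);print(u,v)
cv2.imwrite('pics/w9c.png',cv2.resize(im[110:250,250:390],None,fx=4,fy=4,interpolation=cv2.INTER_CUBIC))
E
```

```text
t 9.85 pos [631.3   8.2 268. ] grip 90.0 F [ 0.5  0.2 -0.9] q [0.01 0.34 1.59 0.   1.22 1.58]
  rot [-0.0006  0.0055  0.0003] shift [-0.1703  0.0846  0.0689]
t 9.9 pos [631.1   8.2 267.1] grip 90.2 F [-0.1  0.3  0.9] q [0.01 0.34 1.59 0.   1.22 1.58]
  rot [-0.0006  0.0061  0.0002] shift [-0.1701  0.0846  0.0681]
322.73767450882644 204.92312280349356
```

View pics/w9.png

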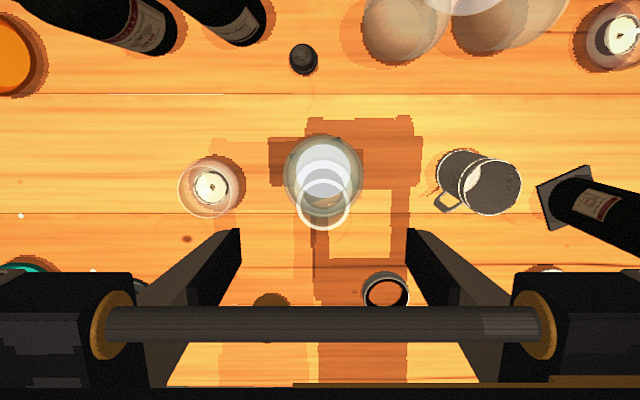

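View pics/w9c.png

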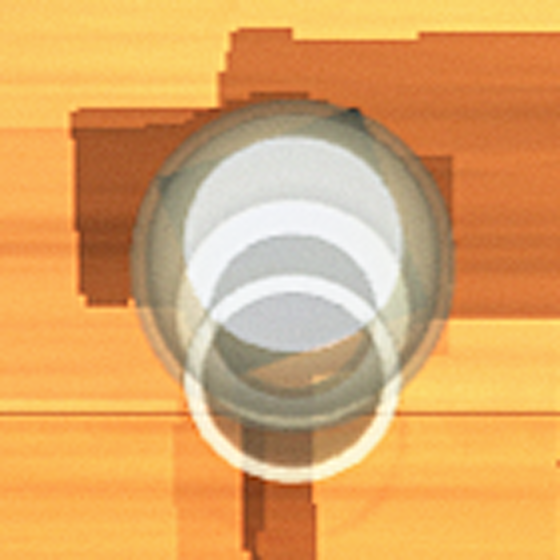

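```bash
python3 - <<'E'
from h import *
c=np.load('w9.npy',allow_pickle=True).item()
print(ray(c,323,204,161),ray(c,386,290,18))
for u,v in((290.9,154.6),(338.1,137.9)):print(ray(c,u,v,6))
go([462.5,-74.6,180])
E
```

```text
[631.75217952   8.0948014  161.        ] [473.6183661  -74.84950075  18.        ]
[650.33903429  47.34666841   6.        ]
[670.44648337  -9.8678731    6.        ]
t 9.9 pos [631.1   8.2 267.1] grip 90.2 F [-0.1  0.3  0.9] q [0.01 0.34 1.59 0.   1.22 1.58]
  rot [-0.0006  0.0061  0.0002] shift [-0.1681  0.0829  0.0881]
```

Emit:
arm_command([
  {"rx": 0, "ry": 0.006, "rz": 0, "tx": -0.025, "ty": 0.012, "tz": 0, "gripper": 0.09},
  {"rx": 0, "ry": 0, "rz": 0, "tx": -0.034, "ty": 0.017, "tz": 0, "gripper": 0.09},
  {"rx": 0, "ry": 0, "rz": 0, "tx": -0.034, "ty": 0.017, "tz": 0.01, "gripper": 0.09},
  {"rx": 0, "ry": 0, "rz": 0, "tx": -0.03, "ty": 0.015, "tz": 0.025, "gripper": 0.09},
  {"rx": 0, "ry": 0, "rz": 0, "tx": -0.02, "ty": 0.01, "tz": 0.03, "gripper": 0.09},
  {"rx": 0, "ry": 0, "rz": 0, "tx": -0.01, "ty": 0.005, "tz": 0.02, "gripper": 0.09},
  {"rx": 0, "ry": 0, "rz": 0, "tx": 0, "ty": 0, "tz": 0.01, "gripper": 0.09},
  {"rx": 0, "ry": 0, "rz": 0, "tx": 0, "ty": 0, "tz": 0, "gripper": 0.09},
])

```text
time: 10.57
tool_pos: [464.2, -68.2, 155.8]
tool_rot: [-0.001, 1.0, 0.001, -0.007]
wrist_force: [-0.3, -0.1, -0.8]
grip_width: 0.979
```

```bash
python3 - <<'E'
from h import *
go([462.5,-74.6,150])
c=calibration('wrist');im=grab_frame('wrist')[:,:,::-1]
np.save('w10.npy',c);cv2.imwrite('pics/w10.png',im)
go([462.5,-74.6,150])
u,v=proj(c,[462.5,-74.6,18]);print(u,v);u0=int(u)-70;v0=int(v)-70;print(u0,v0)
cv2.imwrite('pics/w10c.png',cv2.resize(im[v0:v0+140,u0:u0+140],None,fx=4,fy=4,interpolation=cv2.INTER_CUBIC))
E
```

```text
t 10.57 pos [464.2 -68.2 155.8] grip 90.0 F [-0.3 -0.1 -0.8] q [-0.15  0.23  2.03  0.    0.9   1.42]
  rot [-0.0028  0.0139  0.0018] shift [-0.0016  0.0064  0.0058]
t 10.62 pos [464.4 -68.1 156.4] grip 89.8 F [-1.3 -0.7  0.6] q [-0.15  0.23  2.03  0.    0.9   1.42]
  rot [-0.0029  0.0143  0.0021] shift [-0.0018  0.0065  0.0064]
330.5583813688876 195.56496236586588
260 125
```

View pics/w10.png

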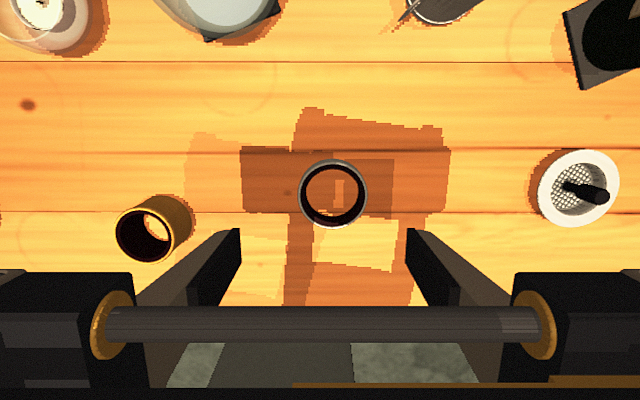

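View pics/w10c.png

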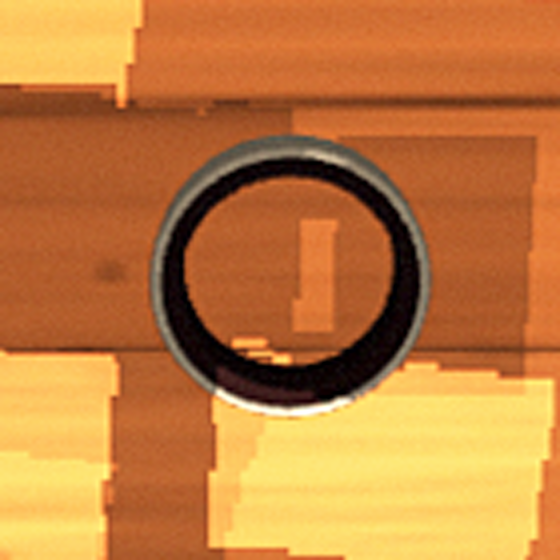

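```bash
python3 - <<'E'
from h import *
c=np.load('w10.npy',allow_pickle=True).item()
P=ray(c,332.4,194.4,18);print(P)
for z in (18,0):
  q=np.array([proj(c,[P[0]+31*np.cos(a),P[1]+31*np.sin(a),z]) for a in np.linspace(0,6.28,60)]);q=(q-[260,125]+.5)*4-.5
  print(q.min(0),q.max(0))
# collar and strainer
print('collar top', ray(c,140,230,40),'strainer',ray(c,577,188,17))
go([P[0],P[1],28])
E
```

```text
[463.55605347 -76.19767232  18.        ]
[149.08931405 137.57818874] [433.30192496 412.751142  ]
[155.20494827 125.52089017] [423.43283653 386.25316045]
collar top [438.27293625  83.79289828  40.        ] strainer [ 469.6846852 -288.5698619   17.       ]
t 10.62 pos [464.4 -68.1 156.4] grip 89.8 F [-1.3 -0.7  0.6] q [-0.15  0.23  2.03  0.    0.9   1.42]
  rot [-0.0029  0.0143  0.0021] shift [0.001  0.0085 0.1284]
```

Emit:
arm_command([
  {"rx": -0.003, "ry": 0.014, "rz": 0.002, "tx": -0.001, "ty": 0.006, "tz": 0.02, "gripper": 0.09},
  {"rx": 0, "ry": 0, "rz": 0, "tx": 0, "ty": 0, "tz": 0.03, "gripper": 0.09},
  {"rx": 0, "ry": 0, "rz": 0, "tx": 0, "ty": 0, "tz": 0.02, "gripper": 0.09},
  {"rx": 0, "ry": 0, "rz": 0, "tx": 0, "ty": 0, "tz": 0.01, "gripper": 0.09},
  {"rx": 0, "ry": 0, "rz": 0, "tx": 0, "ty": 0, "tz": 0, "gripper": 0.09},
  {"rx": 0, "ry": 0, "rz": 0, "tx": 0, "ty": 0, "tz": 0, "gripper": 0.09},
])

```text
time: 11.12
tool_pos: [466.8, -73.6, 73.9]
tool_rot: [0.0, 1.0, 0.001, 0.002]
wrist_force: [0.6, 0.0, 0.5]
grip_width: 0.98
```

```bash
python3 - <<'E'
from h import *
go([463,-76.2,29])
E
```

```text
t 11.12 pos [466.8 -73.6  73.9] grip 90.1 F [0.6 0.  0.5] q [-0.16  0.36  2.09  0.    0.69  1.41]
  rot [ 0.0005 -0.0032  0.0015] shift [-0.0039  0.0026  0.0449]
```

Emit:
arm_command([
  {"rx": 0, "ry": -0.003, "rz": 0.001, "tx": -0.0035, "ty": 0.0025, "tz": 0.015, "gripper": 0.085},
  {"rx": 0, "ry": 0, "rz": 0, "tx": 0, "ty": 0, "tz": 0.014, "gripper": 0.08},
  {"rx": 0, "ry": 0, "rz": 0, "tx": 0, "ty": 0, "tz": 0.004, "gripper": 0.08},
  {"rx": 0, "ry": 0, "rz": 0, "tx": 0, "ty": 0, "tz": 0, "gripper": 0.08},
])

```text
time: 11.45
tool_pos: [467.6, -76.1, 43.5]
tool_rot: [0.001, 1.0, 0.001, 0.003]
wrist_force: [0.4, 0.2, -0.0]
grip_width: 0.872
```

```bash
python3 - <<'E'
from h import *
go([463,-76.2,29])
E
```

```text
t 11.45 pos [467.6 -76.1  43.5] grip 80.1 F [ 0.4  0.2 -0. ] q [-0.16  0.42  2.1  -0.    0.62  1.41]
  rot [ 0.0014 -0.0063  0.0018] shift [-0.0047  0.      0.0144]
```

Emit:
arm_command([
  {"rx": 0.001, "ry": -0.006, "rz": 0.002, "tx": -0.006, "ty": 0, "tz": 0.008, "gripper": 0.075},
  {"rx": 0, "ry": -0.001, "rz": 0, "tx": -0.001, "ty": 0, "tz": 0.005, "gripper": 0.075},
  {"rx": 0, "ry": 0, "rz": 0, "tx": 0, "ty": 0, "tz": 0.001, "gripper": 0.075},
  {"rx": 0, "ry": 0, "rz": 0, "tx": 0, "ty": 0, "tz": 0, "gripper": 0.075},
])

```text
time: 11.78
tool_pos: [462.0, -76.2, 30.8]
tool_rot: [0.0, 1.0, 0.0, 0.001]
wrist_force: [-1.1, 0.0, -0.2]
grip_width: 0.817
```

```bash
python3 - <<'E'
from h import *
go([463,-76.2,29])
cv2.imwrite('pics/w11.png',grab_frame('wrist')[100:,:,::-1])
E
```

```text
t 11.78 pos [462.  -76.2  30.8] grip 75.1 F [-1.1  0.  -0.2] q [-0.17  0.44  2.11 -0.    0.59  1.41]
  rot [ 0.0009 -0.0024  0.    ] shift [ 0.0009 -0.      0.0018]
```

View pics/w11.png

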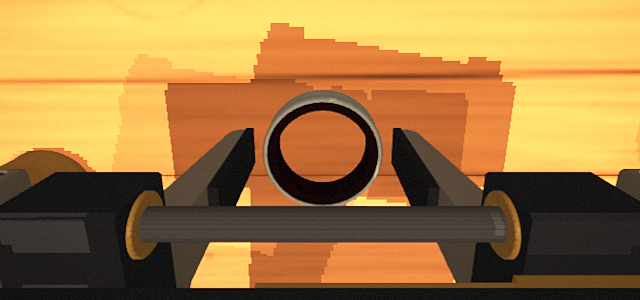

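Emit:
arm_command([
  {"rx": 0.001, "ry": -0.002, "rz": 0, "tx": 0.001, "ty": 0, "tz": 0.001, "gripper": 0.07},
  {"rx": 0, "ry": 0, "rz": 0, "tx": 0, "ty": 0, "tz": 0, "gripper": 0.055},
  {"rx": 0, "ry": 0, "rz": 0, "tx": 0, "ty": 0, "tz": 0, "gripper": 0.055},
  {"rx": 0, "ry": 0, "rz": 0, "tx": 0, "ty": 0, "tz": 0, "gripper": 0.055},
  {"rx": 0, "ry": 0, "rz": 0, "tx": 0, "ty": 0, "tz": 0, "gripper": 0.055},
], newtons=8)

```text
time: 12.25
tool_pos: [464.0, -76.3, 30.7]
tool_rot: [0.0, 1.0, 0.0, 0.001]
wrist_force: [-0.5, -0.3, 0.5]
grip_width: 0.681
```

```bash
python3 - <<'E'
from h import *
go([463,-76.2,29])
c=calibration('wrist');im=grab_frame('wrist')[:,:,::-1]
np.save('w12.npy',c)
cv2.imwrite('pics/w12.png',cv2.resize(im[170:310,250:390],None,fx=4,fy=4,interpolation=cv2.INTER_CUBIC))
s=state();print(s['tool_pos'])
for x,y in((463,-76.2),tuple(s['tool_pos'][:2])):
  q=np.array([proj(c,[x+31*np.cos(a),y+31*np.sin(a),18]) for a in np.linspace(0,6.28,60)]);q=(q-[250,170]+.5)*4-.5
  print(q.min(0),q.max(0))
E
```

```text
t 12.25 pos [464.  -76.3  30.7] grip 62.6 F [-0.5 -0.3  0.5] q [-0.17  0.44  2.11  0.    0.59  1.4 ]
  rot [ 0.0001 -0.0018  0.    ] shift [-0.001  -0.0001  0.0017]
[464.01129329 -76.35449819  30.64719009]
[ 48.02585633 115.91307674] [532.88857638 564.72782631]
[ 48.87994199 107.8852644 ] [534.45901661 558.024714  ]
```

View pics/w12.png

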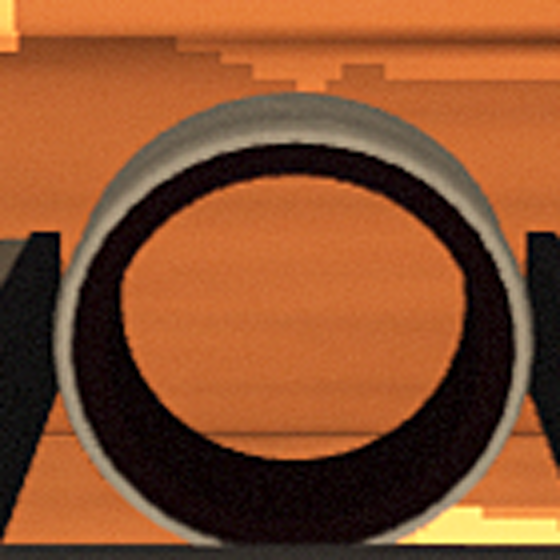

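Emit:
arm_command([
  {"rx": 0, "ry": 0, "rz": 0, "tx": 0, "ty": 0, "tz": 0, "gripper": 0.088},
  {"rx": 0, "ry": 0, "rz": 0, "tx": 0, "ty": 0, "tz": 0, "gripper": 0.088},
  {"rx": 0, "ry": 0, "rz": 0, "tx": 0, "ty": 0, "tz": 0, "gripper": 0.088},
  {"rx": 0, "ry": 0, "rz": -0.06, "tx": 0, "ty": 0, "tz": 0, "gripper": 0.088},
  {"rx": 0, "ry": 0, "rz": -0.12, "tx": 0, "ty": 0, "tz": 0, "gripper": 0.088},
  {"rx": 0, "ry": 0, "rz": -0.12, "tx": 0, "ty": 0, "tz": 0, "gripper": 0.088},
  {"rx": 0, "ry": 0, "rz": -0.12, "tx": 0, "ty": 0, "tz": 0, "gripper": 0.088},
])

```text
time: 12.88
tool_pos: [464.2, -76.4, 30.8]
tool_rot: [0.0, 0.977, 0.214, 0.001]
wrist_force: [-0.3, -0.6, 0.9]
grip_width: 0.959
```

```bash
python3 - <<'E'
from h import *
go([464,-76.3,31],1.5708)
E
```

```text
t 12.88 pos [464.2 -76.4  30.8] grip 88.2 F [-0.3 -0.6  0.9] q [-0.17  0.44  2.11  0.    0.59  0.97]
  rot [ 0.0021 -0.0012 -1.1389] shift [-0.0001 -0.0002 -0.0002]
```

Emit:
arm_command([
  {"rx": 0, "ry": 0, "rz": -0.12, "tx": 0, "ty": 0, "tz": 0, "gripper": 0.088},
  {"rx": 0, "ry": 0, "rz": -0.12, "tx": 0, "ty": 0, "tz": 0, "gripper": 0.088},
  {"rx": 0, "ry": 0, "rz": -0.12, "tx": 0, "ty": 0, "tz": 0, "gripper": 0.088},
  {"rx": 0, "ry": 0, "rz": -0.12, "tx": 0, "ty": 0, "tz": 0, "gripper": 0.088},
  {"rx": 0, "ry": 0, "rz": -0.12, "tx": 0, "ty": 0, "tz": 0, "gripper": 0.088},
  {"rx": 0, "ry": 0, "rz": -0.12, "tx": 0, "ty": 0, "tz": 0, "gripper": 0.088},
  {"rx": 0, "ry": 0, "rz": -0.12, "tx": 0, "ty": 0, "tz": 0, "gripper": 0.088},
  {"rx": 0, "ry": 0, "rz": -0.12, "tx": 0, "ty": 0, "tz": 0, "gripper": 0.088},
  {"rx": 0, "ry": 0, "rz": -0.12, "tx": 0, "ty": 0, "tz": 0, "gripper": 0.088},
  {"rx": 0, "ry": 0, "rz": -0.03, "tx": 0, "ty": 0, "tz": 0, "gripper": 0.088},
  {"rx": 0, "ry": 0, "rz": 0, "tx": 0, "ty": 0, "tz": 0, "gripper": 0.088},
])

```text
time: 13.8
tool_pos: [464.3, -76.4, 31.1]
tool_rot: [0.001, 0.698, 0.716, 0.001]
wrist_force: [-0.8, 0.3, -0.8]
grip_width: 0.958
```

```bash
python3 - <<'E'
from h import *
go([464,-76.3,31],1.5708)
E
```

```text
t 13.8 pos [464.3 -76.4  31.1] grip 88.1 F [-0.8  0.3 -0.8] q [-0.17  0.44  2.11  0.    0.59 -0.19]
  rot [0.0027 0.0003 0.0255] shift [ 0.0001 -0.0003  0.0001]
```

Emit:
arm_command([
  {"rx": 0.002, "ry": 0, "rz": 0.025, "tx": 0, "ty": 0, "tz": 0.0015, "gripper": 0.075},
  {"rx": 0, "ry": 0, "rz": 0, "tx": 0, "ty": 0, "tz": 0, "gripper": 0.055},
  {"rx": 0, "ry": 0, "rz": 0, "tx": 0, "ty": 0, "tz": 0, "gripper": 0.055},
  {"rx": 0, "ry": 0, "rz": 0, "tx": 0, "ty": 0, "tz": 0, "gripper": 0.055},
  {"rx": 0, "ry": 0, "rz": 0, "tx": 0, "ty": 0, "tz": 0, "gripper": 0.055},
  {"rx": 0, "ry": 0, "rz": 0, "tx": 0, "ty": 0, "tz": 0, "gripper": 0.055},
  {"rx": 0, "ry": 0, "rz": 0, "tx": 0, "ty": 0, "tz": 0, "gripper": 0.055},
], newtons=10)

```text
time: 14.38
tool_pos: [464.3, -76.4, 29.4]
tool_rot: [0.0, 0.71, 0.704, -0.0]
wrist_force: [-0.4, -0.4, -1.2]
grip_width: 0.653
```

```bash
python3 - <<'E'
from h import *
go([464,-76.3,31],1.5708)
E
```

```text
t 14.38 pos [464.3 -76.4  29.4] grip 60.1 F [-0.4 -0.4 -1.2] q [-0.17  0.44  2.11 -0.    0.59 -0.16]
  rot [ 0.0002  0.0002 -0.0086] shift [ 0.0001 -0.0003 -0.0016]
```

Emit:
arm_command([
  {"rx": 0, "ry": 0, "rz": 0, "tx": 0, "ty": 0, "tz": -0.02, "gripper": 0.055},
  {"rx": 0, "ry": 0, "rz": 0, "tx": 0, "ty": 0, "tz": -0.03, "gripper": 0.055},
  {"rx": 0, "ry": 0, "rz": 0, "tx": 0, "ty": 0, "tz": -0.03, "gripper": 0.055},
  {"rx": 0, "ry": 0, "rz": 0, "tx": 0, "ty": 0, "tz": -0.035, "gripper": 0.055},
  {"rx": 0, "ry": 0, "rz": 0, "tx": 0, "ty": 0, "tz": -0.03, "gripper": 0.055},
  {"rx": 0, "ry": 0, "rz": 0, "tx": 0, "ty": 0, "tz": -0.02, "gripper": 0.055},
  {"rx": 0, "ry": 0, "rz": 0, "tx": 0, "ty": 0, "tz": 0, "gripper": 0.055},
])

```text
time: 14.97
tool_pos: [462.1, -76.0, 199.9]
tool_rot: [-0.002, 0.71, 0.704, -0.002]
wrist_force: [-0.2, 0.0, -1.1]
grip_width: 0.655
```

```bash
python3 - <<'E'
from h import *
go([631.7,8.1,230],1.5708)
c=calibration('wrist');im=grab_frame('wrist')[:,:,::-1]
np.save('w13.npy',c);cv2.imwrite('pics/w13.png',im)
go([631.7,8.1,230],1.5708)
E
```

```text
t 14.97 pos [462.1 -76.  199.9] grip 60.2 F [-0.2  0.  -1.1] q [-0.17  0.16  1.99 -0.    0.99 -0.16]
  rot [-0.0058 -0.0008 -0.0096] shift [ 0.0857  0.1686 -0.0311]
t 15.02 pos [461.6 -75.9 198.3] grip 60.1 F [-1.1 -0.1 -2.1] q [-0.17  0.16  2.   -0.    0.99 -0.16]
  rot [-0.007  -0.001  -0.0096] shift [ 0.0857  0.1691 -0.0328]
```

View pics/w13.png

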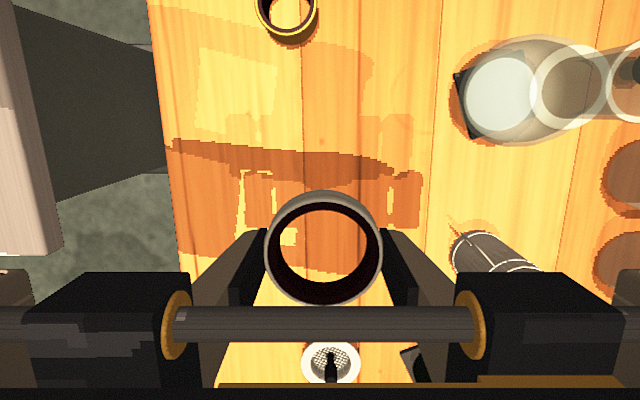

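Emit:
arm_command([
  {"rx": -0.006, "ry": 0, "rz": -0.01, "tx": 0.005, "ty": 0.01, "tz": -0.025, "gripper": 0.055},
  {"rx": 0, "ry": 0, "rz": 0, "tx": 0.015, "ty": 0.03, "tz": -0.01, "gripper": 0.055},
  {"rx": 0, "ry": 0, "rz": 0, "tx": 0.017, "ty": 0.034, "tz": 0, "gripper": 0.055},
  {"rx": 0, "ry": 0, "rz": 0, "tx": 0.017, "ty": 0.034, "tz": 0, "gripper": 0.055},
  {"rx": 0, "ry": 0, "rz": 0, "tx": 0.015, "ty": 0.03, "tz": 0, "gripper": 0.055},
  {"rx": 0, "ry": 0, "rz": 0, "tx": 0.008, "ty": 0.015, "tz": 0, "gripper": 0.055},
  {"rx": 0, "ry": 0, "rz": 0, "tx": 0.004, "ty": 0.005, "tz": 0, "gripper": 0.055},
  {"rx": 0, "ry": 0, "rz": 0, "tx": 0, "ty": 0, "tz": 0, "gripper": 0.055},
])

```text
time: 15.68
tool_pos: [620.0, 9.0, 220.6]
tool_rot: [-0.006, 0.708, 0.706, -0.005]
wrist_force: [-0.6, -1.5, -0.2]
grip_width: 0.656
```

```bash
python3 - <<'E'
from h import *
go([631.7,8.1,225],1.5708)
E
```

```text
t 15.68 pos [620.    9.  220.6] grip 60.3 F [-0.6 -1.5 -0.2] q [0.01 0.37 1.65 0.   1.13 0.01]
  rot [-0.0151 -0.0016 -0.0017] shift [-0.0008  0.0117 -0.0046]
```

Emit:
arm_command([
  {"rx": -0.012, "ry": -0.001, "rz": -0.002, "tx": -0.001, "ty": 0.007, "tz": 0, "gripper": 0.055},
  {"rx": -0.002, "ry": 0, "rz": 0, "tx": 0, "ty": 0.002, "tz": 0, "gripper": 0.055},
  {"rx": 0, "ry": 0, "rz": 0, "tx": 0, "ty": 0, "tz": 0, "gripper": 0.055},
])

```text
time: 15.93
tool_pos: [626.0, 6.7, 217.1]
tool_rot: [-0.002, 0.707, 0.707, -0.002]
wrist_force: [0.3, 0.3, -1.9]
grip_width: 0.659
```

```bash
python3 - <<'E'
from h import *
go([631.7,8.1,215],1.5708)
c=calibration('wrist');im=grab_frame('wrist')[:,:,::-1]
np.save('w14.npy',c);cv2.imwrite('pics/w14.png',cv2.resize(im[150:320,220:430],None,fx=3.8,fy=3.5,interpolation=cv2.INTER_CUBIC))
go([631.7,8.1,215],1.5708)
E
```

```text
t 15.93 pos [626.    6.7 217.1] grip 60.6 F [ 0.3  0.3 -1.9] q [ 0.01  0.38  1.65 -0.    1.12  0.01]
  rot [-0.0062  0.0001  0.0004] shift [0.0014 0.0057 0.002 ]
t 15.98 pos [625.8   6.6 217.2] grip 60.2 F [-0.3 -0.3 -1.1] q [ 0.01  0.38  1.65 -0.    1.12  0.01]
  rot [-0.0063  0.0001  0.0002] shift [0.0015 0.0059 0.0022]
```

View pics/w14.png

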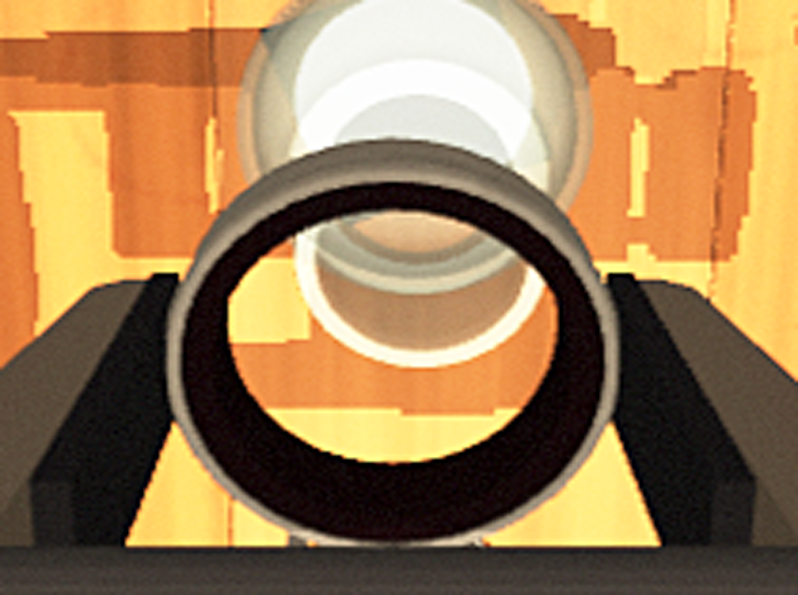

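```bash
python3 - <<'E'
from h import *
c=np.load('w14.npy',allow_pickle=True).item()
print(ray(c,331.05,223,161))
def ext(x,y,z,r):
  q=np.array([proj(c,[x+r*np.cos(a),y+r*np.sin(a),z]) for a in np.linspace(0,6.28,90)]);q=(q-[220,150])*[3.8,3.5];print(q.min(0).round(),q.max(0).round())
ext(631.7,8.1,161,21.5)
ext(625.9,6.6,217.2-29.4,24);ext(625.9,6.6,217.2-11.4,31)
E
```

```text
[631.57506327   8.5376041  161.        ]
[294. 142.] [551. 367.]
[223. 176.] [550. 457.]
[153. 160.] [618. 557.]
```

Emit:
arm_command([
  {"rx": -0.006, "ry": 0, "rz": 0, "tx": 0.0017, "ty": 0.005, "tz": 0.004, "gripper": 0.055},
  {"rx": 0, "ry": 0, "rz": 0, "tx": 0, "ty": 0, "tz": 0.003, "gripper": 0.055},
  {"rx": 0, "ry": 0, "rz": 0, "tx": 0, "ty": 0, "tz": 0, "gripper": 0.055},
  {"rx": 0, "ry": 0, "rz": 0, "tx": 0, "ty": 0, "tz": 0, "gripper": 0.055},
])

```text
time: 16.32
tool_pos: [629.8, 6.9, 210.3]
tool_rot: [0.0, 0.708, 0.706, 0.0]
wrist_force: [-0.1, 0.0, 0.3]
grip_width: 0.654
```

```bash
python3 - <<'E'
from h import *
go([631,8.3,195],1.5708)
E
```

```text
t 16.32 pos [629.8   6.9 210.3] grip 60.1 F [-0.1  0.   0.3] q [ 0.01  0.39  1.65 -0.    1.1   0.01]
  rot [ 0.001   0.0003 -0.0018] shift [0.0014 0.0012 0.0153]
```

Emit:
arm_command([
  {"rx": 0.001, "ry": 0, "rz": -0.002, "tx": 0.002, "ty": 0.001, "tz": 0.006, "gripper": 0.055},
  {"rx": 0, "ry": 0, "rz": 0, "tx": 0, "ty": 0, "tz": 0.004, "gripper": 0.055},
  {"rx": 0, "ry": 0, "rz": 0, "tx": 0, "ty": 0, "tz": 0, "gripper": 0.055},
])

```text
time: 16.57
tool_pos: [630.8, 8.9, 199.8]
tool_rot: [0.0, 0.707, 0.707, 0.0]
wrist_force: [-0.4, -0.1, -1.0]
grip_width: 0.655
```

```bash
python3 - <<'E'
from h import *
go([631,8.3,195],1.5708)
c=calibration('wrist');im=grab_frame('wrist')[:,:,::-1]
np.save('w15.npy',c);cv2.imwrite('pics/w15.png',cv2.resize(im[150:320,220:430],None,fx=3.8,fy=3.5,interpolation=cv2.INTER_CUBIC))
go([631,8.3,195],1.5708)
E
```

```text
t 16.57 pos [630.8   8.9 199.8] grip 60.2 F [-0.4 -0.1 -1. ] q [ 0.01  0.4   1.66 -0.    1.08  0.01]
  rot [0.0006 0.0003 0.0002] shift [-0.0006  0.0002  0.0048]
t 16.62 pos [630.8   8.9 200.1] grip 60.4 F [-0.4  0.8 -0.3] q [ 0.01  0.4   1.66 -0.    1.08  0.01]
  rot [0.0006 0.0002 0.0002] shift [-0.0006  0.0001  0.0051]
```

View pics/w15.png

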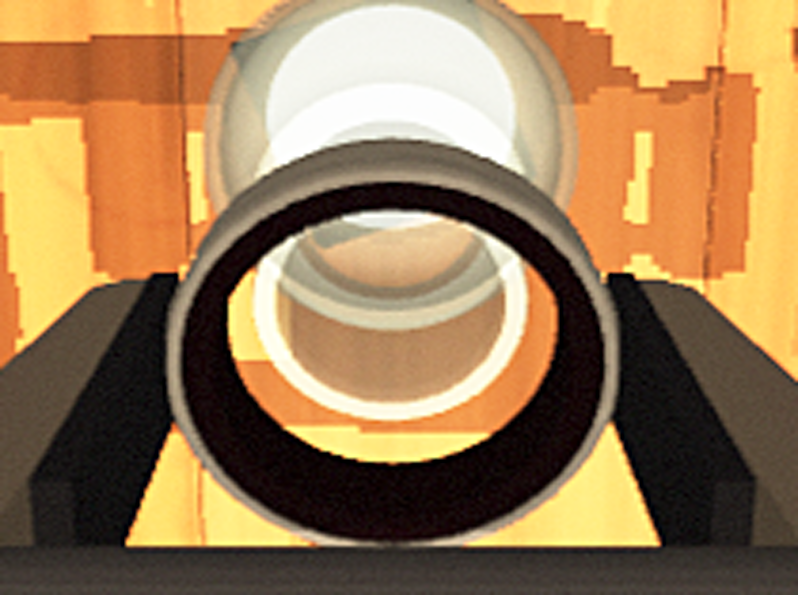

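```bash
python3 - <<'E'
from h import *
c=np.load('w15.npy',allow_pickle=True).item()
def ext(n,x,y,z,r):
  q=np.array([proj(c,[x+r*np.cos(a),y+r*np.sin(a),z]) for a in np.linspace(0,6.28,90)]);q=(q-[220,150])*[3.8,3.5];print(n,q.min(0).round(),q.max(0).round())
for y in(7.3,8.3,9.3):ext('lip %g'%y,630.8,y,161,21.5)
for z in(168.5,170.6,172):
  for y in(7.9,8.9): ext('ringlow %g %g'%(z,y),630.8,y,z,24)
for y in(7.9,8.9): ext('ringtop %g'%y,630.8,y,188.6,30.2)
E
```

```text
lip 7.3 [247. 184.] [525. 425.]
lip 8.3 [246. 178.] [525. 419.]
lip 9.3 [246. 172.] [525. 414.]
ringlow 168.5 7.9 [224. 178.] [547. 456.]
ringlow 168.5 8.9 [224. 172.] [547. 450.]
ringlow 170.6 7.9 [222. 181.] [549. 462.]
ringlow 170.6 8.9 [222. 175.] [549. 457.]
ringlow 172 7.9 [221. 184.] [550. 466.]
ringlow 172 8.9 [221. 177.] [550. 461.]
ringtop 7.9 [159. 172.] [612. 558.]
ringtop 8.9 [158. 165.] [612. 552.]
```

Emit:
arm_command([
  {"rx": 0.001, "ry": 0, "rz": 0, "tx": -0.0006, "ty": 0, "tz": 0.006, "gripper": 0.055},
  {"rx": 0, "ry": 0, "rz": 0, "tx": 0, "ty": 0, "tz": 0.006, "gripper": 0.055},
  {"rx": 0, "ry": 0, "rz": 0, "tx": 0, "ty": 0, "tz": 0, "gripper": 0.055},
])

```text
time: 16.87
tool_pos: [631.0, 8.4, 187.1]
tool_rot: [0.0, 0.707, 0.707, -0.0]
wrist_force: [0.2, -0.2, -1.0]
grip_width: 0.654
```

```bash
python3 - <<'E'
from h import *
go([631,8.3,136],1.5708)
E
```

```text
t 16.87 pos [631.    8.4 187.1] grip 60.1 F [ 0.2 -0.2 -1. ] q [ 0.01  0.41  1.67 -0.    1.06  0.01]
  rot [-0.0001  0.0002  0.0004] shift [-0.0001 -0.      0.0511]
```

Ring underside is now just past the lip with no force. Continue.

Emit:
arm_command([
  {"rx": 0, "ry": 0, "rz": 0, "tx": 0, "ty": 0, "tz": 0.008, "gripper": 0.055},
  {"rx": 0, "ry": 0, "rz": 0, "tx": 0, "ty": 0, "tz": 0.01, "gripper": 0.055},
  {"rx": 0, "ry": 0, "rz": 0, "tx": 0, "ty": 0, "tz": 0.005, "gripper": 0.055},
  {"rx": 0, "ry": 0, "rz": 0, "tx": 0, "ty": 0, "tz": 0, "gripper": 0.055},
])

```text
time: 17.2
tool_pos: [630.7, 8.4, 161.0]
tool_rot: [-0.0, 0.707, 0.707, -0.0]
wrist_force: [-0.1, -0.1, -0.5]
grip_width: 0.657
```

```bash
python3 - <<'E'
from h import *
go([631,8.3,136],1.5708)
E
```

```text
t 17.2 pos [630.7   8.4 161. ] grip 60.4 F [-0.1 -0.1 -0.5] q [ 0.01  0.44  1.69 -0.    1.01  0.01]
  rot [-0.0008  0.0003  0.0004] shift [-0.      0.0003  0.025 ]
```

Emit:
arm_command([
  {"rx": 0, "ry": 0, "rz": 0, "tx": 0, "ty": 0, "tz": 0.008, "gripper": 0.055},
  {"rx": 0, "ry": 0, "rz": 0, "tx": 0, "ty": 0, "tz": 0.007, "gripper": 0.055},
  {"rx": 0, "ry": 0, "rz": 0, "tx": 0, "ty": 0, "tz": 0.003, "gripper": 0.055},
  {"rx": 0, "ry": 0, "rz": 0, "tx": 0, "ty": 0, "tz": 0, "gripper": 0.055},
  {"rx": 0, "ry": 0, "rz": 0, "tx": 0, "ty": 0, "tz": 0, "gripper": 0.055},
])

```text
time: 17.62
tool_pos: [630.3, 8.4, 140.1]
tool_rot: [-0.001, 0.707, 0.707, -0.001]
wrist_force: [0.1, 0.5, -0.3]
grip_width: 0.658
```

```bash
python3 - <<'E'
from h import *
go([631,8.3,136],1.5708)
E
```

```text
t 17.62 pos [630.3   8.4 140.1] grip 60.5 F [ 0.1  0.5 -0.3] q [ 0.01  0.47  1.7  -0.    0.97  0.01]
  rot [-0.0023  0.0002  0.0004] shift [-0.0001  0.0007  0.0041]
```

Emit:
arm_command([
  {"rx": -0.002, "ry": 0, "rz": 0, "tx": 0, "ty": 0.0007, "tz": 0.002, "gripper": 0.055},
  {"rx": 0, "ry": 0, "rz": 0, "tx": 0, "ty": 0, "tz": 0.001, "gripper": 0.055},
  {"rx": 0, "ry": 0, "rz": 0, "tx": 0, "ty": 0, "tz": 0, "gripper": 0.055},
])

```text
time: 17.87
tool_pos: [631.5, 8.4, 137.3]
tool_rot: [0.0, 0.707, 0.707, 0.0]
wrist_force: [-0.1, 0.2, -0.6]
grip_width: 0.655
```

Emit:
arm_command([
  {"rx": 0, "ry": 0, "rz": 0, "tx": 0, "ty": 0, "tz": 0.0012, "gripper": 0.055},
  {"rx": 0, "ry": 0, "rz": 0, "tx": 0, "ty": 0, "tz": 0, "gripper": 0.055},
])

```text
time: 18.03
tool_pos: [631.8, 8.3, 136.5]
tool_rot: [0.001, 0.707, 0.707, 0.0]
wrist_force: [-0.5, 0.6, -0.7]
grip_width: 0.657
```

Emit:
arm_command([
  {"rx": 0, "ry": 0, "rz": 0, "tx": 0, "ty": -0.0008, "tz": 0.0012, "gripper": 0.055},
  {"rx": 0, "ry": 0, "rz": 0, "tx": 0, "ty": 0, "tz": 0, "gripper": 0.055},
])

```text
time: 18.2
tool_pos: [631.5, 8.4, 135.8]
tool_rot: [0.001, 0.707, 0.707, 0.001]
wrist_force: [1.2, -0.6, -0.7]
grip_width: 0.654
```

```bash
python3 - <<'E'
from h import *
go([631,8.3,135.4],1.5708)
im=grab_frame('wrist')[:,:,::-1]
cv2.imwrite('pics/w16.png',cv2.resize(im[150:320,220:430],None,fx=3.8,fy=3.5,interpolation=cv2.INTER_CUBIC))
E
```

```text
t 18.2 pos [631.5   8.4 135.8] grip 60.1 F [ 1.2 -0.6 -0.7] q [ 0.01  0.47  1.71 -0.    0.96  0.01]
  rot [0.0031 0.0002 0.0004] shift [-0.0001 -0.0005  0.0004]
```

View pics/w16.png

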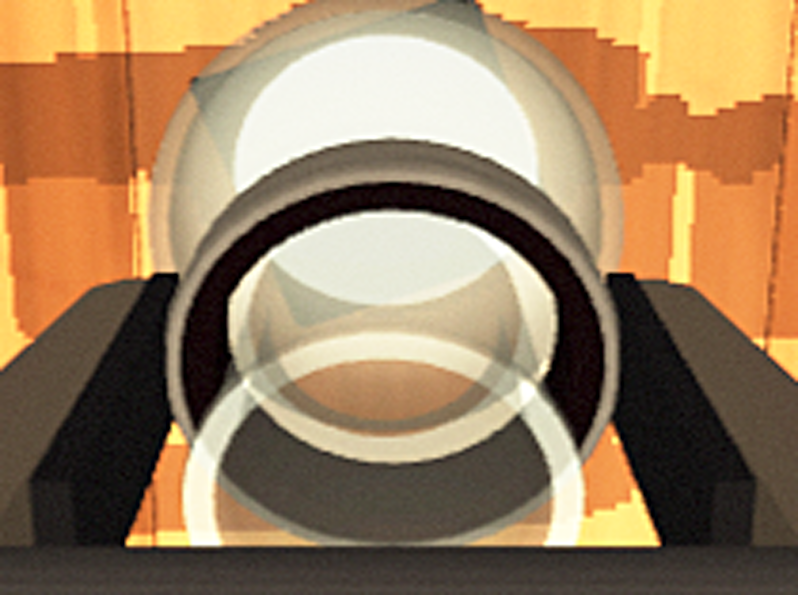

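Emit:
arm_command([
  {"rx": 0.002, "ry": 0, "rz": 0, "tx": 0, "ty": -0.0005, "tz": 0.001, "gripper": 0.055},
  {"rx": 0, "ry": 0, "rz": 0, "tx": 0, "ty": 0, "tz": 0, "gripper": 0.055},
])

```text
time: 18.42
tool_pos: [631.5, 8.4, 135.8]
tool_rot: [0.001, 0.707, 0.707, 0.001]
wrist_force: [-0.1, 0.7, -1.1]
grip_width: 0.654
```

Emit:
arm_command([
  {"rx": 0, "ry": 0, "rz": 0, "tx": 0, "ty": 0, "tz": 0, "gripper": 0.066},
  {"rx": 0, "ry": 0, "rz": 0, "tx": 0, "ty": 0, "tz": 0, "gripper": 0.085},
  {"rx": 0, "ry": 0, "rz": 0, "tx": 0, "ty": 0, "tz": 0, "gripper": 0.085},
  {"rx": 0, "ry": 0, "rz": 0, "tx": 0, "ty": 0, "tz": 0, "gripper": 0.085},
  {"rx": 0, "ry": 0, "rz": 0, "tx": 0, "ty": 0, "tz": -0.005, "gripper": 0.085},
  {"rx": 0, "ry": 0, "rz": 0, "tx": 0, "ty": 0, "tz": -0.02, "gripper": 0.09},
  {"rx": 0, "ry": 0, "rz": 0, "tx": 0, "ty": 0, "tz": -0.035, "gripper": 0.09},
  {"rx": 0, "ry": 0, "rz": 0, "tx": 0, "ty": 0, "tz": -0.035, "gripper": 0.09},
  {"rx": 0, "ry": 0, "rz": 0, "tx": 0, "ty": 0, "tz": -0.03, "gripper": 0.09},
  {"rx": 0, "ry": 0, "rz": 0, "tx": 0, "ty": 0, "tz": -0.01, "gripper": 0.09},
])

```text
time: 19.25
tool_pos: [628.0, 8.4, 272.2]
tool_rot: [-0.003, 0.707, 0.707, -0.003]
wrist_force: [1.9, 0.4, -0.2]
grip_width: 0.978
```

```bash
python3 - <<'E'
from h import *
go([631,8.3,270],1.5708)
c=calibration('wrist');im=grab_frame('wrist')[:,:,::-1];go([445,272,260],1.5708)
np.save('w17.npy',c)
cv2.imwrite('pics/w17.png',im)
cv2.imwrite('pics/s17.png',cv2.resize(grab_frame('scene')[140:260,270:450,::-1],None,fx=4,fy=4,interpolation=cv2.INTER_CUBIC))
E
```

```text
t 19.25 pos [628.    8.4 272.2] grip 89.9 F [ 1.9  0.4 -0.2] q [ 0.01  0.33  1.59 -0.    1.23  0.01]
  rot [-0.0087  0.0003  0.0004] shift [-0.0001  0.003   0.0022]
t 19.3 pos [628.4   8.4 272.7] grip 89.9 F [0.6 0.7 1.9] q [ 0.01  0.33  1.58 -0.    1.23  0.01]
  rot [-0.0073  0.0003  0.0004] shift [ 0.2637 -0.1832  0.014 ]
```

View pics/w17.png

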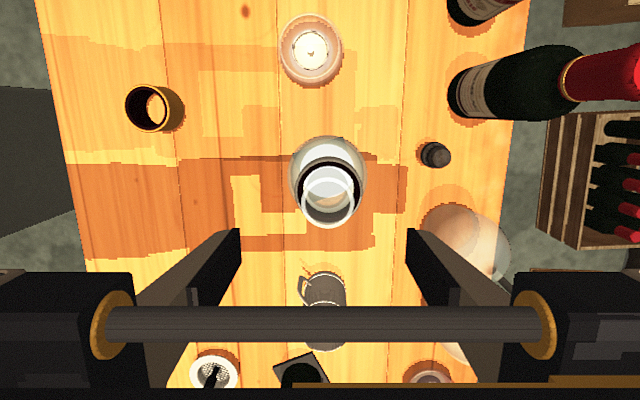

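View pics/s17.png

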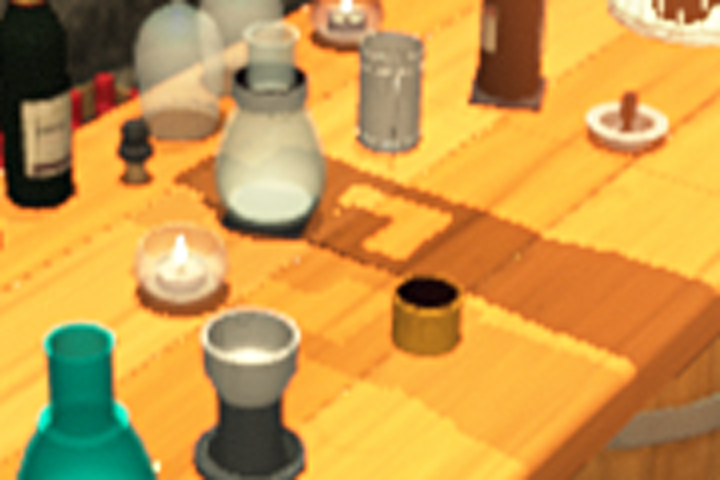

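Emit:
arm_command([
  {"rx": -0.007, "ry": 0, "rz": 0, "tx": 0.015, "ty": -0.01, "tz": 0, "gripper": 0.09},
  {"rx": 0, "ry": 0, "rz": 0, "tx": 0.033, "ty": -0.023, "tz": 0, "gripper": 0.09},
  {"rx": 0, "ry": 0, "rz": 0, "tx": 0.034, "ty": -0.0235, "tz": 0.005, "gripper": 0.09},
  {"rx": 0, "ry": 0, "rz": 0, "tx": 0.034, "ty": -0.0235, "tz": 0.005, "gripper": 0.09},
  {"rx": 0, "ry": 0, "rz": 0, "tx": 0.034, "ty": -0.0235, "tz": 0.005, "gripper": 0.09},
  {"rx": 0, "ry": 0, "rz": 0, "tx": 0.034, "ty": -0.0235, "tz": 0.005, "gripper": 0.09},
  {"rx": 0, "ry": 0, "rz": 0, "tx": 0.034, "ty": -0.0235, "tz": 0.005, "gripper": 0.09},
  {"rx": 0, "ry": 0, "rz": 0, "tx": 0.025, "ty": -0.018, "tz": 0.005, "gripper": 0.09},
  {"rx": 0, "ry": 0, "rz": 0, "tx": 0.012, "ty": -0.009, "tz": 0, "gripper": 0.09},
  {"rx": 0, "ry": 0, "rz": 0, "tx": 0, "ty": 0, "tz": 0, "gripper": 0.09},
  {"rx": 0, "ry": 0, "rz": 0, "tx": 0, "ty": 0, "tz": 0, "gripper": 0.09},
])

```text
time: 20.27
tool_pos: [430.3, 263.8, 218.5]
tool_rot: [-0.007, 0.708, 0.706, -0.014]
wrist_force: [0.7, -0.2, 0.3]
grip_width: 0.978
```

```bash
python3 - <<'E'
from h import *
im=cv2.imread('pics/w17.png')
cv2.imwrite('pics/w17c.png',cv2.resize(im[130:235,275:380],None,fx=5,fy=5,interpolation=cv2.INTER_CUBIC))
c=calibration('wrist');im=grab_frame('wrist')[:,:,::-1];go([446,273,230],1.5708)
np.save('w18.npy',c)
u,v=proj(c,[446,273,100]);u0=int(u)-75;v0=int(v)-75;print(u,v,u0,v0)
cv2.imwrite('pics/w18.png',im)
cv2.imwrite('pics/w18c.png',cv2.resize(im[v0:v0+150,u0:u0+150],None,fx=4,fy=4,interpolation=cv2.INTER_CUBIC))
E
```

```text
t 20.32 pos [430.4 263.5 218.4] grip 90.1 F [-0.4 -0.6  0.5] q [0.54 0.21 1.89 0.01 1.08 0.54]
  rot [-0.0296  0.0103 -0.0035] shift [ 0.0094  0.0152 -0.0121]
345.51052915797624 188.199677536138 270 113
```

View pics/w17c.png

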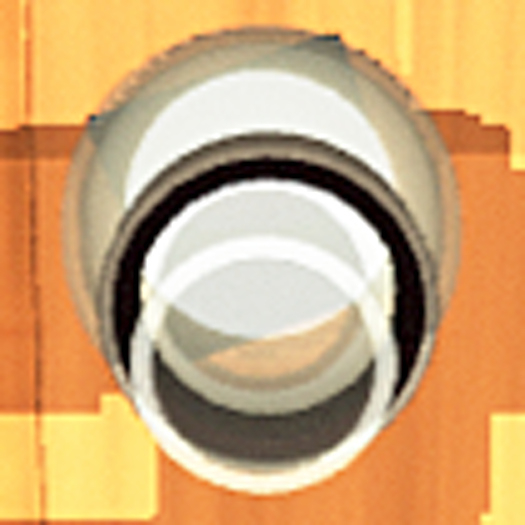

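View pics/w18.png

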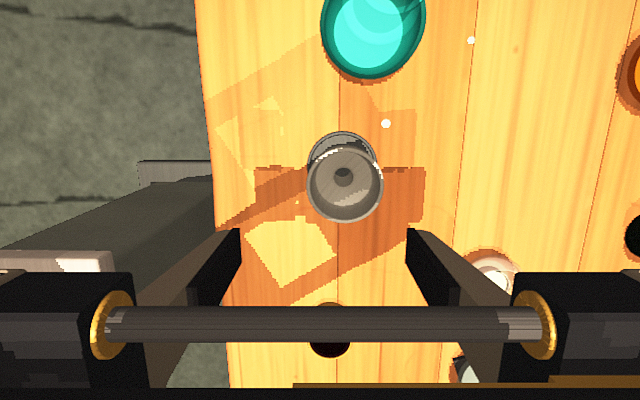

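View pics/w18c.png

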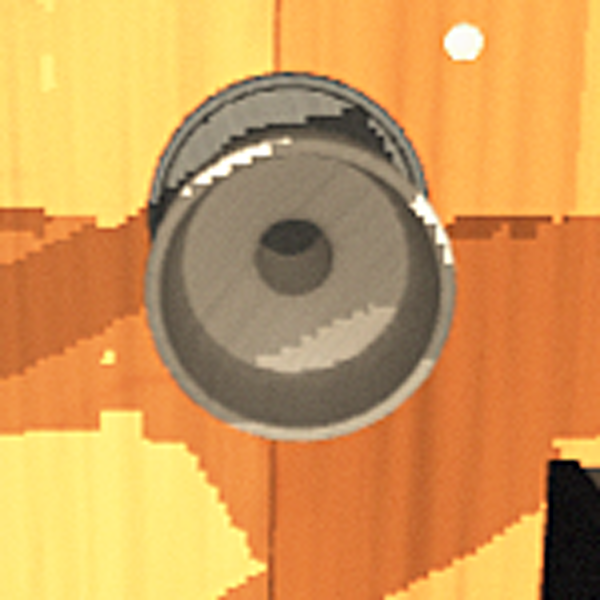

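```bash
python3 - <<'E'
from h import *
c=np.load('w17.npy',allow_pickle=True).item();print('lip',ray(c,327.6,202.7,161),ray(c,325.9,202.7,161))
c=np.load('w18.npy',allow_pickle=True).item();P=ray(c,343.3,184.6,100);print('funnel',P,ray(c,345,184.6,100))
q=np.array([proj(c,[P[0]+31*np.cos(a),P[1]+31*np.sin(a),100]) for a in np.linspace(0,6.28,90)]);q=(q-[270,113]+.5)*4-.5;print(q.min(0).round(),q.max(0).round())
go([P[0],P[1],94],1.5708)
E
```

```text
lip [631.62345884   8.41853491 161.        ] [630.27095921   8.41473361 161.        ]
funnel [444.17805825 275.97005646 100.        ] [445.54467988 275.97530744 100.        ]
[141. 133.] [449. 434.]
t 20.32 pos [430.4 263.5 218.4] grip 90.1 F [-0.4 -0.6  0.5] q [0.54 0.21 1.89 0.01 1.08 0.54]
  rot [-0.0296  0.0103 -0.0035] shift [0.0138 0.0174 0.1238]
```

Emit:
arm_command([
  {"rx": -0.028, "ry": 0.01, "rz": -0.003, "tx": 0.009, "ty": 0.013, "tz": 0.01, "gripper": 0.09},
  {"rx": -0.002, "ry": 0, "rz": 0, "tx": 0, "ty": 0, "tz": 0.005, "gripper": 0.09},
  {"rx": 0, "ry": 0, "rz": 0, "tx": 0, "ty": 0, "tz": 0, "gripper": 0.09},
  {"rx": 0, "ry": 0, "rz": 0, "tx": 0, "ty": 0, "tz": 0, "gripper": 0.09},
])

```text
time: 20.65
tool_pos: [443.3, 269.0, 200.4]
tool_rot: [0.0, 0.708, 0.706, -0.002]
wrist_force: [1.0, -0.8, -0.4]
grip_width: 0.98
```

```bash
python3 - <<'E'
from h import *
go([444.5,275,200],1.5708)
c=calibration('wrist');im=grab_frame('wrist')[:,:,::-1];go([445,275,200],1.5708)
np.save('w19.npy',c)
u,v=proj(c,[445,275,100]);u0=int(u)-75;v0=int(v)-75;print(u,v,u0,v0)
cv2.imwrite('pics/w19c.png',cv2.resize(im[v0:v0+150,u0:u0+150],None,fx=4,fy=4,interpolation=cv2.INTER_CUBIC))
E
```

```text
t 20.65 pos [443.3 269.  200.4] grip 90.1 F [ 1.  -0.8 -0.4] q [ 0.54  0.23  1.9  -0.    1.01  0.55]
  rot [-0.002   0.0029 -0.0032] shift [0.006  0.0012 0.0004]
t 20.7 pos [443.2 268.9 200.4] grip 89.9 F [-0.4  0.1 -0.4] q [ 0.54  0.23  1.9  -0.    1.01  0.55]
  rot [-0.0022  0.003  -0.0034] shift [0.0061 0.0018 0.0004]
324.2512578913666 198.64048772072803 249 123
```

View pics/w19c.png

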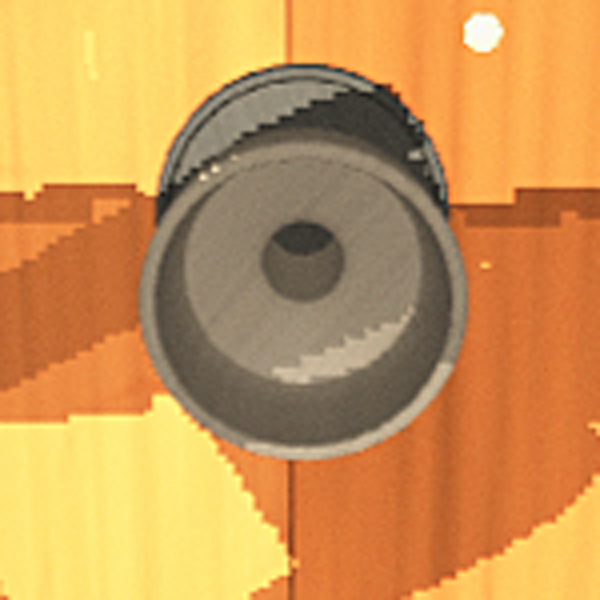

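```bash
python3 - <<'E'
from h import *
c=np.load('w19.npy',allow_pickle=True).item();P=ray(c,322.9,197.6,100);print('funnel',P)
q=np.array([proj(c,[P[0]+31*np.cos(a),P[1]+31*np.sin(a),100]) for a in np.linspace(0,6.28,90)]);q=(q-[249,123]+.5)*4-.5;print(q.min(0).round(),q.max(0).round())
go([P[0],P[1],94],1.5708)
E
```

```text
funnel [443.9758503 275.819497  100.       ]
[134. 137.] [460. 453.]
t 20.7 pos [443.2 268.9 200.4] grip 89.9 F [-0.4  0.1 -0.4] q [ 0.54  0.23  1.9  -0.    1.01  0.55]
  rot [-0.0022  0.003  -0.0034] shift [0.0072 0.001  0.1064]
```

Emit:
arm_command([
  {"rx": -0.002, "ry": 0.003, "rz": -0.003, "tx": 0.006, "ty": 0.001, "tz": 0.015, "gripper": 0.09},
  {"rx": 0, "ry": 0, "rz": 0, "tx": 0, "ty": 0, "tz": 0.025, "gripper": 0.09},
  {"rx": 0, "ry": 0, "rz": 0, "tx": 0, "ty": 0, "tz": 0.02, "gripper": 0.09},
  {"rx": 0, "ry": 0, "rz": 0, "tx": 0, "ty": 0, "tz": 0.01, "gripper": 0.09},
  {"rx": 0, "ry": 0, "rz": 0, "tx": 0, "ty": 0, "tz": 0, "gripper": 0.09},
  {"rx": 0, "ry": 0, "rz": 0, "tx": 0, "ty": 0, "tz": 0, "gripper": 0.09},
])

```text
time: 21.2
tool_pos: [446.7, 272.9, 131.3]
tool_rot: [0.0, 0.709, 0.705, 0.001]
wrist_force: [0.3, -0.0, -0.3]
grip_width: 0.979
```

```bash
python3 - <<'E'
from h import *
go([444.2,275,94],1.5708)
E
```

```text
t 21.2 pos [446.7 272.9 131.3] grip 90.0 F [ 0.3 -0.  -0.3] q [0.55 0.33 1.95 0.   0.86 0.55]
  rot [ 0.002  -0.0016 -0.0053] shift [ 0.0021 -0.0026  0.0373]
```

Emit:
arm_command([
  {"rx": 0.002, "ry": -0.002, "rz": -0.005, "tx": 0.002, "ty": -0.003, "tz": 0.015, "gripper": 0.09},
  {"rx": 0, "ry": 0, "rz": 0, "tx": 0, "ty": -0.001, "tz": 0.012, "gripper": 0.09},
  {"rx": 0, "ry": 0, "rz": 0, "tx": 0, "ty": 0, "tz": 0.003, "gripper": 0.09},
  {"rx": 0, "ry": 0, "rz": 0, "tx": 0, "ty": 0, "tz": 0, "gripper": 0.09},
])

```text
time: 21.53
tool_pos: [445.0, 275.5, 103.9]
tool_rot: [0.001, 0.708, 0.707, 0.002]
wrist_force: [-0.8, 1.2, -0.2]
grip_width: 0.978
```

```bash
python3 - <<'E'
from h import *
go([444.2,275,94],1.5708)
im=grab_frame('wrist')[:,:,::-1]
cv2.imwrite('pics/w20.png',im[100:])
E
```

```text
t 21.53 pos [445.  275.5 103.9] grip 89.9 F [-0.8  1.2 -0.2] q [ 0.55  0.37  1.97 -0.    0.8   0.55]
  rot [ 0.004  -0.002  -0.0013] shift [-0.0006 -0.0008  0.0098]
```

View pics/w20.png

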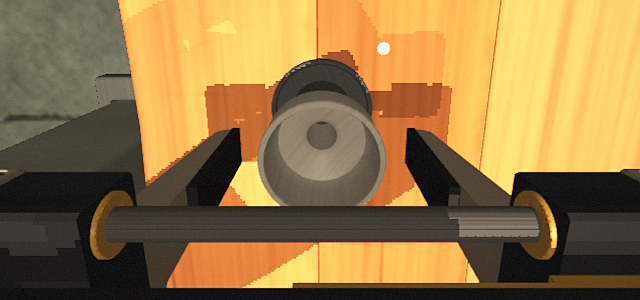

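Emit:
arm_command([
  {"rx": 0.004, "ry": -0.002, "rz": -0.001, "tx": -0.0005, "ty": -0.0015, "tz": 0.006, "gripper": 0.08},
  {"rx": 0, "ry": 0, "rz": 0, "tx": 0, "ty": 0, "tz": 0.003, "gripper": 0.075},
  {"rx": 0, "ry": 0, "rz": 0, "tx": 0, "ty": 0, "tz": 0, "gripper": 0.068},
  {"rx": 0, "ry": 0, "rz": 0, "tx": 0, "ty": 0, "tz": 0, "gripper": 0.055},
  {"rx": 0, "ry": 0, "rz": 0, "tx": 0, "ty": 0, "tz": 0, "gripper": 0.055},
  {"rx": 0, "ry": 0, "rz": 0, "tx": 0, "ty": 0, "tz": 0, "gripper": 0.055},
  {"rx": 0, "ry": 0, "rz": 0, "tx": 0, "ty": 0, "tz": 0, "gripper": 0.055},
], newtons=10)

```text
time: 22.17
tool_pos: [444.6, 275.5, 96.3]
tool_rot: [0.0, 0.707, 0.707, 0.001]
wrist_force: [-0.2, -0.7, -1.4]
grip_width: 0.679
```

```bash
python3 - <<'E'
from h import *
go([444.2,275,94],1.5708)
E
```

```text
t 22.17 pos [444.6 275.5  96.3] grip 62.4 F [-0.2 -0.7 -1.4] q [ 0.55  0.38  1.97 -0.    0.79  0.55]
  rot [ 0.0021 -0.0013 -0.0004] shift [-0.0005 -0.0004  0.0023]
```

Emit:
arm_command([
  {"rx": 0, "ry": 0, "rz": 0, "tx": 0, "ty": 0, "tz": 0, "gripper": 0.05},
  {"rx": 0, "ry": 0, "rz": 0, "tx": 0, "ty": 0, "tz": 0, "gripper": 0.05},
  {"rx": 0, "ry": 0, "rz": 0, "tx": 0, "ty": 0, "tz": -0.01, "gripper": 0.05},
  {"rx": 0, "ry": 0, "rz": 0, "tx": 0, "ty": 0, "tz": -0.02, "gripper": 0.05},
  {"rx": 0, "ry": 0, "rz": 0, "tx": 0, "ty": 0, "tz": -0.02, "gripper": 0.05},
], newtons=20)

```text
time: 22.58
tool_pos: [441.8, 273.8, 144.9]
tool_rot: [-0.001, 0.707, 0.707, -0.003]
wrist_force: [0.1, 0.5, -1.0]
grip_width: 0.674
```

```bash
python3 - <<'E'
from h import *
go([444.6,275.5,265],1.5708)
E
```

```text
t 22.58 pos [441.8 273.8 144.9] grip 61.9 F [ 0.1  0.5 -1. ] q [ 0.55  0.31  1.94 -0.    0.9   0.55]
  rot [-0.0052  0.0032 -0.0004] shift [ 0.0013  0.0022 -0.1201]
```

Emit:
arm_command([
  {"rx": -0.003, "ry": 0.002, "rz": 0, "tx": 0.002, "ty": 0.003, "tz": -0.03, "gripper": 0.05},
  {"rx": -0.003, "ry": 0.002, "rz": 0, "tx": 0.001, "ty": 0.001, "tz": -0.035, "gripper": 0.05},
  {"rx": -0.003, "ry": 0.001, "rz": 0, "tx": 0, "ty": 0, "tz": -0.035, "gripper": 0.05},
  {"rx": -0.003, "ry": 0.001, "rz": 0, "tx": 0, "ty": 0, "tz": -0.02, "gripper": 0.05},
  {"rx": 0, "ry": 0, "rz": 0, "tx": 0, "ty": 0, "tz": 0, "gripper": 0.05},
])

```text
time: 23.0
tool_pos: [445.9, 276.8, 276.8]
tool_rot: [0.002, 0.707, 0.707, 0.005]
wrist_force: [0.5, 1.1, -2.1]
grip_width: 0.671
```

```bash
python3 - <<'E'
from h import *
go([630.8,8.3,270],1.5708)
im=grab_frame('wrist')[:,:,::-1]
cv2.imwrite('pics/w21.png',im[100:])
E
```

```text
t 23.0 pos [445.9 276.8 276.8] grip 61.6 F [ 0.5  1.1 -2.1] q [ 0.55  0.15  1.81 -0.    1.16  0.55]
  rot [ 0.0105 -0.005  -0.0004] shift [-0.2685  0.1849  0.0074]
```

View pics/w21.png

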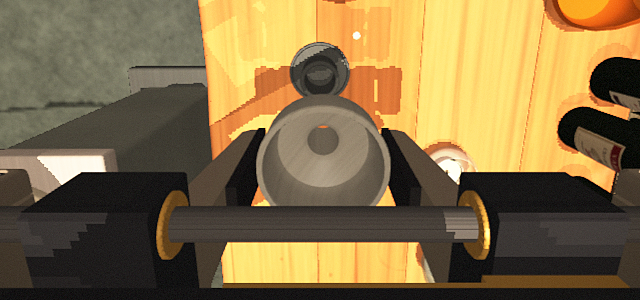

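Emit:
arm_command([
  {"rx": 0.005, "ry": -0.003, "rz": 0, "tx": -0.014, "ty": 0.01, "tz": 0, "gripper": 0.05},
  {"rx": 0.004, "ry": -0.002, "rz": 0, "tx": -0.03, "ty": 0.02, "tz": 0, "gripper": 0.05},
  {"rx": 0, "ry": 0, "rz": 0, "tx": -0.033, "ty": 0.023, "tz": 0, "gripper": 0.05},
  {"rx": 0, "ry": 0, "rz": 0, "tx": -0.033, "ty": 0.023, "tz": 0, "gripper": 0.05},
  {"rx": 0, "ry": 0, "rz": 0, "tx": -0.033, "ty": 0.023, "tz": 0, "gripper": 0.05},
  {"rx": 0, "ry": 0, "rz": 0, "tx": -0.033, "ty": 0.023, "tz": 0, "gripper": 0.05},
  {"rx": 0, "ry": 0, "rz": 0, "tx": -0.03, "ty": 0.02, "tz": 0, "gripper": 0.05},
  {"rx": 0, "ry": 0, "rz": 0, "tx": -0.02, "ty": 0.014, "tz": 0, "gripper": 0.05},
  {"rx": 0, "ry": 0, "rz": 0, "tx": -0.01, "ty": 0.007, "tz": 0, "gripper": 0.05},
  {"rx": 0, "ry": 0, "rz": 0, "tx": 0, "ty": 0, "tz": 0, "gripper": 0.05},
])

```text
time: 23.88
tool_pos: [607.4, 29.2, 258.8]
tool_rot: [-0.006, 0.706, 0.709, -0.008]
wrist_force: [-0.9, 0.2, -1.6]
grip_width: 0.673
```

```bash
python3 - <<'E'
from h import *
go([630.8,8.3,270],1.5708)
E
```

```text
t 23.88 pos [607.4  29.2 258.8] grip 61.9 F [-0.9  0.2 -1.6] q [ 0.05  0.32  1.64 -0.    1.2   0.04]
  rot [-0.0194  0.0026  0.0044] shift [-0.021   0.023  -0.0116]
```

Emit:
arm_command([
  {"rx": -0.012, "ry": 0.002, "rz": 0.004, "tx": -0.012, "ty": 0.012, "tz": -0.006, "gripper": 0.05},
  {"rx": -0.004, "ry": 0, "rz": 0, "tx": -0.006, "ty": 0.007, "tz": 0, "gripper": 0.05},
  {"rx": -0.002, "ry": 0, "rz": 0, "tx": 0, "ty": 0, "tz": 0, "gripper": 0.05},
  {"rx": 0, "ry": 0, "rz": 0, "tx": 0, "ty": 0, "tz": 0, "gripper": 0.05},
])

```text
time: 24.22
tool_pos: [625.4, 12.1, 261.3]
tool_rot: [-0.002, 0.707, 0.707, -0.002]
wrist_force: [0.1, 0.1, -2.8]
grip_width: 0.674
```

```bash
python3 - <<'E'
from h import *
go([630.8,8.3,255],1.5708)
E
```

```text
t 24.22 pos [625.4  12.1 261.3] grip 61.9 F [ 0.1  0.1 -2.8] q [0.02 0.34 1.6  0.   1.2  0.02]
  rot [-0.0062 -0.0006  0.0006] shift [-0.0038  0.0055  0.0063]
```

Emit:
arm_command([
  {"rx": -0.005, "ry": 0, "rz": 0, "tx": -0.004, "ty": 0.005, "tz": 0.003, "gripper": 0.05},
  {"rx": 0, "ry": 0, "rz": 0, "tx": 0, "ty": 0, "tz": 0.002, "gripper": 0.05},
  {"rx": 0, "ry": 0, "rz": 0, "tx": 0, "ty": 0, "tz": 0, "gripper": 0.05},
])

```text
time: 24.47
tool_pos: [629.9, 10.1, 256.0]
tool_rot: [-0.001, 0.706, 0.708, 0.0]
wrist_force: [-0.6, 0.1, -1.8]
grip_width: 0.678
```

```bash
python3 - <<'E'
from h import *
go([630.8,8.3,250],1.5708)
cv2.imwrite('pics/s22.png',cv2.resize(grab_frame('scene')[110:230,270:420,::-1],None,fx=5,fy=5,interpolation=cv2.INTER_CUBIC))
cv2.imwrite('pics/t22.png',cv2.resize(grab_frame('top')[140:260,280:430,::-1],None,fx=5,fy=5,interpolation=cv2.INTER_CUBIC))
im=grab_frame('wrist')[:,:,::-1]
cv2.imwrite('pics/w22.png',im[100:])
go([630.8,8.3,250],1.5708)
E
```

```text
t 24.47 pos [629.9  10.1 256. ] grip 62.3 F [-0.6  0.1 -1.8] q [0.01 0.35 1.6  0.   1.19 0.01]
  rot [-0.0009 -0.0011  0.0031] shift [-0.0018  0.0009  0.006 ]
t 24.62 pos [630.1   9.9 256.5] grip 62.0 F [-1.   0.3 -1.5] q [0.01 0.35 1.6  0.   1.19 0.01]
  rot [-0.0004 -0.001   0.003 ] shift [-0.0016  0.0007  0.0065]
```

View pics/s22.png

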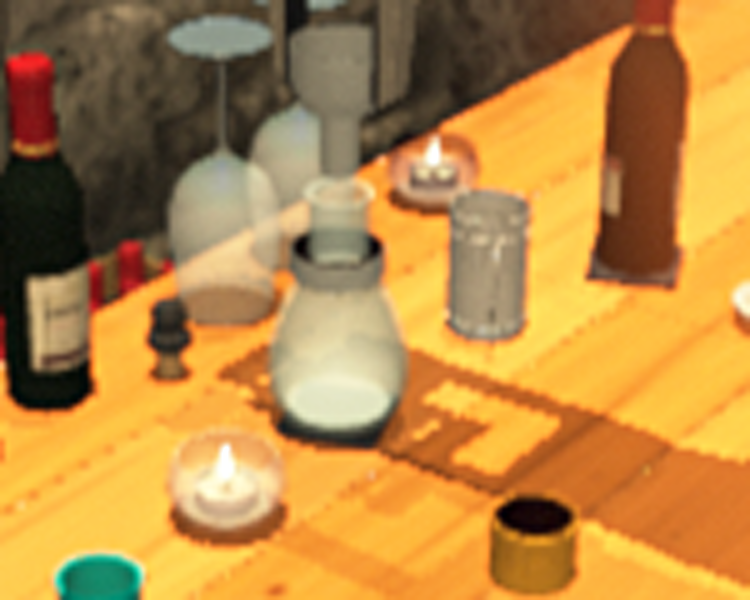

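View pics/w22.png

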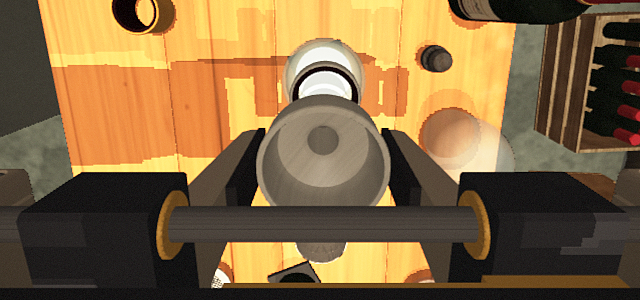

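Emit:
arm_command([
  {"rx": 0, "ry": -0.001, "rz": 0.003, "tx": -0.0015, "ty": 0.0007, "tz": 0.006, "gripper": 0.05},
  {"rx": 0, "ry": 0, "rz": 0, "tx": 0, "ty": 0, "tz": 0.008, "gripper": 0.05},
  {"rx": 0, "ry": 0, "rz": 0, "tx": 0, "ty": 0, "tz": 0.004, "gripper": 0.05},
  {"rx": 0, "ry": 0, "rz": 0, "tx": 0, "ty": 0, "tz": 0, "gripper": 0.05},
])

```text
time: 24.95
tool_pos: [630.7, 8.7, 237.0]
tool_rot: [0.0, 0.707, 0.707, 0.0]
wrist_force: [-0.8, -0.3, -1.0]
grip_width: 0.682
```

```bash
python3 - <<'E'
from h import *
go([630.8,8.3,198],1.5708)
cv2.imwrite('pics/s23.png',cv2.resize(grab_frame('scene')[110:230,270:420,::-1],None,fx=5,fy=5,interpolation=cv2.INTER_CUBIC))
E
```

```text
t 24.95 pos [630.7   8.7 237. ] grip 62.6 F [-0.8 -0.3 -1. ] q [ 0.01  0.36  1.62 -0.    1.15  0.01]
  rot [0.0003 0.0001 0.    ] shift [-0.0004  0.0001  0.039 ]
```

View pics/s23.png

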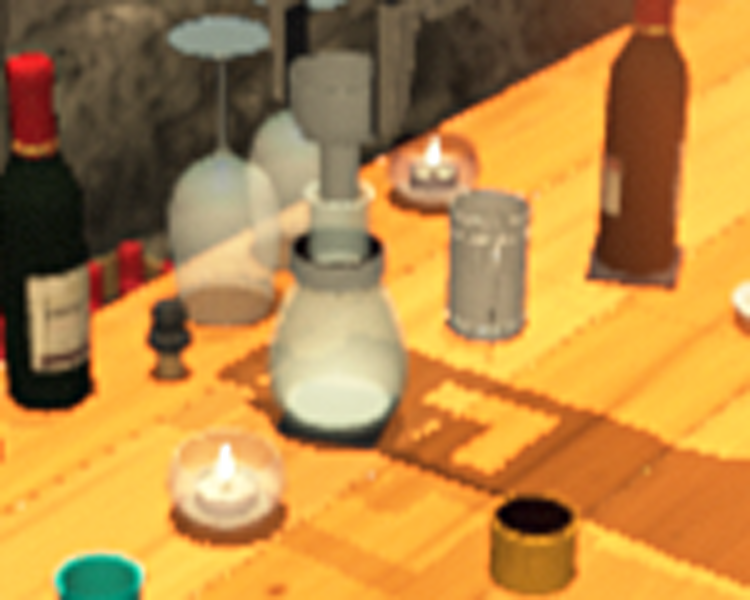

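Emit:
arm_command([
  {"rx": 0, "ry": 0, "rz": 0, "tx": -0.0004, "ty": 0, "tz": 0.008, "gripper": 0.05},
  {"rx": 0, "ry": 0, "rz": 0, "tx": 0, "ty": 0, "tz": 0.01, "gripper": 0.05},
  {"rx": 0, "ry": 0, "rz": 0, "tx": 0, "ty": 0, "tz": 0.008, "gripper": 0.05},
  {"rx": 0, "ry": 0, "rz": 0, "tx": 0, "ty": 0, "tz": 0.003, "gripper": 0.05},
  {"rx": 0, "ry": 0, "rz": 0, "tx": 0, "ty": 0, "tz": 0, "gripper": 0.05},
])

```text
time: 25.42
tool_pos: [630.6, 8.2, 204.8]
tool_rot: [-0.0, 0.707, 0.707, -0.0]
wrist_force: [0.3, -0.2, -1.1]
grip_width: 0.68
```

```bash
python3 - <<'E'
from h import *
go([630.8,8.3,198],1.5708)
E
```

```text
t 25.42 pos [630.6   8.2 204.8] grip 62.5 F [ 0.3 -0.2 -1.1] q [0.01 0.4  1.65 0.   1.09 0.01]
  rot [-0.0002  0.     -0.0001] shift [0.0001 0.0002 0.0068]
```

Emit:
arm_command([
  {"rx": 0, "ry": 0, "rz": 0, "tx": 0, "ty": 0, "tz": 0.003, "gripper": 0.05},
  {"rx": 0, "ry": 0, "rz": 0, "tx": 0, "ty": 0, "tz": 0.002, "gripper": 0.05},
  {"rx": 0, "ry": 0, "rz": 0, "tx": 0, "ty": 0, "tz": 0, "gripper": 0.05},
])

```text
time: 25.67
tool_pos: [630.5, 8.1, 198.8]
tool_rot: [-0.0, 0.707, 0.707, -0.0]
wrist_force: [0.5, 0.1, -1.8]
grip_width: 0.671
```

Emit:
arm_command([
  {"rx": 0, "ry": 0, "rz": 0, "tx": 0, "ty": 0, "tz": 0.0015, "gripper": 0.05},
  {"rx": 0, "ry": 0, "rz": 0, "tx": 0, "ty": 0, "tz": 0, "gripper": 0.05},
])

```text
time: 25.83
tool_pos: [630.9, 8.1, 197.7]
tool_rot: [0.0, 0.707, 0.707, 0.0]
wrist_force: [0.1, 0.0, -1.9]
grip_width: 0.674
```

Emit:
arm_command([
  {"rx": 0, "ry": 0, "rz": 0, "tx": 0, "ty": 0, "tz": 0.0012, "gripper": 0.05},
  {"rx": 0, "ry": 0, "rz": 0, "tx": 0, "ty": 0, "tz": 0, "gripper": 0.05},
])

```text
time: 26.0
tool_pos: [631.7, 8.1, 197.8]
tool_rot: [0.001, 0.707, 0.707, 0.001]
wrist_force: [-0.2, -0.9, -2.1]
grip_width: 0.679
```

Emit:
arm_command([
  {"rx": 0.002, "ry": 0, "rz": 0, "tx": 0, "ty": -0.001, "tz": 0.0015, "gripper": 0.05},
  {"rx": 0, "ry": 0, "rz": 0, "tx": 0, "ty": 0, "tz": 0.0005, "gripper": 0.05},
])

```text
time: 26.17
tool_pos: [631.8, 8.1, 197.4]
tool_rot: [0.001, 0.707, 0.707, 0.001]
wrist_force: [-1.3, -0.5, 2.0]
grip_width: 0.679
```

```bash
python3 - <<'E'
from h import *
go([630.8,8.3,197],1.5708)
cv2.imwrite('pics/s24.png',cv2.resize(grab_frame('scene')[110:230,270:420,::-1],None,fx=5,fy=5,interpolation=cv2.INTER_CUBIC))
E
```

```text
t 26.17 pos [631.8   8.1 197.4] grip 62.4 F [-1.3 -0.5  2. ] q [ 0.01  0.4   1.66 -0.    1.08  0.01]
  rot [ 0.0033  0.0001 -0.0001] shift [ 0.0002 -0.001   0.0004]
```

View pics/s24.png

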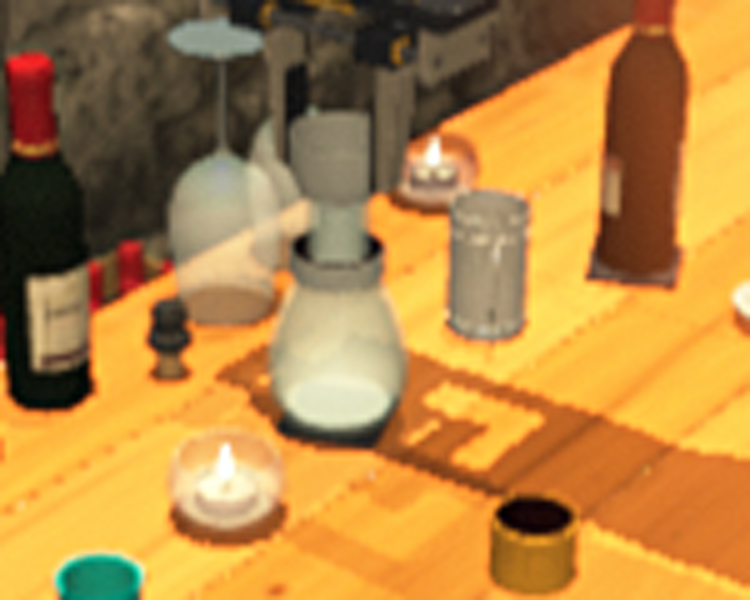

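Emit:
arm_command([
  {"rx": 0, "ry": 0, "rz": 0, "tx": 0, "ty": -0.0005, "tz": 0, "gripper": 0.066},
  {"rx": 0, "ry": 0, "rz": 0, "tx": 0, "ty": 0, "tz": 0, "gripper": 0.085},
  {"rx": 0, "ry": 0, "rz": 0, "tx": 0, "ty": 0, "tz": 0, "gripper": 0.088},
  {"rx": 0, "ry": 0, "rz": 0, "tx": 0, "ty": 0, "tz": 0, "gripper": 0.088},
  {"rx": 0, "ry": 0, "rz": 0, "tx": 0, "ty": 0, "tz": -0.005, "gripper": 0.09},
  {"rx": 0, "ry": 0, "rz": 0, "tx": 0, "ty": 0, "tz": -0.02, "gripper": 0.09},
  {"rx": 0, "ry": 0, "rz": 0, "tx": 0, "ty": 0, "tz": -0.035, "gripper": 0.09},
  {"rx": 0, "ry": 0, "rz": 0, "tx": 0, "ty": 0, "tz": -0.035, "gripper": 0.09},
  {"rx": 0, "ry": 0, "rz": 0, "tx": 0, "ty": 0, "tz": -0.025, "gripper": 0.09},
  {"rx": 0, "ry": 0, "rz": 0, "tx": 0, "ty": 0, "tz": -0.01, "gripper": 0.09},
  {"rx": 0, "ry": 0, "rz": 0, "tx": 0, "ty": 0, "tz": 0, "gripper": 0.09},
])

```text
time: 27.13
tool_pos: [629.1, 8.2, 331.0]
tool_rot: [-0.001, 0.707, 0.707, -0.001]
wrist_force: [0.4, 0.7, 0.1]
grip_width: 0.983
```

```bash
python3 - <<'E'
from h import *
go([467.5,-288.3,250],1.5708)
c=calibration('wrist');im=grab_frame('wrist')[:,:,::-1];go([467.5,-288.3,250],1.5708)
np.save('w25.npy',c)
cv2.imwrite('pics/w25.png',im)
cv2.imwrite('pics/s25.png',cv2.resize(grab_frame('scene')[110:230,270:420,::-1],None,fx=5,fy=5,interpolation=cv2.INTER_CUBIC))
u,v=proj(c,[630.8,8.3,201]);u0=int(u)-75;v0=int(v)-75;print(u0,v0)
cv2.imwrite('pics/w25c.png',cv2.resize(im[v0:v0+150,u0:u0+150],None,fx=4,fy=4,interpolation=cv2.INTER_CUBIC))
E
```

```text
t 27.13 pos [629.1   8.2 331. ] grip 90.3 F [0.4 0.7 0.1] q [ 0.01  0.29  1.52 -0.    1.34  0.01]
  rot [-0.0027  0.     -0.    ] shift [-0.2965 -0.1614  0.0815]
t 27.18 pos [628.9   8.2 330. ] grip 89.9 F [ 0.7 -0.2  0.8] q [ 0.01  0.29  1.52 -0.    1.34  0.01]
  rot [-0.0034  0.0001 -0.0001] shift [-0.2965 -0.1611  0.0806]
249 121
```

View pics/s25.png

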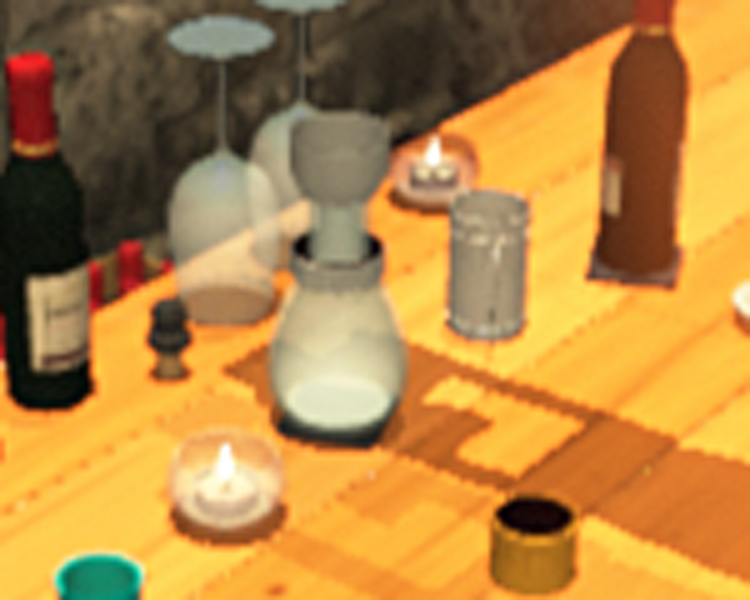

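View pics/w25.png

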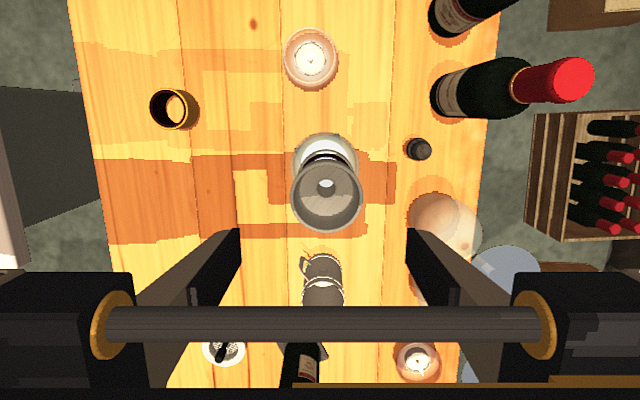

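View pics/w25c.png

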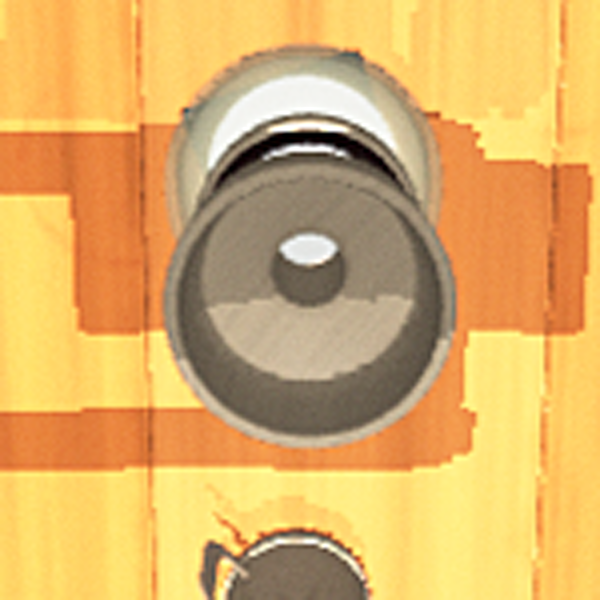

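Emit:
arm_command([
  {"rx": -0.003, "ry": 0, "rz": 0, "tx": -0.015, "ty": -0.008, "tz": 0, "gripper": 0.09},
  {"rx": 0, "ry": 0, "rz": 0, "tx": -0.034, "ty": -0.0185, "tz": 0, "gripper": 0.09},
  {"rx": 0, "ry": 0, "rz": 0, "tx": -0.036, "ty": -0.0195, "tz": 0, "gripper": 0.08},
  {"rx": 0, "ry": 0, "rz": 0, "tx": -0.036, "ty": -0.0195, "tz": 0.004, "gripper": 0.07},
  {"rx": 0, "ry": 0, "rz": 0, "tx": -0.036, "ty": -0.0195, "tz": 0.004, "gripper": 0.06},
  {"rx": 0, "ry": 0, "rz": 0, "tx": -0.036, "ty": -0.0195, "tz": 0.004, "gripper": 0.06},
  {"rx": 0, "ry": 0, "rz": 0, "tx": -0.036, "ty": -0.0195, "tz": 0.004, "gripper": 0.06},
  {"rx": 0, "ry": 0, "rz": 0, "tx": -0.03, "ty": -0.016, "tz": 0.004, "gripper": 0.06},
  {"rx": 0, "ry": 0, "rz": 0, "tx": -0.015, "ty": -0.008, "tz": 0, "gripper": 0.06},
  {"rx": 0, "ry": 0, "rz": 0.1, "tx": 0, "ty": 0, "tz": 0, "gripper": 0.06},
  {"rx": 0, "ry": 0, "rz": 0.12, "tx": 0, "ty": 0, "tz": 0, "gripper": 0.06},
  {"rx": 0, "ry": 0, "rz": 0.12, "tx": 0, "ty": 0, "tz": 0, "gripper": 0.06},
])

```text
time: 28.23
tool_pos: [458.2, -273.1, 283.2]
tool_rot: [-0.015, 0.818, 0.575, -0.013]
wrist_force: [1.0, 0.1, 0.9]
grip_width: 0.652
```

Emit:
arm_command([
  {"rx": 0, "ry": 0, "rz": 0.12, "tx": 0, "ty": 0, "tz": 0, "gripper": 0.06},
  {"rx": 0, "ry": 0, "rz": 0.12, "tx": 0, "ty": 0, "tz": 0, "gripper": 0.06},
  {"rx": 0, "ry": 0, "rz": 0.12, "tx": 0, "ty": 0, "tz": 0, "gripper": 0.06},
  {"rx": 0, "ry": 0, "rz": 0.12, "tx": 0, "ty": 0, "tz": 0, "gripper": 0.06},
  {"rx": 0, "ry": 0, "rz": 0.12, "tx": 0, "ty": 0, "tz": 0, "gripper": 0.06},
  {"rx": 0, "ry": 0, "rz": 0.12, "tx": 0, "ty": 0, "tz": 0, "gripper": 0.06},
  {"rx": 0, "ry": 0, "rz": 0.12, "tx": 0, "ty": 0, "tz": 0, "gripper": 0.06},
  {"rx": 0, "ry": 0, "rz": 0.12, "tx": 0, "ty": 0, "tz": 0, "gripper": 0.06},
  {"rx": 0, "ry": 0, "rz": 0.12, "tx": 0, "ty": 0, "tz": 0, "gripper": 0.06},
  {"rx": 0, "ry": 0, "rz": 0.1, "tx": 0, "ty": 0, "tz": 0, "gripper": 0.06},
])

```text
time: 29.07
tool_pos: [439.1, -272.3, 261.5]
tool_rot: [-0.013, 0.999, -0.002, -0.035]
wrist_force: [-0.2, -0.6, -0.7]
grip_width: 0.653
```

```bash
python3 - <<'E'
from h import *
go([467.5,-288.3,150])
c=np.load('w25.npy',allow_pickle=True).item()
for x,y in((630.8,8.3),(631.8,7.3)):
  q=np.array([proj(c,[x+31*np.cos(a),y+31*np.sin(a),201]) for a in np.linspace(0,6.28,90)]);q=(q-[249,121]+.5)*4-.5;print(q.min(0).round(),q.max(0).round())
E
```

```text
t 29.07 pos [ 439.1 -272.3  261.5] grip 60.0 F [-0.2 -0.6 -0.7] q [-0.55  0.2   1.79 -0.01  1.22  1.03]
  rot [-0.0264  0.0696 -0.0041] shift [0.0361 0.0188 0.1088]
[157. 159.] [448. 442.]
[161. 164.] [453. 447.]
```

Emit:
arm_command([
  {"rx": -0.015, "ry": 0.04, "rz": -0.004, "tx": 0.015, "ty": 0.008, "tz": 0.02, "gripper": 0.06},
  {"rx": -0.01, "ry": 0.025, "rz": 0, "tx": 0.015, "ty": 0.006, "tz": 0.03, "gripper": 0.06},
  {"rx": 0, "ry": 0, "rz": 0, "tx": 0.004, "ty": 0.002, "tz": 0.02, "gripper": 0.06},
  {"rx": 0, "ry": 0, "rz": 0, "tx": 0, "ty": 0, "tz": 0.01, "gripper": 0.06},
  {"rx": 0, "ry": 0, "rz": 0, "tx": 0, "ty": 0, "tz": 0, "gripper": 0.06},
  {"rx": 0, "ry": 0, "rz": 0, "tx": 0, "ty": 0, "tz": 0, "gripper": 0.06},
])

```text
time: 29.57
tool_pos: [461.0, -286.9, 166.8]
tool_rot: [-0.004, 1.0, -0.005, -0.008]
wrist_force: [0.5, -0.1, 0.8]
grip_width: 0.653
```

```bash
python3 - <<'E'
from h import *
go([467.5,-288.3,150])
c=calibration('wrist');im=grab_frame('wrist')[:,:,::-1];go([467.5,-288.3,150])
np.save('w26.npy',c)
cv2.imwrite('pics/w26.png',im)
u,v=proj(c,[467.5,-288.3,17]);u0=int(u)-60;v0=int(v)-60;print(u,v,u0,v0)
cv2.imwrite('pics/w26c.png',cv2.resize(im[v0:v0+120,u0:u0+120],None,fx=5,fy=5,interpolation=cv2.INTER_CUBIC))
E
```

```text
t 29.57 pos [ 461.  -286.9  166.8] grip 60.0 F [ 0.5 -0.1  0.8] q [-0.56  0.32  1.87 -0.    0.97  1.02]
  rot [-0.007   0.0158 -0.0091] shift [0.0068 0.0015 0.0167]
t 29.62 pos [ 460.8 -286.8  166.9] grip 59.8 F [-1.7  0.7 -0.2] q [-0.56  0.32  1.87 -0.    0.98  1.02]
  rot [-0.0072  0.0161 -0.0092] shift [0.007  0.0016 0.0168]
325.4370860831066 182.99462377200388 265 122
```

View pics/w26.png

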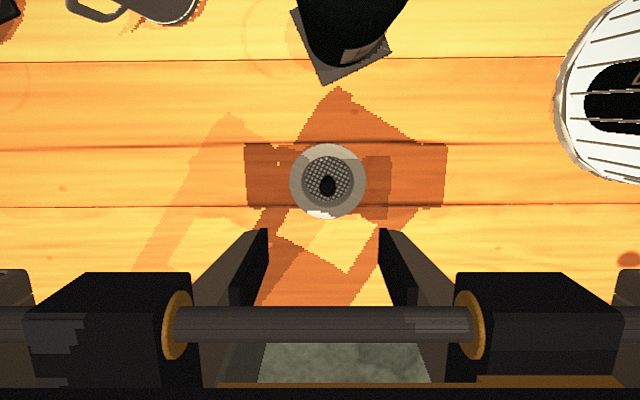

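View pics/w26c.png

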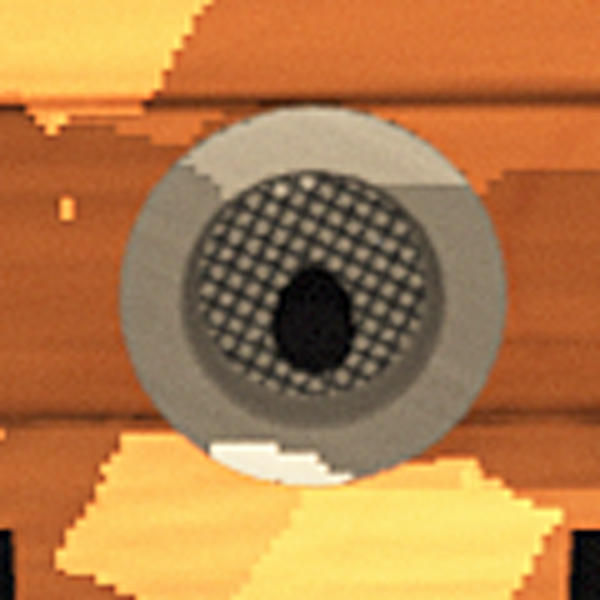

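```bash
cat >> h.py <<'E'
from scipy.optimize import least_squares
def fit(cf,z,r,u0,v0,s,ext,bias=1.7):
    "ext=(l,r,t,b) in crop px; returns x,y,r"
    c=np.load(cf,allow_pickle=True).item()
    e=np.array(ext,float); e=(e+.5)/s-.5; e[:2]+=u0-bias; e[2:]+=v0
    a=np.linspace(0,2*np.pi,121)
    def f(p):
        q=np.array([proj(c,[p[0]+p[2]*np.cos(t),p[1]+p[2]*np.sin(t),z]) for t in a])
        return np.array([q[:,0].min(),q[:,0].max(),q[:,1].min(),q[:,1].max()])-e
    o=-np.array(c['R']).T@c['t']
    g=ray(c,e[:2].mean(),e[2:].mean(),z)
    R=least_squares(f,[g[0],g[1],r]); print('fit',R.x.round(2),'res',R.fun.round(2)); return R.x
E
python3 - <<'E'
from h import *
fit('w26.npy',17,35,265,122,5,(120,507,105,487))
fit('w25.npy',201,31,249,121,4,(164,457,160,449))
fit('w19.npy',100,31,249,123,4,(139,469,140,460))
fit('w17.npy',161,21.5,275,130,5,(130,400,236,495))
fit('w9.npy',161,21.5,250,110,4,(186,401,273,482))
E
```

```text
fit [ 468.45 -288.42   35.  ] res [-0.18  0.18  0.18 -0.19]
fit [631.05   7.46  31.43] res [-0.32  0.32  0.32 -0.34]
fit [443.99 274.82  31.37] res [-0.04  0.04  0.04 -0.05]
fit [630.26   7.98  21.43] res [ 0.07 -0.07 -0.07  0.08]
fit [631.32   9.43  21.16] res [-0.13  0.13  0.13 -0.14]
```

Emit:
arm_command([
  {"rx": -0.007, "ry": 0.016, "rz": -0.009, "tx": 0.006, "ty": 0.002, "tz": 0.02, "gripper": 0.05},
  {"rx": 0, "ry": 0, "rz": 0, "tx": 0, "ty": 0, "tz": 0.03, "gripper": 0.05},
  {"rx": 0, "ry": 0, "rz": 0, "tx": 0, "ty": 0, "tz": 0.015, "gripper": 0.05},
  {"rx": 0, "ry": 0, "rz": 0, "tx": 0, "ty": 0, "tz": 0, "gripper": 0.05},
  {"rx": 0, "ry": 0, "rz": 0, "tx": 0, "ty": 0, "tz": 0, "gripper": 0.05},
])

```text
time: 30.03
tool_pos: [467.0, -290.5, 103.5]
tool_rot: [0.002, 1.0, 0.0, 0.002]
wrist_force: [1.1, 0.1, 0.7]
grip_width: 0.541
```

```bash
python3 - <<'E'
from h import *
go([468.3,-289,47])
c=calibration('wrist');im=grab_frame('wrist')[:,:,::-1];go([468.3,-289,47])
np.save('w27.npy',c)
cv2.imwrite('pics/w27.png',im[100:])
E
```

```text
t 30.03 pos [ 467.  -290.5  103.5] grip 49.8 F [1.1 0.1 0.7] q [-0.56  0.41  1.91 -0.    0.82  1.01]
  rot [ 0.0032 -0.0048  0.0001] shift [ 0.001  -0.0017  0.0565]
t 30.08 pos [ 467.1 -290.5  103.8] grip 49.9 F [ 0.4  0.6 -0.9] q [-0.56  0.41  1.91 -0.    0.82  1.01]
  rot [ 0.0034 -0.0051  0.0001] shift [ 0.0009 -0.0017  0.0568]
```

View pics/w27.png

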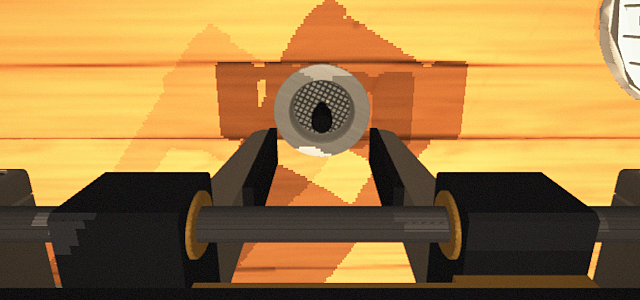

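Emit:
arm_command([
  {"rx": 0.003, "ry": -0.005, "rz": 0, "tx": 0.0005, "ty": -0.0006, "tz": 0.018, "gripper": 0.045},
  {"rx": 0, "ry": -0.002, "rz": 0, "tx": -0.001, "ty": 0, "tz": 0.015, "gripper": 0.04},
  {"rx": 0, "ry": 0, "rz": 0, "tx": 0, "ty": 0, "tz": 0.006, "gripper": 0.04},
  {"rx": 0, "ry": 0, "rz": 0, "tx": 0, "ty": 0, "tz": 0, "gripper": 0.04},
  {"rx": 0, "ry": 0, "rz": 0, "tx": 0, "ty": 0, "tz": 0, "gripper": 0.04},
])

```text
time: 30.5
tool_pos: [470.5, -292.7, 71.0]
tool_rot: [0.003, 1.0, 0.0, 0.003]
wrist_force: [-0.1, -0.1, 0.1]
grip_width: 0.437
```

```bash
python3 - <<'E'
from h import *
go([468.3,-289.8,48])
c=calibration('wrist');im=grab_frame('wrist')[:,:,::-1];go([468.3,-289.8,48])
np.save('w28.npy',c)
cv2.imwrite('pics/w28.png',im[100:])
E
```

```text
t 30.5 pos [ 470.5 -292.7   71. ] grip 40.1 F [-0.1 -0.1  0.1] q [-0.56  0.46  1.92 -0.    0.75  1.01]
  rot [ 0.0058 -0.0067  0.0001] shift [-0.0023 -0.003   0.023 ]
t 30.55 pos [ 470.6 -292.7   71.2] grip 40.0 F [ 0.7 -0.6  0.5] q [-0.56  0.46  1.92 -0.    0.75  1.01]
  rot [ 0.006  -0.0071  0.    ] shift [-0.0025 -0.0031  0.0232]
```

View pics/w28.png

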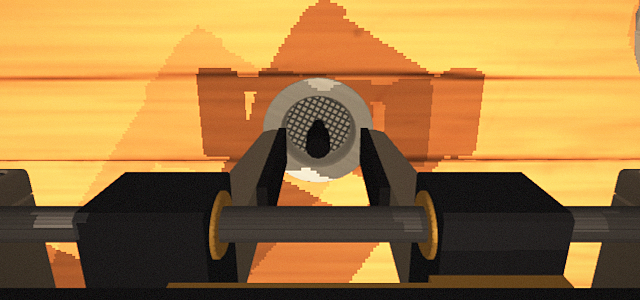

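Emit:
arm_command([
  {"rx": 0.006, "ry": -0.007, "rz": 0, "tx": -0.003, "ty": -0.0035, "tz": 0.008, "gripper": 0.035},
  {"rx": 0.001, "ry": -0.001, "rz": 0, "tx": -0.001, "ty": -0.001, "tz": 0.006, "gripper": 0.03},
  {"rx": 0, "ry": 0, "rz": 0, "tx": 0, "ty": 0, "tz": 0.002, "gripper": 0.03},
  {"rx": 0, "ry": 0, "rz": 0, "tx": 0, "ty": 0, "tz": 0, "gripper": 0.03},
])

```text
time: 30.88
tool_pos: [467.6, -288.6, 56.4]
tool_rot: [0.0, 1.0, 0.0, 0.001]
wrist_force: [-1.1, 0.3, -0.4]
grip_width: 0.327
```

```bash
python3 - <<'E'
from h import *
go([468.3,-289.8,48])
E
```

```text
t 30.88 pos [ 467.6 -288.6   56.4] grip 30.1 F [-1.1  0.3 -0.4] q [-0.56  0.48  1.93  0.    0.73  1.01]
  rot [ 0.0004 -0.0016  0.0001] shift [0.0007 0.0012 0.0084]
```

Emit:
arm_command([
  {"rx": 0.001, "ry": -0.002, "rz": 0, "tx": 0, "ty": 0.0008, "tz": 0.005, "gripper": 0.03},
  {"rx": 0, "ry": -0.001, "rz": 0, "tx": 0, "ty": 0, "tz": 0.002, "gripper": 0.03},
  {"rx": 0, "ry": 0, "rz": 0, "tx": 0, "ty": 0, "tz": 0, "gripper": 0.03},
])

```text
time: 31.13
tool_pos: [467.6, -289.4, 48.6]
tool_rot: [-0.0, 1.0, 0.0, -0.001]
wrist_force: [-0.5, -0.0, 0.0]
grip_width: 0.329
```

```bash
python3 - <<'E'
from h import *
go([468.3,-289.8,48])
c=calibration('wrist');im=grab_frame('wrist')[:,:,::-1];go([468.3,-289.8,48])
np.save('w29.npy',c)
cv2.imwrite('pics/w29.png',cv2.resize(im[170:320,230:420],None,fx=4,fy=4))
E
```

```text
t 31.13 pos [ 467.6 -289.4   48.6] grip 30.3 F [-0.5 -0.   0. ] q [-0.56  0.49  1.93 -0.    0.72  1.01]
  rot [-0.0009  0.0018  0.0002] shift [0.0007 0.0004 0.0006]
t 31.18 pos [ 467.5 -289.4   48.7] grip 30.1 F [-0.1  0.2  0.1] q [-0.56  0.49  1.93 -0.    0.72  1.01]
  rot [-0.0008  0.0018  0.0002] shift [0.0008 0.0004 0.0007]
```

View pics/w29.png

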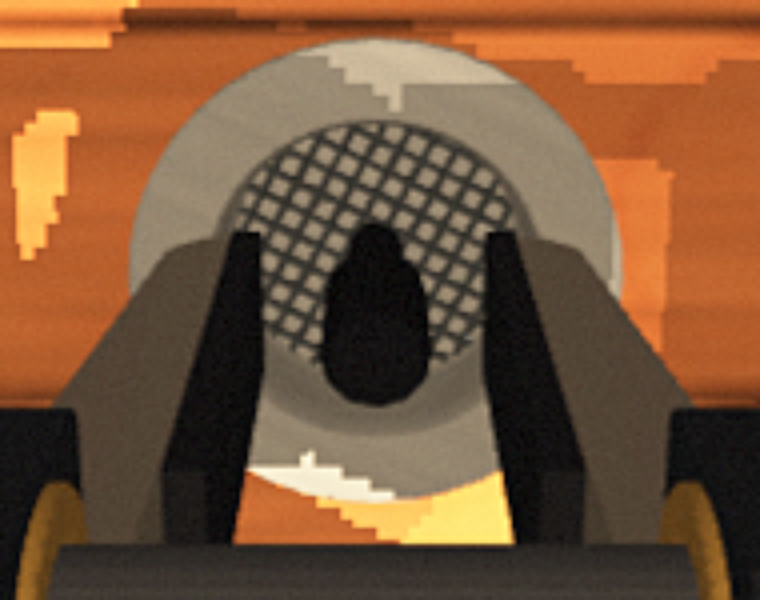

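Knob sits centred between the fingers. Close.

Emit:
arm_command([
  {"rx": 0, "ry": 0.001, "rz": 0, "tx": 0.0008, "ty": 0, "tz": 0, "gripper": 0.018},
  {"rx": 0, "ry": 0, "rz": 0, "tx": 0, "ty": 0, "tz": 0, "gripper": 0.008},
  {"rx": 0, "ry": 0, "rz": 0, "tx": 0, "ty": 0, "tz": 0, "gripper": 0.008},
  {"rx": 0, "ry": 0, "rz": 0, "tx": 0, "ty": 0, "tz": 0, "gripper": 0.008},
  {"rx": 0, "ry": 0, "rz": 0, "tx": 0, "ty": 0, "tz": 0, "gripper": 0.008},
], newtons=15)

```text
time: 31.6
tool_pos: [468.6, -289.6, 48.8]
tool_rot: [-0.0, 1.0, 0.0, -0.0]
wrist_force: [0.4, 0.5, -0.8]
grip_width: 0.145
```

```bash
python3 - <<'E'
from h import *
go([468.3,-289.8,48])
c=calibration('wrist');im=grab_frame('wrist')[:,:,::-1];np.save('w30.npy',c)
cv2.imwrite('pics/w30.png',cv2.resize(im[170:320,230:420],None,fx=4,fy=4))
E
```

```text
t 31.6 pos [ 468.6 -289.6   48.8] grip 13.3 F [ 0.4  0.5 -0.8] q [-0.56  0.5   1.93  0.    0.72  1.01]
  rot [-0.0007  0.0005  0.0002] shift [-0.0003  0.0002  0.0008]
```

View pics/w30.png

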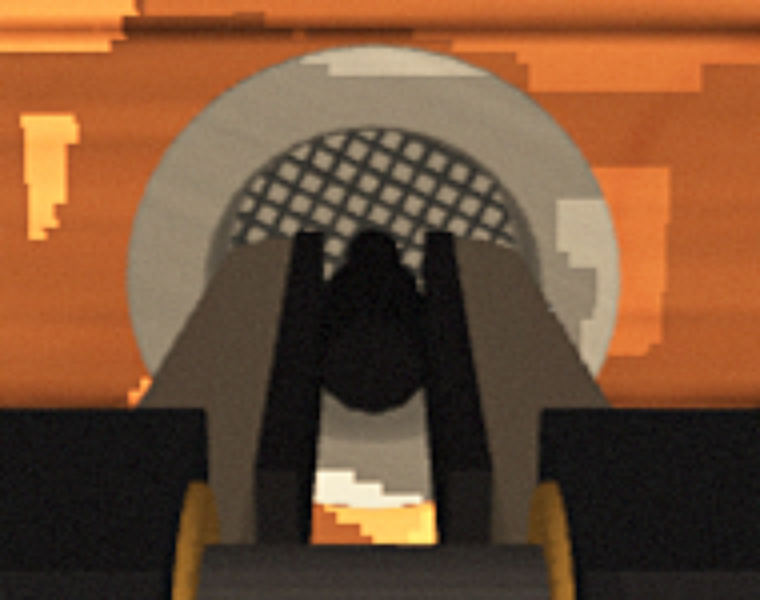

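Emit:
arm_command([
  {"rx": 0, "ry": 0, "rz": 0, "tx": 0, "ty": 0, "tz": -0.01, "gripper": 0.005},
  {"rx": 0, "ry": 0, "rz": 0, "tx": 0, "ty": 0, "tz": -0.025, "gripper": 0.005},
  {"rx": -0.001, "ry": 0.001, "rz": 0, "tx": 0, "ty": 0, "tz": -0.035, "gripper": 0.005},
  {"rx": -0.001, "ry": 0.002, "rz": 0, "tx": 0.001, "ty": 0.001, "tz": -0.035, "gripper": 0.005},
  {"rx": -0.001, "ry": 0.002, "rz": 0, "tx": 0.001, "ty": 0.001, "tz": -0.035, "gripper": 0.005},
  {"rx": -0.001, "ry": 0.002, "rz": 0, "tx": 0, "ty": 0, "tz": -0.035, "gripper": 0.005},
  {"rx": 0, "ry": 0, "rz": 0, "tx": 0, "ty": 0, "tz": -0.03, "gripper": 0.005},
  {"rx": 0, "ry": 0, "rz": 0, "tx": 0, "ty": 0, "tz": -0.015, "gripper": 0.005},
  {"rx": 0, "ry": 0, "rz": 0, "tx": 0, "ty": 0, "tz": 0, "gripper": 0.005},
], newtons=20)

```text
time: 32.4
tool_pos: [467.9, -290.0, 283.6]
tool_rot: [0.001, 1.0, 0.0, 0.002]
wrist_force: [0.7, -1.0, -0.1]
grip_width: 0.147
```

```bash
python3 - <<'E'
from h import *
fit('w30.npy',17,35,230,170,4,(128,620,47,505),0)
fit('w30.npy',17,35,230,170,4,(128,620,47,505),1.7)
go([631,7.6,285])
im=grab_frame('wrist')[:,:,::-1];
cv2.imwrite('pics/w31.png',cv2.resize(im[170:320,230:420],None,fx=4,fy=4))
E
```

```text
fit [ 468.58 -289.85   34.7 ] res [ 0.18 -0.18 -0.18  0.2 ]
fit [ 468.58 -288.89   34.7 ] res [ 0.18 -0.18 -0.18  0.2 ]
t 32.4 pos [ 467.9 -290.   283.6] grip 13.6 F [ 0.7 -1.  -0.1] q [-0.56  0.19  1.75  0.    1.2   1.01]
  rot [ 0.0019 -0.0043  0.0002] shift [ 0.1632 -0.2976 -0.0013]
```

View pics/w31.png

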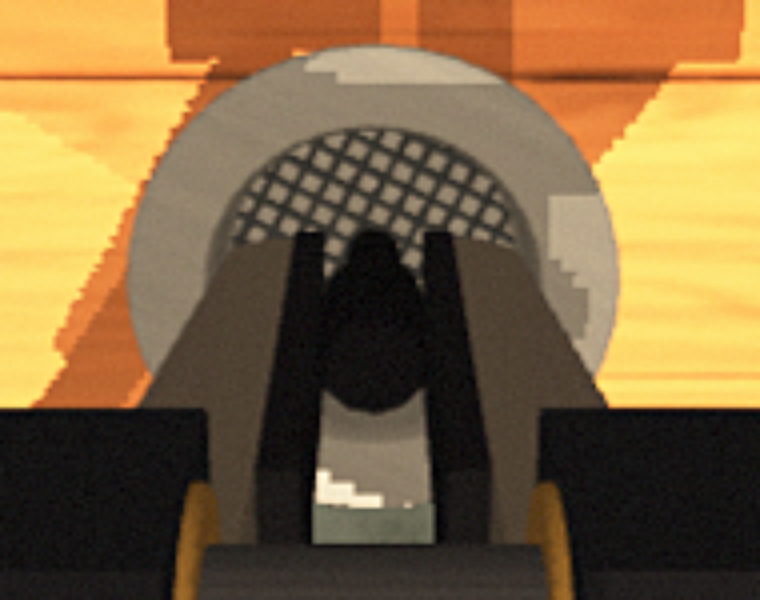

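Emit:
arm_command([
  {"rx": 0.002, "ry": -0.004, "rz": 0, "tx": 0.008, "ty": -0.015, "tz": -0.01, "gripper": 0.005},
  {"rx": 0, "ry": 0, "rz": 0, "tx": 0.016, "ty": -0.029, "tz": 0, "gripper": 0.005},
  {"rx": 0, "ry": 0, "rz": 0, "tx": 0.0185, "ty": -0.034, "tz": 0, "gripper": 0.005},
  {"rx": 0, "ry": 0, "rz": 0, "tx": 0.0185, "ty": -0.034, "tz": 0, "gripper": 0.005},
  {"rx": 0, "ry": 0, "rz": 0, "tx": 0.0185, "ty": -0.034, "tz": 0, "gripper": 0.005},
  {"rx": 0, "ry": 0, "rz": 0, "tx": 0.0185, "ty": -0.034, "tz": 0, "gripper": 0.005},
  {"rx": 0, "ry": 0, "rz": 0, "tx": 0.0185, "ty": -0.034, "tz": 0, "gripper": 0.005},
  {"rx": 0, "ry": 0, "rz": 0, "tx": 0.015, "ty": -0.028, "tz": 0, "gripper": 0.005},
  {"rx": 0, "ry": 0, "rz": 0, "tx": 0.01, "ty": -0.018, "tz": 0, "gripper": 0.005},
  {"rx": 0, "ry": 0, "rz": 0, "tx": 0.004, "ty": -0.008, "tz": 0, "gripper": 0.005},
  {"rx": 0, "ry": 0, "rz": 0, "tx": 0, "ty": 0, "tz": 0, "gripper": 0.005},
])

```text
time: 33.37
tool_pos: [610.4, -9.0, 274.3]
tool_rot: [-0.002, 1.0, -0.002, -0.012]
wrist_force: [0.4, -0.1, -0.8]
grip_width: 0.144
```

```bash
python3 - <<'E'
from h import *
go([631,7.6,275])
E
```

```text
t 33.37 pos [610.4  -9.  274.3] grip 13.3 F [ 0.4 -0.1 -0.8] q [-0.02  0.31  1.61  0.    1.24  1.56]
  rot [-0.0032  0.0232 -0.0042] shift [ 0.0205 -0.0167 -0.0011]
```

Emit:
arm_command([
  {"rx": -0.003, "ry": 0.015, "rz": -0.004, "tx": 0.011, "ty": -0.01, "tz": -0.002, "gripper": 0.005},
  {"rx": 0, "ry": 0.006, "rz": 0, "tx": 0.007, "ty": -0.005, "tz": 0, "gripper": 0.005},
  {"rx": 0, "ry": 0, "rz": 0, "tx": 0, "ty": 0, "tz": 0, "gripper": 0.005},
  {"rx": 0, "ry": 0, "rz": 0, "tx": 0, "ty": 0, "tz": 0, "gripper": 0.005},
])

```text
time: 33.7
tool_pos: [627.9, 4.3, 273.4]
tool_rot: [0.001, 1.0, -0.001, -0.002]
wrist_force: [-0.5, -0.6, -0.1]
grip_width: 0.146
```

```bash
python3 - <<'E'
from h import *
go([631,7.6,270])
im=grab_frame('wrist')[:,:,::-1];
cv2.imwrite('pics/w32.png',cv2.resize(im[100:320,200:440],None,fx=3,fy=2.7))
cv2.imwrite('pics/s32.png',cv2.resize(grab_frame('scene')[70:220,270:420,::-1],None,fx=4,fy=4,interpolation=cv2.INTER_CUBIC))
E
```

```text
t 33.7 pos [627.9   4.3 273.4] grip 13.4 F [-0.5 -0.6 -0.1] q [ 0.01  0.33  1.59 -0.    1.23  1.58]
  rot [ 0.0012  0.0046 -0.0014] shift [ 0.0031 -0.0034  0.0034]
```

View pics/w32.png

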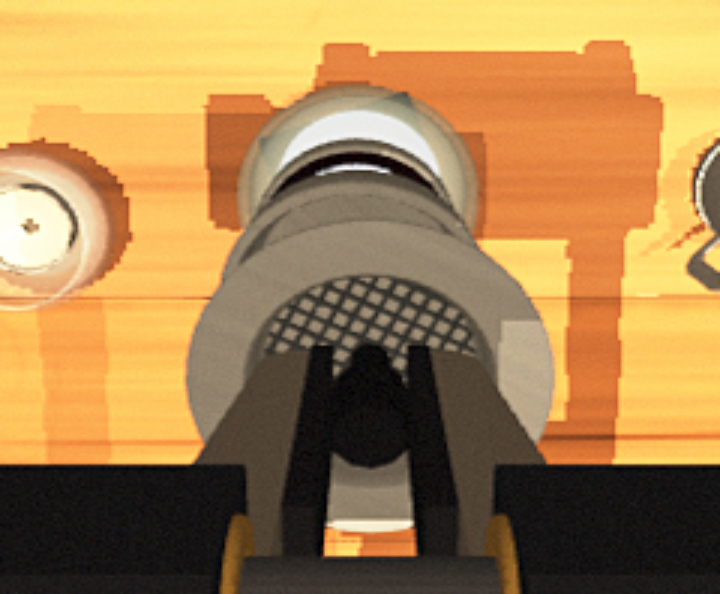

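View pics/s32.png

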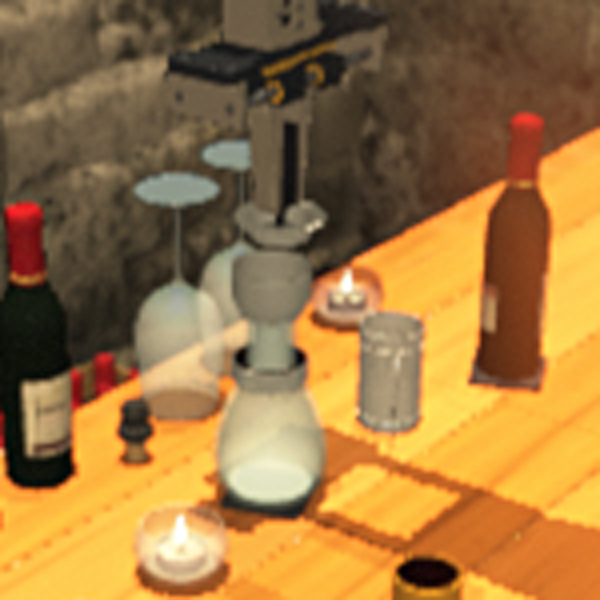

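Emit:
arm_command([
  {"rx": 0.001, "ry": 0.005, "rz": -0.001, "tx": 0.003, "ty": -0.003, "tz": 0.004, "gripper": 0.005},
  {"rx": 0, "ry": 0, "rz": 0, "tx": 0, "ty": 0, "tz": 0.003, "gripper": 0.005},
  {"rx": 0, "ry": 0, "rz": 0, "tx": 0, "ty": 0, "tz": 0, "gripper": 0.005},
  {"rx": 0, "ry": 0, "rz": 0, "tx": 0, "ty": 0, "tz": 0, "gripper": 0.005},
])

```text
time: 34.13
tool_pos: [630.5, 5.3, 266.4]
tool_rot: [0.0, 1.0, -0.002, 0.001]
wrist_force: [1.1, -0.1, -0.7]
grip_width: 0.145
```

```bash
python3 - <<'E'
from h import *
go([631,7.6,236])
c=calibration('top');im=grab_frame('top')[:,:,::-1]
cv2.imwrite('pics/t33.png',cv2.resize(im[150:250,300:420],None,fx=5,fy=5,interpolation=cv2.INTER_CUBIC))
E
```

```text
t 34.13 pos [630.5   5.3 266.4] grip 13.4 F [ 1.1 -0.1 -0.7] q [ 0.01  0.34  1.59 -0.    1.21  1.58]
  rot [ 0.0003 -0.0015 -0.0032] shift [ 0.0005 -0.0023  0.0304]
```

View pics/t33.png

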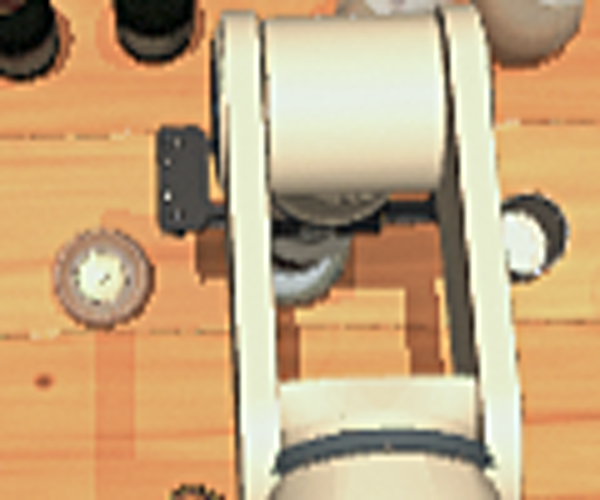

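Emit:
arm_command([
  {"rx": 0, "ry": -0.001, "rz": -0.003, "tx": 0.0005, "ty": -0.003, "tz": 0.003, "gripper": 0.005},
  {"rx": 0, "ry": 0, "rz": 0, "tx": 0, "ty": 0, "tz": 0.001, "gripper": 0.005},
  {"rx": 0, "ry": 0, "rz": 0, "tx": 0, "ty": 0, "tz": 0, "gripper": 0.005},
])

```text
time: 34.43
tool_pos: [630.9, 8.5, 262.2]
tool_rot: [0.0, 1.0, -0.0, 0.0]
wrist_force: [-1.1, -0.7, -1.3]
grip_width: 0.142
```

```bash
python3 - <<'E'
from h import *
go([631,7.6,236])
E
```

```text
t 34.43 pos [630.9   8.5 262.2] grip 13.1 F [-1.1 -0.7 -1.3] q [ 0.01  0.34  1.6  -0.    1.2   1.58]
  rot [ 0.0003 -0.0004 -0.0001] shift [0.0001 0.0009 0.0262]
```

Emit:
arm_command([
  {"rx": 0, "ry": 0, "rz": 0, "tx": 0, "ty": 0.0006, "tz": 0.006, "gripper": 0.005},
  {"rx": 0, "ry": 0, "rz": 0, "tx": 0, "ty": 0, "tz": 0.006, "gripper": 0.005},
  {"rx": 0, "ry": 0, "rz": 0, "tx": 0, "ty": 0, "tz": 0.002, "gripper": 0.005},
  {"rx": 0, "ry": 0, "rz": 0, "tx": 0, "ty": 0, "tz": 0, "gripper": 0.005},
])

```text
time: 34.77
tool_pos: [630.9, 8.0, 246.5]
tool_rot: [0.0, 1.0, 0.0, 0.0]
wrist_force: [-0.9, -0.3, -1.5]
grip_width: 0.141
```

```bash
python3 - <<'E'
from h import *
go([631,7.6,236])
cv2.imwrite('pics/s34.png',cv2.resize(grab_frame('scene')[70:220,270:420,::-1],None,fx=4,fy=4,interpolation=cv2.INTER_CUBIC))
im=grab_frame('wrist')[:,:,::-1];
cv2.imwrite('pics/w34.png',cv2.resize(im[100:320,200:440],None,fx=3,fy=2.7))
E
```

```text
t 34.77 pos [630.9   8.  246.5] grip 13.0 F [-0.9 -0.3 -1.5] q [ 0.01  0.36  1.61 -0.    1.17  1.58]
  rot [ 0.0004 -0.0003  0.0004] shift [0.0001 0.0004 0.0105]
```

View pics/s34.png

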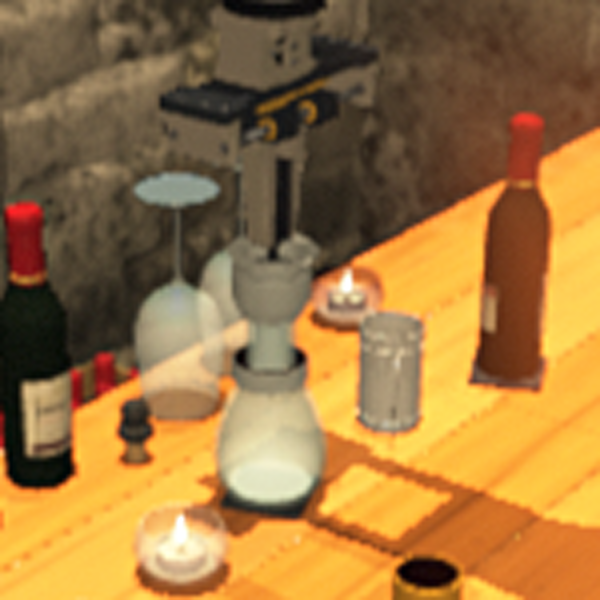

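View pics/w34.png

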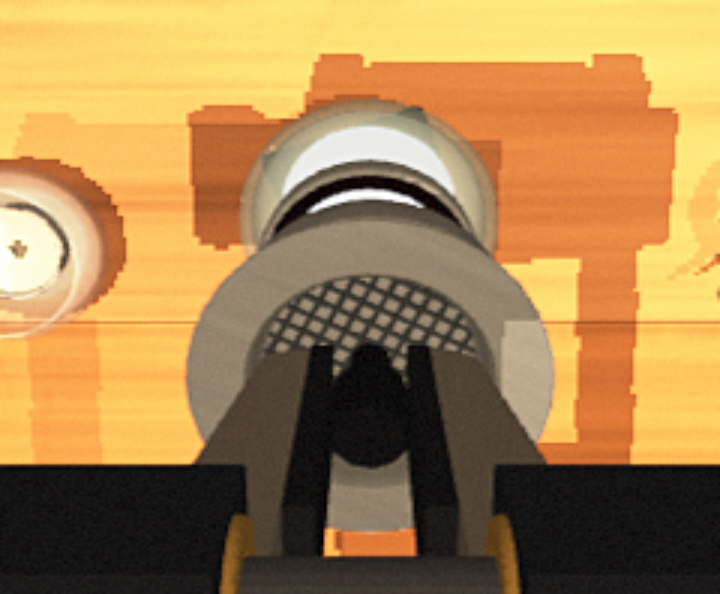

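Emit:
arm_command([
  {"rx": 0, "ry": 0, "rz": 0, "tx": 0, "ty": 0.0003, "tz": 0.004, "gripper": 0.005},
  {"rx": 0, "ry": 0, "rz": 0, "tx": 0, "ty": 0, "tz": 0.003, "gripper": 0.005},
  {"rx": 0, "ry": 0, "rz": 0, "tx": 0, "ty": 0, "tz": 0.001, "gripper": 0.005},
  {"rx": 0, "ry": 0, "rz": 0, "tx": 0, "ty": 0, "tz": 0, "gripper": 0.005},
])

```text
time: 35.2
tool_pos: [631.3, 7.6, 238.7]
tool_rot: [0.0, 1.0, 0.0, 0.001]
wrist_force: [-1.0, 0.7, -1.3]
grip_width: 0.145
```

Emit:
arm_command([
  {"rx": 0, "ry": 0, "rz": 0, "tx": 0, "ty": 0, "tz": 0.0015, "gripper": 0.005},
  {"rx": 0, "ry": 0, "rz": 0, "tx": 0, "ty": 0, "tz": 0, "gripper": 0.005},
])

```text
time: 35.37
tool_pos: [631.3, 7.6, 237.0]
tool_rot: [0.0, 1.0, 0.0, 0.001]
wrist_force: [-0.9, 0.3, -0.6]
grip_width: 0.146
```

Emit:
arm_command([
  {"rx": 0, "ry": 0, "rz": 0, "tx": 0, "ty": 0, "tz": 0.0012, "gripper": 0.005},
  {"rx": 0, "ry": 0, "rz": 0, "tx": 0, "ty": 0, "tz": 0, "gripper": 0.005},
])

```text
time: 35.53
tool_pos: [631.6, 7.6, 236.0]
tool_rot: [0.0, 1.0, 0.0, 0.001]
wrist_force: [0.0, -0.8, -1.1]
grip_width: 0.146
```

Emit:
arm_command([
  {"rx": 0, "ry": 0, "rz": 0, "tx": -0.0004, "ty": 0, "tz": 0.0012, "gripper": 0.005},
  {"rx": 0, "ry": 0, "rz": 0, "tx": 0, "ty": 0, "tz": 0, "gripper": 0.005},
])

```text
time: 35.7
tool_pos: [632.1, 7.6, 236.1]
tool_rot: [0.0, 1.0, 0.0, 0.002]
wrist_force: [-0.3, -1.2, -0.5]
grip_width: 0.144
```

Emit:
arm_command([
  {"rx": 0, "ry": -0.001, "rz": 0, "tx": -0.001, "ty": 0, "tz": 0.001, "gripper": 0.005},
  {"rx": 0, "ry": 0, "rz": 0, "tx": 0, "ty": 0, "tz": 0, "gripper": 0.005},
])

```text
time: 35.87
tool_pos: [631.8, 7.6, 236.0]
tool_rot: [0.0, 1.0, 0.0, 0.003]
wrist_force: [0.8, -0.4, 0.0]
grip_width: 0.143
```

```bash
python3 - <<'E'
from h import *
go([631,7.6,236])
cv2.imwrite('pics/s35.png',cv2.resize(grab_frame('scene')[70:220,270:420,::-1],None,fx=4,fy=4,interpolation=cv2.INTER_CUBIC))
E
```

```text
t 35.87 pos [631.8   7.6 236. ] grip 13.2 F [ 0.8 -0.4  0. ] q [ 0.01  0.36  1.63 -0.    1.15  1.58]
  rot [ 0.0004 -0.0059  0.0003] shift [-0.0008  0.     -0.    ]
```

View pics/s35.png

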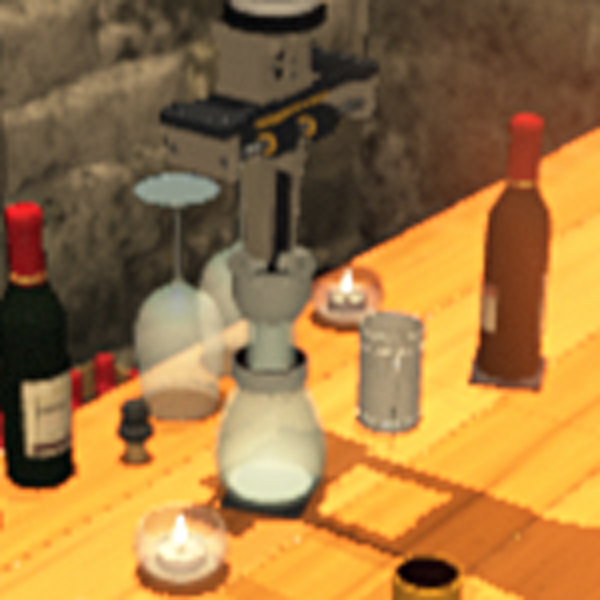

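Emit:
arm_command([
  {"rx": 0, "ry": -0.004, "rz": 0, "tx": -0.0005, "ty": 0, "tz": 0.0005, "gripper": 0.005},
  {"rx": 0, "ry": 0, "rz": 0, "tx": 0, "ty": 0, "tz": 0, "gripper": 0.02},
  {"rx": 0, "ry": 0, "rz": 0, "tx": 0, "ty": 0, "tz": 0, "gripper": 0.04},
  {"rx": 0, "ry": 0, "rz": 0, "tx": 0, "ty": 0, "tz": 0, "gripper": 0.04},
  {"rx": 0, "ry": 0, "rz": 0, "tx": 0, "ty": 0, "tz": 0, "gripper": 0.04},
  {"rx": 0, "ry": 0, "rz": 0, "tx": 0, "ty": 0, "tz": -0.005, "gripper": 0.04},
  {"rx": 0, "ry": 0, "rz": 0, "tx": 0, "ty": 0, "tz": -0.015, "gripper": 0.04},
  {"rx": 0, "ry": 0, "rz": 0, "tx": 0, "ty": 0, "tz": -0.03, "gripper": 0.06},
  {"rx": 0, "ry": 0, "rz": 0, "tx": 0, "ty": 0, "tz": -0.03, "gripper": 0.08},
  {"rx": 0, "ry": 0, "rz": 0, "tx": 0, "ty": 0, "tz": -0.015, "gripper": 0.08},
  {"rx": 0, "ry": 0, "rz": 0, "tx": 0, "ty": 0, "tz": 0, "gripper": 0.08},
])

```text
time: 36.83
tool_pos: [628.7, 7.6, 331.9]
tool_rot: [0.0, 1.0, 0.0, -0.004]
wrist_force: [-0.2, -0.2, -0.1]
grip_width: 0.704
```

```bash
python3 - <<'E'
from h import *
go([435,83,200])
c=calibration('wrist');im=grab_frame('wrist')[:,:,::-1];np.save('w36.npy',c)
cv2.imwrite('pics/w36.png',im)
cv2.imwrite('pics/s36.png',cv2.resize(grab_frame('scene')[100:250,270:420,::-1],None,fx=4,fy=4,interpolation=cv2.INTER_CUBIC))
go([435,83,200])
E
```

```text
t 36.83 pos [628.7   7.6 331.9] grip 64.7 F [-0.2 -0.2 -0.1] q [ 0.01  0.29  1.51 -0.    1.34  1.58]
  rot [0.0004 0.0074 0.0003] shift [-0.1927 -0.0755  0.1333]
t 36.93 pos [627.7   7.7 328.7] grip 72.6 F [-0.5  0.1 -1.4] q [ 0.01  0.29  1.52 -0.    1.34  1.58]
  rot [0.0005 0.0106 0.0003] shift [-0.1913 -0.0755  0.1308]
```

View pics/w36.png

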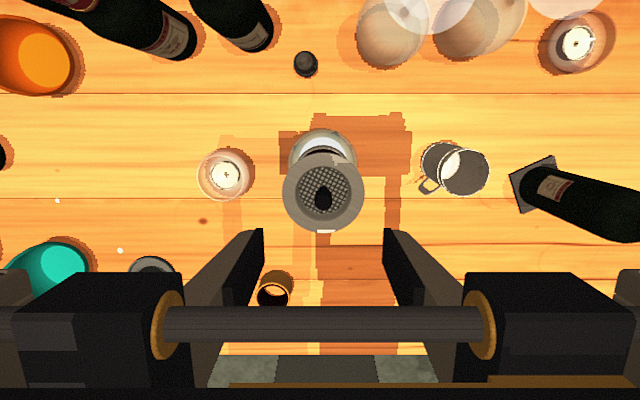

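View pics/s36.png

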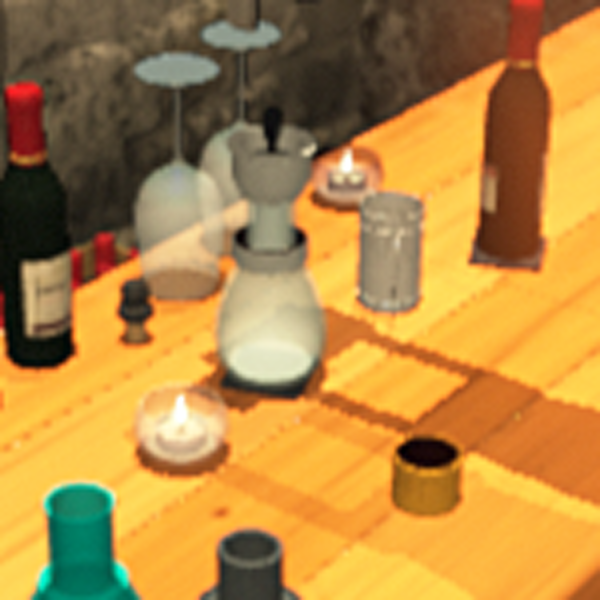

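Emit:
arm_command([
  {"rx": 0, "ry": 0.008, "rz": 0, "tx": -0.02, "ty": -0.008, "tz": 0, "gripper": 0.085},
  {"rx": 0, "ry": 0, "rz": 0, "tx": -0.036, "ty": -0.014, "tz": 0, "gripper": 0.085},
  {"rx": 0, "ry": 0, "rz": 0, "tx": -0.037, "ty": -0.0145, "tz": 0, "gripper": 0.085},
  {"rx": 0, "ry": 0, "rz": 0, "tx": -0.035, "ty": -0.0135, "tz": 0.01, "gripper": 0.085},
  {"rx": 0, "ry": 0, "rz": 0, "tx": -0.03, "ty": -0.0115, "tz": 0.025, "gripper": 0.085},
  {"rx": 0, "ry": 0, "rz": 0, "tx": -0.015, "ty": -0.006, "tz": 0.035, "gripper": 0.085},
  {"rx": 0, "ry": 0, "rz": 0, "tx": -0.005, "ty": -0.002, "tz": 0.03, "gripper": 0.085},
  {"rx": 0, "ry": 0, "rz": 0, "tx": 0, "ty": 0, "tz": 0.015, "gripper": 0.085},
  {"rx": 0, "ry": 0, "rz": 0, "tx": 0, "ty": 0, "tz": 0, "gripper": 0.085},
])

```text
time: 37.68
tool_pos: [432.6, 77.4, 197.3]
tool_rot: [0.001, 1.0, -0.0, -0.009]
wrist_force: [0.1, 0.5, -0.7]
grip_width: 0.924
```

```bash
python3 - <<'E'
from h import *
go([435,83,170])
c=calibration('wrist');im=grab_frame('wrist')[:,:,::-1];np.save('w37.npy',c)
go([435,83,170])
u,v=proj(c,[435,83,40]);u0=int(u)-60;v0=int(v)-60;print(u,v,u0,v0)
cv2.imwrite('pics/w37.png',im)
cv2.imwrite('pics/w37c.png',cv2.resize(im[v0:v0+120,u0:u0+120],None,fx=5,fy=5,interpolation=cv2.INTER_CUBIC))
E
```

```text
t 37.68 pos [432.6  77.4 197.3] grip 84.9 F [ 0.1  0.5 -0.7] q [0.17 0.12 2.04 0.   0.99 1.74]
  rot [ 0.0025  0.0186 -0.001 ] shift [ 0.0029 -0.0056  0.0272]
t 37.73 pos [433.   77.4 198.3] grip 85.1 F [-0.6 -0.1 -0.9] q [0.17 0.12 2.04 0.   1.   1.74]
  rot [ 0.0025  0.0184 -0.0012] shift [ 0.0025 -0.0057  0.0282]
316.3357967642998 185.12742161404248 256 125
```

View pics/w37.png

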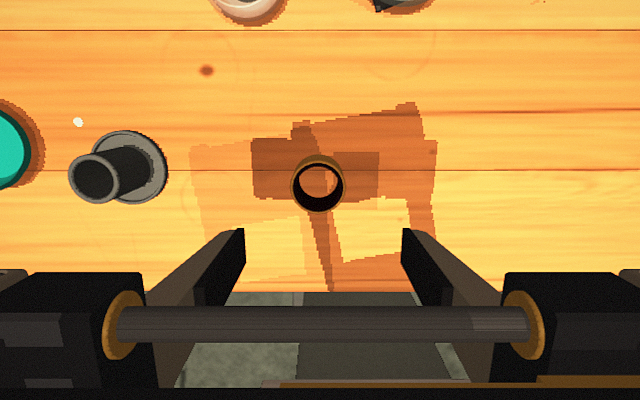

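View pics/w37c.png

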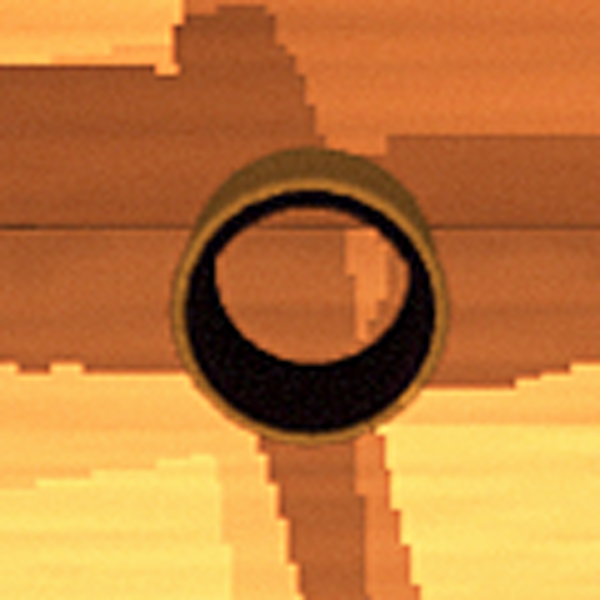

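```bash
python3 - <<'E'
from h import *
x,y,r=fit('w37.npy',40,26,256,125,5,(170,447,176,442),0.4)
go([x,y,40])
E
```

```text
fit [433.22  82.48  25.51] res [ 0.17 -0.17 -0.17  0.18]
t 37.73 pos [433.   77.4 198.3] grip 85.1 F [-0.6 -0.1 -0.9] q [0.17 0.12 2.04 0.   1.   1.74]
  rot [ 0.0025  0.0184 -0.0012] shift [ 0.0031 -0.0055  0.1582]
```

Emit:
arm_command([
  {"rx": 0.002, "ry": 0.016, "rz": -0.001, "tx": 0.002, "ty": -0.0055, "tz": 0.02, "gripper": 0.08},
  {"rx": 0, "ry": 0, "rz": 0, "tx": 0, "ty": 0, "tz": 0.03, "gripper": 0.08},
  {"rx": 0, "ry": -0.001, "rz": 0, "tx": 0, "ty": 0, "tz": 0.03, "gripper": 0.075},
  {"rx": 0, "ry": -0.002, "rz": 0, "tx": -0.001, "ty": 0, "tz": 0.02, "gripper": 0.075},
  {"rx": 0, "ry": -0.002, "rz": 0, "tx": -0.001, "ty": 0, "tz": 0.01, "gripper": 0.075},
  {"rx": 0, "ry": 0, "rz": 0, "tx": 0, "ty": 0, "tz": 0, "gripper": 0.075},
  {"rx": 0, "ry": 0, "rz": 0, "tx": 0, "ty": 0, "tz": 0, "gripper": 0.075},
])

```text
time: 38.32
tool_pos: [438.8, 83.0, 88.0]
tool_rot: [-0.0, 1.0, -0.001, -0.0]
wrist_force: [0.5, 0.3, -0.7]
grip_width: 0.816
```

```bash
python3 - <<'E'
from h import *
go([433.2,82.5,40])
c=calibration('wrist');im=grab_frame('wrist')[:,:,::-1];np.save('w38.npy',c)
cv2.imwrite('pics/w38.png',im[100:])
cv2.imwrite('pics/w38c.png',cv2.resize(im[160:300,240:400],None,fx=5,fy=4,interpolation=cv2.INTER_CUBIC))
E
```

```text
t 38.32 pos [438.8  83.   88. ] grip 75.0 F [ 0.5  0.3 -0.7] q [0.18 0.3  2.13 0.   0.71 1.76]
  rot [-0.0006  0.0004 -0.0018] shift [-0.0055  0.0006  0.048 ]
```

View pics/w38.png

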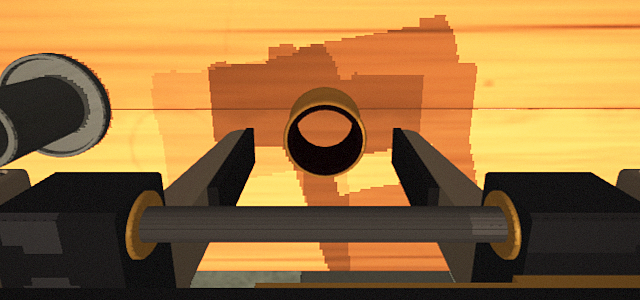

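Emit:
arm_command([
  {"rx": 0, "ry": 0, "rz": -0.002, "tx": -0.006, "ty": 0.0008, "tz": 0.018, "gripper": 0.075},
  {"rx": 0, "ry": -0.002, "rz": 0, "tx": -0.002, "ty": 0, "tz": 0.014, "gripper": 0.075},
  {"rx": 0, "ry": -0.001, "rz": 0, "tx": -0.001, "ty": 0, "tz": 0.006, "gripper": 0.07},
  {"rx": 0, "ry": 0, "rz": 0, "tx": 0, "ty": 0, "tz": 0, "gripper": 0.07},
  {"rx": 0, "ry": 0, "rz": 0, "tx": 0, "ty": 0, "tz": 0, "gripper": 0.07},
])

```text
time: 38.78
tool_pos: [436.0, 83.0, 54.9]
tool_rot: [-0.001, 1.0, -0.0, 0.004]
wrist_force: [0.3, -0.8, -0.8]
grip_width: 0.762
```

```bash
python3 - <<'E'
from h import *
go([433.2,82.2,40])
E
```

```text
t 38.78 pos [436.   83.   54.9] grip 70.1 F [ 0.3 -0.8 -0.8] q [0.18 0.36 2.16 0.   0.61 1.75]
  rot [-0.0026 -0.0081 -0.0004] shift [-0.0029  0.0008  0.0149]
```

Emit:
arm_command([
  {"rx": -0.002, "ry": -0.008, "rz": 0, "tx": -0.004, "ty": 0.0008, "tz": 0.008, "gripper": 0.07},
  {"rx": 0, "ry": -0.001, "rz": 0, "tx": -0.001, "ty": 0, "tz": 0.005, "gripper": 0.065},
  {"rx": 0, "ry": 0, "rz": 0, "tx": 0, "ty": 0, "tz": 0.001, "gripper": 0.065},
  {"rx": 0, "ry": 0, "rz": 0, "tx": 0, "ty": 0, "tz": 0, "gripper": 0.065},
])

```text
time: 39.12
tool_pos: [432.9, 82.5, 42.2]
tool_rot: [-0.001, 1.0, -0.0, 0.001]
wrist_force: [-0.0, -0.0, -0.2]
grip_width: 0.71
```

```bash
python3 - <<'E'
from h import *
go([433.2,82.2,40])
c=calibration('wrist');im=grab_frame('wrist')[:,:,::-1];np.save('w39.npy',c)
cv2.imwrite('pics/w39c.png',cv2.resize(im[160:310,230:420],None,fx=4,fy=4,interpolation=cv2.INTER_CUBIC))
E
```

```text
t 39.12 pos [432.9  82.5  42.2] grip 65.2 F [-0.  -0.  -0.2] q [0.18 0.39 2.17 0.   0.59 1.75]
  rot [-0.0012 -0.0028 -0.0005] shift [0.0002 0.0003 0.0022]
```

View pics/w39c.png

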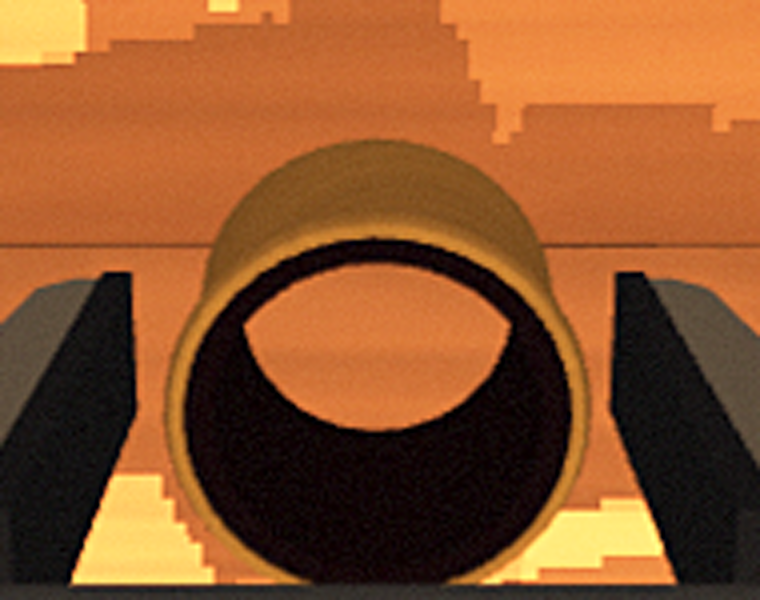

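Emit:
arm_command([
  {"rx": -0.001, "ry": -0.003, "rz": 0, "tx": 0, "ty": 0, "tz": 0.002, "gripper": 0.058},
  {"rx": 0, "ry": 0, "rz": 0, "tx": 0, "ty": 0, "tz": 0, "gripper": 0.045},
  {"rx": 0, "ry": 0, "rz": 0, "tx": 0, "ty": 0, "tz": 0, "gripper": 0.045},
  {"rx": 0, "ry": 0, "rz": 0, "tx": 0, "ty": 0, "tz": 0, "gripper": 0.045},
  {"rx": 0, "ry": 0, "rz": 0, "tx": 0, "ty": 0, "tz": 0, "gripper": 0.045},
  {"rx": 0, "ry": 0, "rz": 0, "tx": 0, "ty": 0, "tz": 0, "gripper": 0.045},
], newtons=10)

```text
time: 39.67
tool_pos: [433.2, 82.6, 40.4]
tool_rot: [-0.0, 1.0, -0.0, -0.0]
wrist_force: [-0.5, 0.1, -0.6]
grip_width: 0.56
```

```bash
python3 - <<'E'
from h import *
go([433.2,82.2,300])
c=calibration('wrist');im=grab_frame('wrist')[:,:,::-1];np.save('w40.npy',c)
cv2.imwrite('pics/w40c.png',cv2.resize(im[160:310,230:420],None,fx=4,fy=4,interpolation=cv2.INTER_CUBIC))
E
```

```text
t 39.67 pos [433.2  82.6  40.4] grip 51.4 F [-0.5  0.1 -0.6] q [0.18 0.39 2.16 0.   0.59 1.76]
  rot [-0.0002  0.0002 -0.0004] shift [-1.000e-04  3.000e-04 -2.596e-01]
```

View pics/w40c.png

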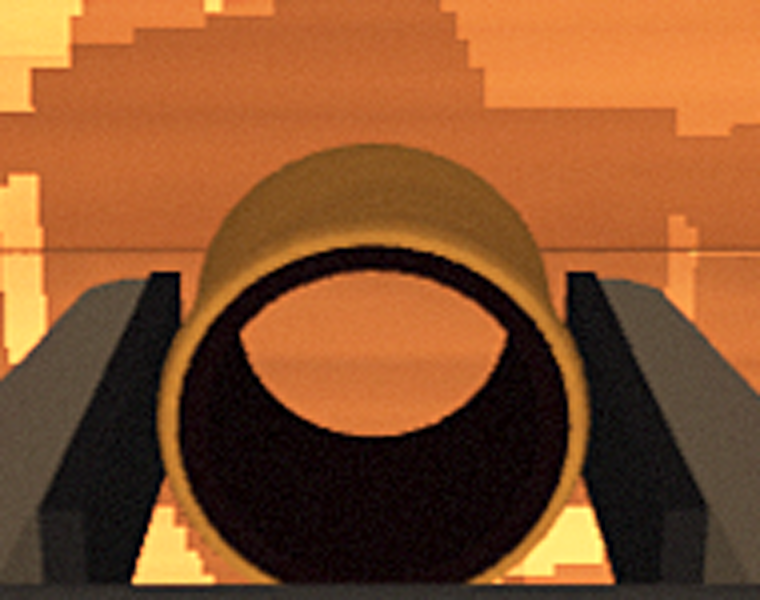

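Emit:
arm_command([
  {"rx": 0, "ry": 0, "rz": 0, "tx": 0, "ty": 0, "tz": -0.015, "gripper": 0.04},
  {"rx": 0, "ry": 0.001, "rz": 0, "tx": 0, "ty": 0, "tz": -0.03, "gripper": 0.04},
  {"rx": 0, "ry": 0.002, "rz": 0, "tx": 0.001, "ty": 0, "tz": -0.036, "gripper": 0.04},
  {"rx": 0, "ry": 0.002, "rz": 0, "tx": 0.001, "ty": 0, "tz": -0.036, "gripper": 0.04},
  {"rx": 0, "ry": 0.002, "rz": 0, "tx": 0.001, "ty": 0, "tz": -0.036, "gripper": 0.04},
  {"rx": 0, "ry": 0.002, "rz": 0, "tx": 0.001, "ty": 0, "tz": -0.036, "gripper": 0.04},
  {"rx": 0, "ry": 0.001, "rz": 0, "tx": 0, "ty": 0, "tz": -0.036, "gripper": 0.04},
  {"rx": 0, "ry": 0, "rz": 0, "tx": 0, "ty": 0, "tz": -0.03, "gripper": 0.04},
  {"rx": 0, "ry": 0, "rz": 0, "tx": 0, "ty": 0, "tz": -0.015, "gripper": 0.04},
  {"rx": 0, "ry": 0, "rz": 0, "tx": 0, "ty": 0, "tz": 0, "gripper": 0.04},
], newtons=12)

```text
time: 40.55
tool_pos: [433.3, 82.0, 322.7]
tool_rot: [0.0, 1.0, -0.0, 0.003]
wrist_force: [-0.2, 0.1, -0.3]
grip_width: 0.563
```

```bash
python3 - <<'E'
from h import *
go([575,-280,315])
E
```

```text
t 40.55 pos [433.3  82.  322.7] grip 51.8 F [-0.2  0.1 -0.3] q [ 0.18 -0.03  1.9  -0.    1.26  1.76]
  rot [ 0.0006 -0.0058 -0.0005] shift [0.1418 0.3619 0.0087]
```

Emit:
arm_command([
  {"rx": 0, "ry": -0.005, "rz": 0, "tx": 0.006, "ty": 0.014, "tz": 0, "gripper": 0.04},
  {"rx": 0, "ry": 0, "rz": 0, "tx": 0.012, "ty": 0.03, "tz": 0, "gripper": 0.04},
  {"rx": 0, "ry": 0, "rz": 0, "tx": 0.014, "ty": 0.035, "tz": 0, "gripper": 0.04},
  {"rx": 0, "ry": 0, "rz": 0, "tx": 0.014, "ty": 0.035, "tz": 0, "gripper": 0.04},
  {"rx": 0, "ry": 0, "rz": 0, "tx": 0.014, "ty": 0.035, "tz": 0, "gripper": 0.04},
  {"rx": 0, "ry": 0, "rz": 0, "tx": 0.014, "ty": 0.035, "tz": 0, "gripper": 0.04},
  {"rx": 0, "ry": 0, "rz": 0, "tx": 0.014, "ty": 0.035, "tz": 0, "gripper": 0.04},
  {"rx": 0, "ry": 0, "rz": 0, "tx": 0.014, "ty": 0.035, "tz": 0, "gripper": 0.04},
  {"rx": 0, "ry": 0, "rz": 0, "tx": 0.014, "ty": 0.032, "tz": 0, "gripper": 0.04},
  {"rx": 0, "ry": 0, "rz": 0, "tx": 0.01, "ty": 0.022, "tz": 0, "gripper": 0.04},
  {"rx": 0, "ry": 0, "rz": 0, "tx": 0.005, "ty": 0.01, "tz": 0, "gripper": 0.04},
  {"rx": 0, "ry": 0, "rz": 0, "tx": 0, "ty": 0, "tz": 0, "gripper": 0.04},
])

```text
time: 41.55
tool_pos: [564.2, -249.4, 304.5]
tool_rot: [-0.003, 1.0, 0.002, -0.006]
wrist_force: [-0.8, 0.7, -1.0]
grip_width: 0.563
```

```bash
python3 - <<'E'
from h import *
go([594,-300,315])
c=calibration('wrist');im=grab_frame('wrist')[:,:,::-1];np.save('w41.npy',c)
cv2.imwrite('pics/w41.png',im)
E
```

```text
t 41.55 pos [ 564.2 -249.4  304.5] grip 51.7 F [-0.8  0.7 -1. ] q [-0.42  0.29  1.57  0.    1.29  1.15]
  rot [-0.0065  0.0123  0.0034] shift [ 0.0295  0.0506 -0.0112]
```

View pics/w41.png

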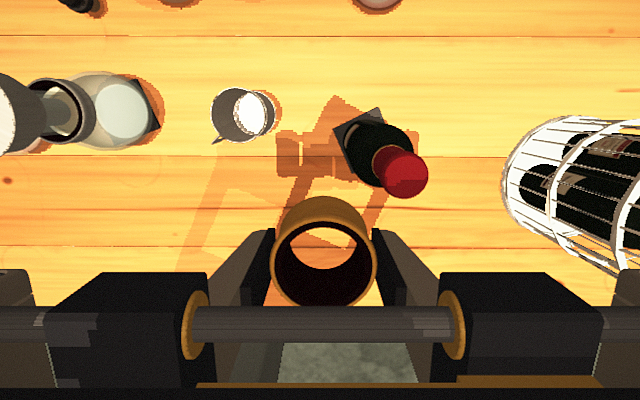

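```bash
python3 - <<'E'
from h import *
im=cv2.imread('pics/w41.png')
cv2.imwrite('pics/w41c.png',cv2.resize(im[130:210,350:440],None,fx=7,fy=7,interpolation=cv2.INTER_CUBIC))
E
```

```text
(no output)
```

View pics/w41c.png

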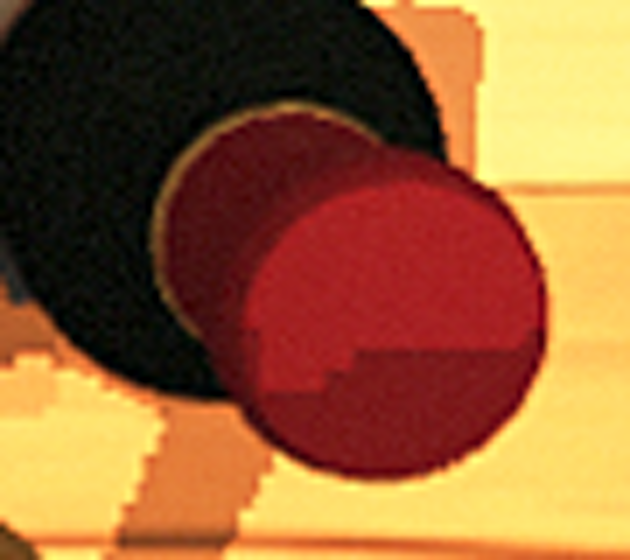

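```bash
python3 - <<'E'
from h import *
fit('w41.npy',241,14.5,350,130,7,(245,546,180,480),0.4)
go([594,-300,305])
E
```

```text
fit [ 594.63 -301.4    13.68] res [-0.2   0.2   0.2  -0.21]
t 41.6 pos [ 563.5 -248.3  304.3] grip 51.8 F [-0.5  0.1 -0.1] q [-0.42  0.29  1.57  0.    1.29  1.15]
  rot [-0.0071  0.0132  0.0038] shift [ 0.0303  0.0518 -0.0015]
```

Emit:
arm_command([
  {"rx": -0.006, "ry": 0.012, "rz": 0.004, "tx": 0.01, "ty": 0.017, "tz": -0.006, "gripper": 0.04},
  {"rx": 0, "ry": 0, "rz": 0, "tx": 0.011, "ty": 0.018, "tz": 0, "gripper": 0.04},
  {"rx": 0, "ry": 0, "rz": 0, "tx": 0.005, "ty": 0.009, "tz": 0, "gripper": 0.04},
  {"rx": 0, "ry": 0, "rz": 0, "tx": 0, "ty": 0, "tz": 0, "gripper": 0.04},
  {"rx": 0, "ry": 0, "rz": 0, "tx": 0, "ty": 0, "tz": 0, "gripper": 0.04},
])

```text
time: 42.02
tool_pos: [587.5, -285.4, 307.0]
tool_rot: [-0.003, 1.0, 0.002, -0.003]
wrist_force: [0.1, 0.2, -0.8]
grip_width: 0.565
```

```bash
python3 - <<'E'
from h import *
go([594.6,-301.4,300])
c=calibration('wrist');im=grab_frame('wrist')[:,:,::-1];np.save('w42.npy',c)
cv2.imwrite('pics/w42c.png',cv2.resize(im[140:310,220:430],None,fx=3.8,fy=3.5,interpolation=cv2.INTER_CUBIC))
go([594.6,-301.4,300])
E
```

```text
t 42.02 pos [ 587.5 -285.4  307. ] grip 51.9 F [ 0.1  0.2 -0.8] q [-0.46  0.35  1.49  0.    1.31  1.11]
  rot [-0.0064  0.0067  0.0035] shift [0.0071 0.0161 0.0069]
t 42.07 pos [ 587.4 -285.2  307.1] grip 51.8 F [-0.4  0.5  0.2] q [-0.46  0.35  1.49  0.    1.31  1.11]
  rot [-0.0065  0.0067  0.0037] shift [0.0072 0.0163 0.0069]
```

View pics/w42c.png

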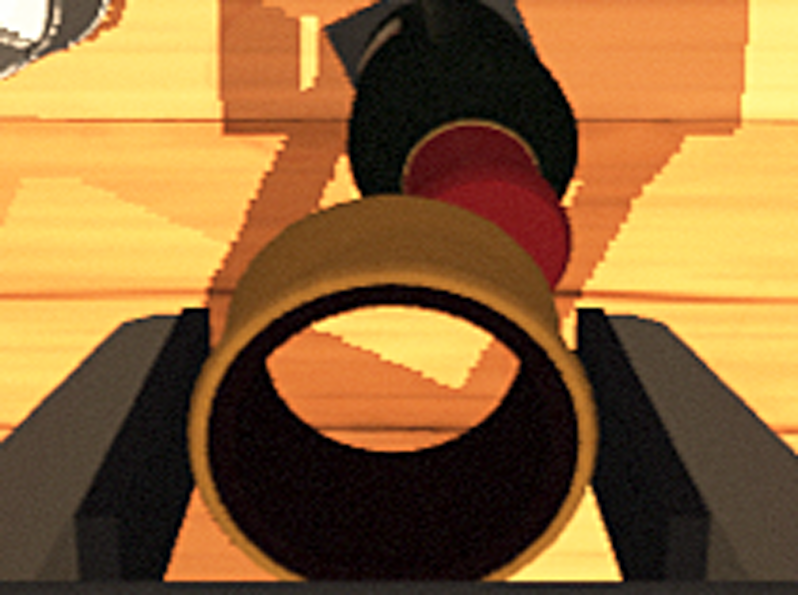

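Emit:
arm_command([
  {"rx": -0.006, "ry": 0.006, "rz": 0.003, "tx": 0.005, "ty": 0.01, "tz": -0.001, "gripper": 0.04},
  {"rx": 0, "ry": 0, "rz": 0, "tx": 0.002, "ty": 0.005, "tz": 0, "gripper": 0.04},
  {"rx": 0, "ry": 0, "rz": 0, "tx": 0, "ty": 0, "tz": 0, "gripper": 0.04},
  {"rx": 0, "ry": 0, "rz": 0, "tx": 0, "ty": 0, "tz": 0, "gripper": 0.04},
])

```text
time: 42.4
tool_pos: [594.3, -298.5, 308.6]
tool_rot: [-0.0, 1.0, 0.001, -0.0]
wrist_force: [-0.1, 0.2, -0.6]
grip_width: 0.56
```

```bash
python3 - <<'E'
from h import *
go([594.6,-301.4,300])
c=calibration('wrist');im=grab_frame('wrist')[:,:,::-1];np.save('w43.npy',c)
cv2.imwrite('pics/w43c.png',cv2.resize(im[140:310,220:430],None,fx=3.8,fy=3.5,interpolation=cv2.INTER_CUBIC))
cv2.imwrite('pics/s43.png',cv2.resize(grab_frame('scene')[50:180,340:470,::-1],None,fx=4.5,fy=4.5,interpolation=cv2.INTER_CUBIC))
go([594.6,-301.4,300])
E
```

```text
t 42.4 pos [ 594.3 -298.5  308.6] grip 51.4 F [-0.1  0.2 -0.6] q [-0.47  0.36  1.46  0.    1.31  1.1 ]
  rot [-0.0004  0.0002  0.0027] shift [0.0003 0.0029 0.0086]
t 42.5 pos [ 594.2 -298.4  308.5] grip 51.2 F [-0.   0.1 -0.9] q [-0.47  0.36  1.46  0.    1.31  1.1 ]
  rot [-0.0004  0.0004  0.0027] shift [0.0004 0.003  0.0085]
```

View pics/w43c.png

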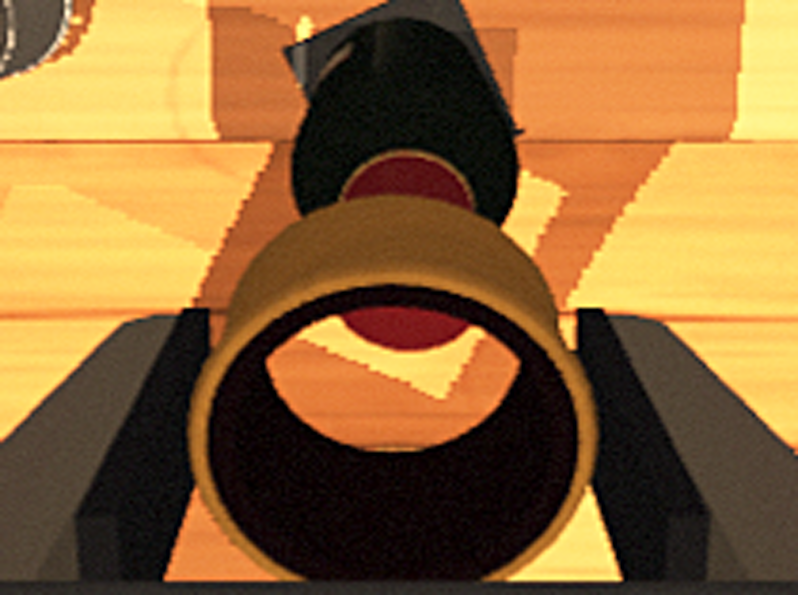

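View pics/s43.png

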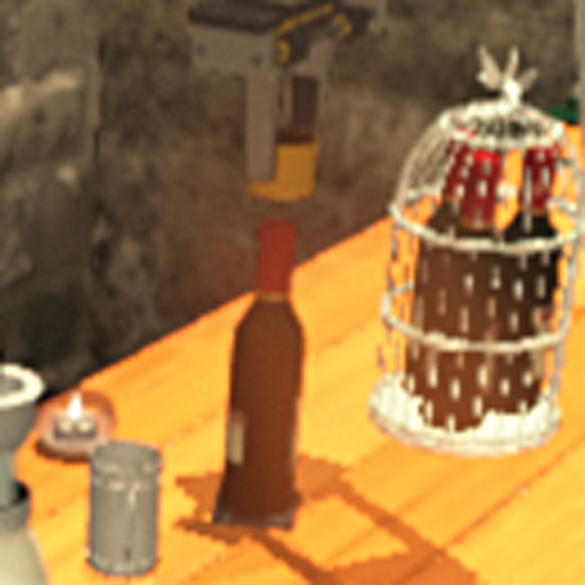

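```bash
python3 - <<'E'
from h import *
c=np.load('w43.npy',allow_pickle=True).item()
for x in(593.6,594.6,595.6):
  q=np.array([proj(c,[x+13.7*np.cos(a),-300.8+13.7*np.sin(a),241]) for a in np.linspace(0,6.28,90)]);q=(q-[220,140])*[3.8,3.5];print(x,q.min(0).round(),q.max(0).round())
for x,r in((594.2,20),):
  q=np.array([proj(c,[x+r*np.cos(a),-298.4+r*np.sin(a),268.1]) for a in np.linspace(0,6.28,90)]);q=(q-[220,140])*[3.8,3.5];print('collar low',q.min(0).round(),q.max(0).round())
E
```

```text
593.6 [326. 219.] [481. 355.]
594.6 [326. 214.] [481. 350.]
595.6 [326. 208.] [481. 345.]
collar low [261. 221.] [518. 444.]
```

Emit:
arm_command([
  {"rx": 0, "ry": 0, "rz": 0.003, "tx": 0.0006, "ty": 0.0028, "tz": 0.008, "gripper": 0.04},
  {"rx": 0, "ry": 0, "rz": 0, "tx": 0, "ty": 0, "tz": 0.008, "gripper": 0.04},
  {"rx": 0, "ry": 0, "rz": 0, "tx": 0, "ty": 0, "tz": 0.002, "gripper": 0.04},
  {"rx": 0, "ry": 0, "rz": 0, "tx": 0, "ty": 0, "tz": 0, "gripper": 0.04},
  {"rx": 0, "ry": 0, "rz": 0, "tx": 0, "ty": 0, "tz": 0, "gripper": 0.04},
])

```text
time: 42.92
tool_pos: [594.2, -301.1, 287.8]
tool_rot: [-0.001, 1.0, -0.0, -0.001]
wrist_force: [-0.8, -0.6, -0.1]
grip_width: 0.564
```

```bash
python3 - <<'E'
from h import *
go([595,-300.9,275])
c=calibration('wrist');im=grab_frame('wrist')[:,:,::-1];np.save('w44.npy',c)
cv2.imwrite('pics/w44c.png',cv2.resize(im[140:310,220:430],None,fx=3.8,fy=3.5,interpolation=cv2.INTER_CUBIC))
go([595,-300.9,275])
E
```

```text
t 42.92 pos [ 594.2 -301.1  287.8] grip 51.8 F [-0.8 -0.6 -0.1] q [-0.47  0.38  1.49  0.    1.28  1.1 ]
  rot [-0.0012  0.0015 -0.0008] shift [ 0.0008 -0.0002  0.0128]
t 42.97 pos [ 594.2 -301.1  287.9] grip 51.7 F [-0.4 -0.  -0.4] q [-0.47  0.38  1.49  0.    1.28  1.1 ]
  rot [-0.0011  0.0015 -0.0008] shift [ 0.0008 -0.0002  0.0129]
```

View pics/w44c.png

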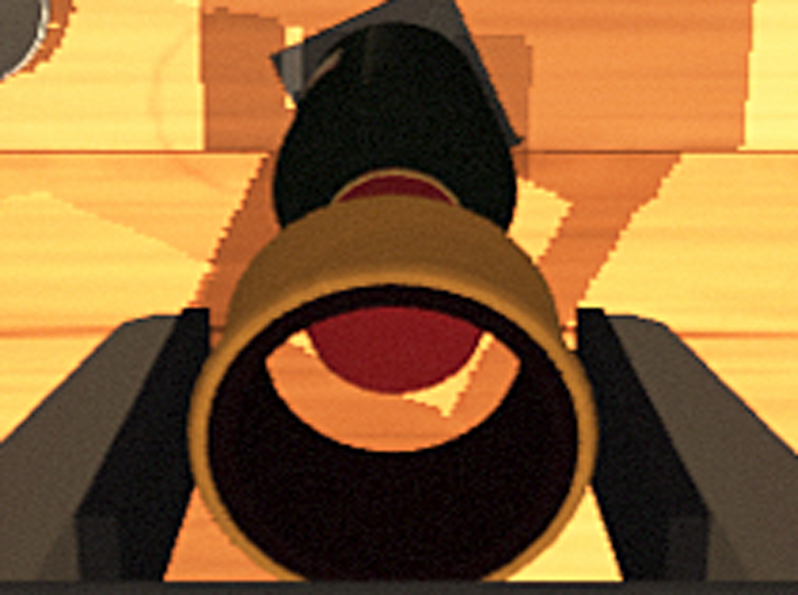

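Emit:
arm_command([
  {"rx": -0.001, "ry": 0.001, "rz": 0, "tx": 0.0003, "ty": 0, "tz": 0.008, "gripper": 0.04},
  {"rx": 0, "ry": 0, "rz": 0, "tx": 0, "ty": 0, "tz": 0.01, "gripper": 0.04},
  {"rx": 0, "ry": 0, "rz": 0, "tx": 0, "ty": 0, "tz": 0.003, "gripper": 0.04},
  {"rx": 0, "ry": 0, "rz": 0, "tx": 0, "ty": 0, "tz": 0, "gripper": 0.04},
])

```text
time: 43.3
tool_pos: [594.7, -301.1, 265.0]
tool_rot: [0.0, 1.0, -0.0, 0.0]
wrist_force: [0.5, 0.3, -0.5]
grip_width: 0.562
```

```bash
python3 - <<'E'
from h import *
go([594.4,-301,195])
c=calibration('wrist');im=grab_frame('wrist')[:,:,::-1]
cv2.imwrite('pics/w45c.png',cv2.resize(im[140:310,220:430],None,fx=3.8,fy=3.5,interpolation=cv2.INTER_CUBIC))
E
```

```text
t 43.3 pos [ 594.7 -301.1  265. ] grip 51.7 F [ 0.5  0.3 -0.5] q [-0.47  0.4   1.51 -0.    1.23  1.1 ]
  rot [ 0.0003 -0.0003 -0.0006] shift [-0.0003 -0.0001  0.07  ]
```

View pics/w45c.png

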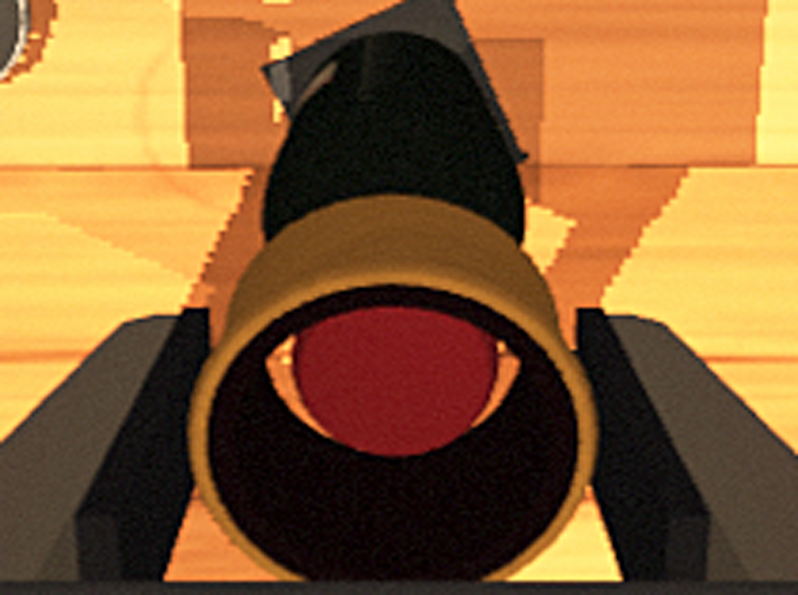

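Capsule is inside the collar, centred, no force. Continue down.

Emit:
arm_command([
  {"rx": 0, "ry": 0, "rz": 0, "tx": -0.0003, "ty": 0, "tz": 0.01, "gripper": 0.04},
  {"rx": 0, "ry": 0, "rz": 0, "tx": 0, "ty": 0, "tz": 0.012, "gripper": 0.04},
  {"rx": 0, "ry": 0, "rz": 0, "tx": 0, "ty": 0, "tz": 0.012, "gripper": 0.04},
  {"rx": 0, "ry": 0, "rz": 0, "tx": 0, "ty": 0, "tz": 0.005, "gripper": 0.04},
  {"rx": 0, "ry": 0, "rz": 0, "tx": 0, "ty": 0, "tz": 0, "gripper": 0.04},
])

```text
time: 43.77
tool_pos: [594.3, -301.0, 222.0]
tool_rot: [0.0, 1.0, -0.0, 0.0]
wrist_force: [-0.1, -0.7, -0.6]
grip_width: 0.563
```

```bash
python3 - <<'E'
from h import *
go([594.4,-301,192.4])
E
```

```text
t 43.77 pos [ 594.3 -301.   222. ] grip 51.7 F [-0.1 -0.7 -0.6] q [-0.47  0.43  1.56 -0.    1.15  1.1 ]
  rot [ 0.0003 -0.0003 -0.0006] shift [ 0.0001 -0.      0.0296]
```

Emit:
arm_command([
  {"rx": 0, "ry": 0, "rz": 0, "tx": 0, "ty": 0, "tz": 0.008, "gripper": 0.04},
  {"rx": 0, "ry": 0, "rz": 0, "tx": 0, "ty": 0, "tz": 0.008, "gripper": 0.04},
  {"rx": 0, "ry": 0, "rz": 0, "tx": 0, "ty": 0, "tz": 0.004, "gripper": 0.04},
  {"rx": 0, "ry": 0, "rz": 0, "tx": 0, "ty": 0, "tz": 0, "gripper": 0.04},
  {"rx": 0, "ry": 0, "rz": 0, "tx": 0, "ty": 0, "tz": 0, "gripper": 0.04},
])

```text
time: 44.18
tool_pos: [594.1, -300.9, 198.9]
tool_rot: [-0.0, 1.0, -0.0, -0.0]
wrist_force: [0.9, 0.6, -1.3]
grip_width: 0.565
```

```bash
python3 - <<'E'
from h import *
go([594.4,-301,192.4])
E
```

```text
t 44.18 pos [ 594.1 -300.9  198.9] grip 51.9 F [ 0.9  0.6 -1.3] q [-0.47  0.45  1.58 -0.    1.11  1.1 ]
  rot [-0.0003  0.0009 -0.0007] shift [0.0003 0.0001 0.0065]
```

Emit:
arm_command([
  {"rx": 0, "ry": 0.001, "rz": 0, "tx": 0, "ty": 0, "tz": 0.003, "gripper": 0.04},
  {"rx": 0, "ry": 0, "rz": 0, "tx": 0, "ty": 0, "tz": 0.0015, "gripper": 0.04},
  {"rx": 0, "ry": 0, "rz": 0, "tx": 0, "ty": 0, "tz": 0, "gripper": 0.04},
])

```text
time: 44.43
tool_pos: [594.5, -301.1, 194.8]
tool_rot: [0.0, 1.0, -0.0, 0.001]
wrist_force: [0.7, 0.4, -0.7]
grip_width: 0.564
```

Emit:
arm_command([
  {"rx": 0, "ry": 0, "rz": 0, "tx": 0, "ty": 0, "tz": 0.0012, "gripper": 0.04},
  {"rx": 0, "ry": 0, "rz": 0, "tx": 0, "ty": 0, "tz": 0, "gripper": 0.04},
])

```text
time: 44.6
tool_pos: [594.7, -301.3, 193.9]
tool_rot: [0.0, 1.0, -0.0, 0.001]
wrist_force: [0.5, 1.2, -0.5]
grip_width: 0.559
```

Emit:
arm_command([
  {"rx": 0, "ry": 0, "rz": 0, "tx": 0, "ty": 0, "tz": 0.0012, "gripper": 0.04},
  {"rx": 0, "ry": 0, "rz": 0, "tx": 0, "ty": 0, "tz": 0, "gripper": 0.04},
])

```text
time: 44.77
tool_pos: [594.9, -301.3, 192.9]
tool_rot: [0.0, 1.0, -0.0, 0.001]
wrist_force: [-0.0, -0.5, -0.3]
grip_width: 0.558
```

Emit:
arm_command([
  {"rx": 0, "ry": -0.002, "rz": 0, "tx": -0.0003, "ty": 0, "tz": 0.001, "gripper": 0.04},
  {"rx": 0, "ry": 0, "rz": 0, "tx": 0, "ty": 0, "tz": 0, "gripper": 0.04},
])

```text
time: 44.93
tool_pos: [595.2, -301.6, 192.8]
tool_rot: [0.001, 1.0, -0.0, 0.001]
wrist_force: [0.1, -0.2, -0.1]
grip_width: 0.565
```

```bash
python3 - <<'E'
from h import *
go([594.4,-301,192.4])
cv2.imwrite('pics/s46.png',cv2.resize(grab_frame('scene')[50:180,340:470,::-1],None,fx=4.5,fy=4.5,interpolation=cv2.INTER_CUBIC))
E
```

```text
t 44.93 pos [ 595.2 -301.6  192.8] grip 51.9 F [ 0.1 -0.2 -0.1] q [-0.47  0.46  1.58 -0.    1.1   1.1 ]
  rot [ 0.0015 -0.0019 -0.0007] shift [-0.0008 -0.0006  0.0004]
```

View pics/s46.png

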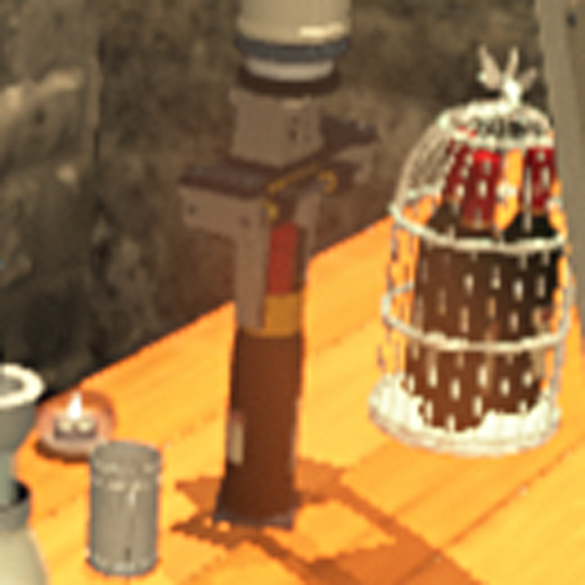

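Emit:
arm_command([
  {"rx": 0.001, "ry": -0.002, "rz": 0, "tx": -0.0007, "ty": -0.0005, "tz": 0.001, "gripper": 0.04},
  {"rx": 0, "ry": 0, "rz": 0, "tx": 0, "ty": 0, "tz": 0, "gripper": 0.04},
])

```text
time: 45.15
tool_pos: [595.3, -301.6, 192.8]
tool_rot: [0.001, 1.0, -0.0, 0.001]
wrist_force: [-0.4, 0.6, -1.2]
grip_width: 0.564
```

Emit:
arm_command([
  {"rx": 0, "ry": 0, "rz": 0, "tx": 0, "ty": 0, "tz": 0, "gripper": 0.056},
  {"rx": 0, "ry": 0, "rz": 0, "tx": 0, "ty": 0, "tz": 0, "gripper": 0.075},
  {"rx": 0, "ry": 0, "rz": 0, "tx": 0, "ty": 0, "tz": 0, "gripper": 0.085},
  {"rx": 0, "ry": 0, "rz": 0, "tx": 0, "ty": 0, "tz": 0, "gripper": 0.085},
  {"rx": 0, "ry": 0, "rz": 0, "tx": 0, "ty": 0, "tz": 0, "gripper": 0.085},
  {"rx": 0, "ry": 0, "rz": 0, "tx": 0, "ty": 0, "tz": -0.006, "gripper": 0.085},
  {"rx": 0, "ry": 0, "rz": 0, "tx": 0, "ty": 0, "tz": -0.02, "gripper": 0.09},
  {"rx": 0, "ry": 0.001, "rz": 0, "tx": 0, "ty": 0, "tz": -0.03, "gripper": 0.09},
  {"rx": 0, "ry": 0.001, "rz": 0, "tx": 0, "ty": 0, "tz": -0.035, "gripper": 0.09},
  {"rx": 0, "ry": 0.001, "rz": 0, "tx": 0, "ty": 0, "tz": -0.03, "gripper": 0.09},
  {"rx": 0, "ry": 0, "rz": 0, "tx": 0, "ty": 0, "tz": -0.02, "gripper": 0.09},
])

```text
time: 46.07
tool_pos: [591.4, -299.6, 333.1]
tool_rot: [-0.002, 1.0, -0.0, -0.004]
wrist_force: [0.6, -0.7, -0.4]
grip_width: 0.983
```

```bash
python3 - <<'E'
from h import *
go([470,-301,340])
c=calibration('wrist');im=grab_frame('wrist')[:,:,::-1];np.save('w47.npy',c)
cv2.imwrite('pics/w47.png',im)
cv2.imwrite('pics/s47.png',cv2.resize(grab_frame('scene')[80:190,340:450,::-1],None,fx=5,fy=5,interpolation=cv2.INTER_CUBIC))
E
```

```text
t 46.07 pos [ 591.4 -299.6  333.1] grip 90.4 F [ 0.6 -0.7 -0.4] q [-0.47  0.35  1.43  0.    1.37  1.1 ]
  rot [-0.0049  0.008  -0.0007] shift [-0.1214  0.0015 -0.0059]
```

View pics/w47.png

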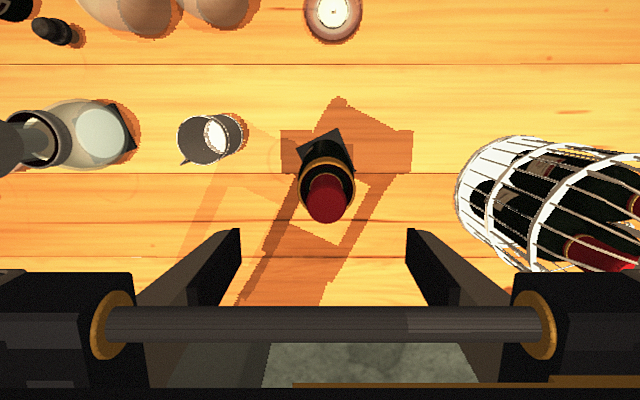

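View pics/s47.png

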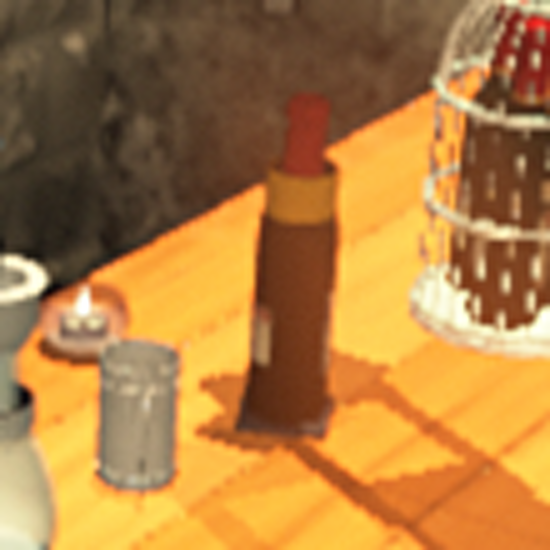

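```bash
python3 - <<'E'
from h import *
s=calibration('scene')
for z in(152,192): 
  q=np.array([proj(s,[594.6+26*np.cos(a),-301+26*np.sin(a),z]) for a in np.linspace(0,6.28,60)]);q=(q-[340,80])*5;print(z,q.min(0).round(),q.max(0).round())
im=cv2.imread('pics/w36.png');cv2.imwrite('pics/w36c.png',cv2.resize(im[115:245,265:385],None,fx=5,fy=4.5,interpolation=cv2.INTER_CUBIC))
cv2.imwrite('pics/w47c.png',cv2.resize(im*0+cv2.imread('pics/w47.png'),None,fx=1,fy=1)[115:235,270:380].repeat(5,0).repeat(5,1))
f=grab_frame('top')[:,:,::-1];cv2.imwrite('pics/t48.png',cv2.resize(f[130:280,230:480],None,fx=3.2,fy=3.2,interpolation=cv2.INTER_CUBIC))
f=grab_frame('scene')[:,:,::-1];cv2.imwrite('pics/s48.png',cv2.resize(f[130:250,240:330],None,fx=5,fy=5,interpolation=cv2.INTER_CUBIC))
E
```

```text
152 [260. 204.] [335. 231.]
192 [264. 150.] [340. 176.]
```

View pics/w36c.png

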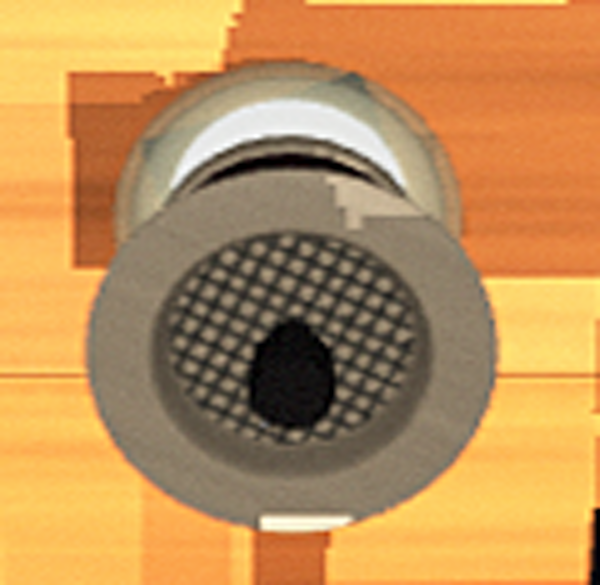

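View pics/w47c.png

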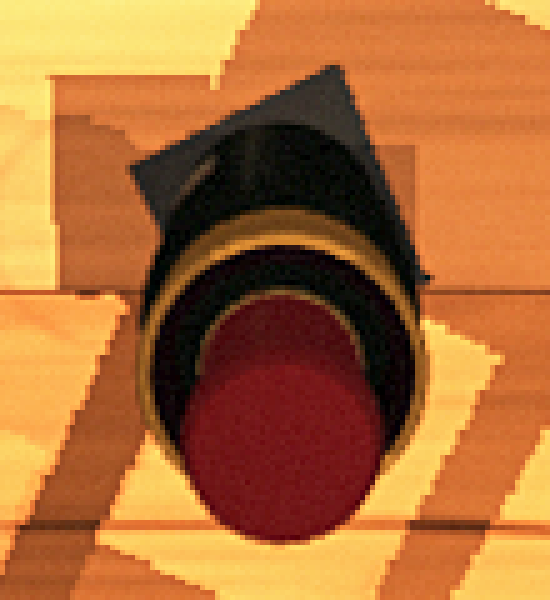

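View pics/t48.png

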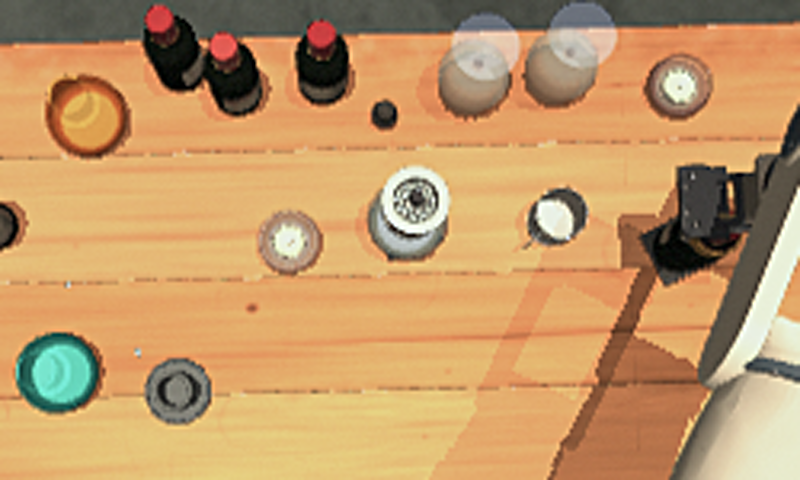

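View pics/s48.png

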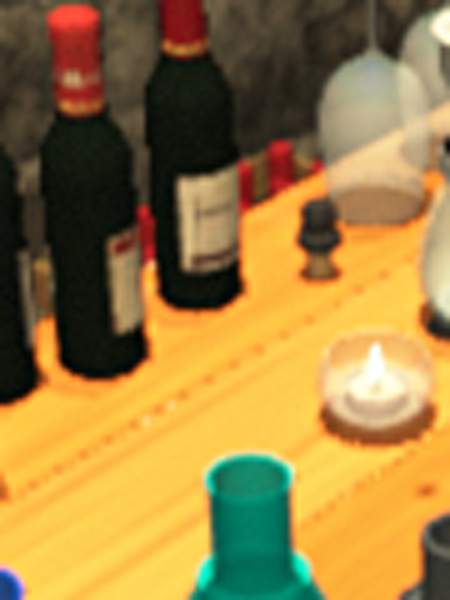

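```bash
python3 - <<'E'
from h import *
c=np.load('w36.npy',allow_pickle=True).item()
for z in(204,):
  q=np.array([proj(c,[631.2+35*np.cos(a),7.8+35*np.sin(a),z]) for a in np.linspace(0,6.28,90)]);q=(q-[265,115])*[5,4.5];print(z,q.min(0).round(),q.max(0).round())
c=np.load('w47.npy',allow_pickle=True).item()
for z in(192,195):
  q=np.array([proj(c,[594.6+26*np.cos(a),-301+26*np.sin(a),z]) for a in np.linspace(0,6.28,90)]);q=(q-[270,115])*5;print(z,q.min(0).round(),q.max(0).round())
E
```

```text
204 [ 80. 171.] [496. 534.]
192 [128. 228.] [424. 516.]
195 [127. 231.] [425. 521.]
```

```bash
python3 - <<'E'
from h import *
im=grab_frame('scene')[:,:,::-1];cv2.imwrite('pics/s49.png',cv2.resize(im[110:230,250:400],None,fx=5,fy=5,interpolation=cv2.INTER_CUBIC))
E
```

```text
(no output)
```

View pics/s49.png

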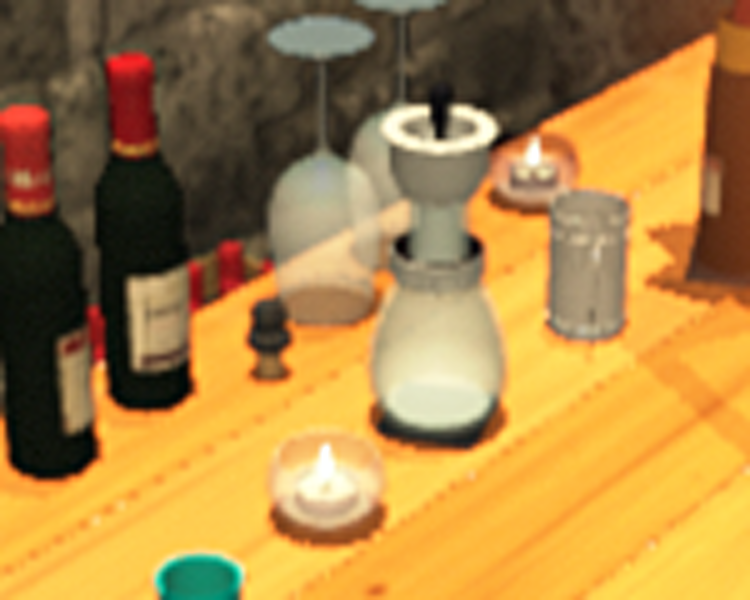

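The whole stack stands level and upright on the coaster, and the gripper is clear of everything.

```bash
python3 -c "
from cell import *
print(job_done())"
```

```text
the job is handed in; nothing more can be done
None
```

I stood the carafe on the empty coaster, then added the wide ring, the funnel and the strainer in that order. The brass collar went over the half-bottle's neck. I handed the job in at about 46 s, with the gripper open and clear above the bottle.

What the last checks showed:
- **Stack:** the scene picture shows it upright and level on the coaster. The funnel came to rest at the expected height. The strainer's flange appears where it should for a height of 204 mm, to within about 2 pixels.
- **Carafe position:** about 1 mm off the coaster's centre.
- **Collar:** the last lowering stopped within 0.5 mm of the shoulder height, and it sits round the neck. In the scene picture it looks a pixel or two higher than computed, which is within the camera's calibration error.
- **Bystanders:** the votive, cup, bottle and look-alikes stand where they were in the top and scene pictures. I did not measure their positions again.
- **Forces:** every wrist force reading I took stayed within a few newtons.

Two measurements disagreed. The wrist and top cameras differ by about 2 mm, and the wrist camera showed a sideways bias of about 1.7 pixels at one wrist angle. I allowed for both and checked each fit by eye before lowering. For the ring and the collar, the wrist force did not clearly show contact. I took them as home from their height and the pictures after release.

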